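Gauge the clamped tube adapters and sort them by fit

TASK

Working along the clamp one by one from the end with the yellow dot, try the pin gauge in the bore of every clamped adapter, pushing it down until it stops, and then put the gauge back in its stand. Next lift the red ratchet pawl, slide the clamp bar fully back, and stand every adapter that let the pin in right up to its collar upright on the green mat and every one that stopped it short on the red mat, each with its whole foot on the mat. Leave the clamp open and the other things on the bench where they are.

Things in the scene. Friction and masses are not known exactly. Their poses are not given: they have to be found in the camera images.
- gauge: pin gauge, upright in the stand at first: steel pin 14 mm thick, 44 mm long (last 6 mm taper to a 9 mm tip), under a brass collar 32 mm wide, 5 mm thick, under a blue grip 18 x 18 mm, 45 mm tall; 0.12 kg. Origin: tip of the pin, z up, grip flats facing x and y; middle of the grip at z = 71 mm. The pin enters a good bore 44 mm, until the collar meets the adapter's top, the other kind about 20 mm
- stand: grey block 50 x 50 x 50 mm fixed to the bench, with a 22 mm hole straight down its middle; the gauge hangs in it, collar on the block's top, tip 6 mm above the bench. Origin: centre of the underside
- clamp: fixed bench clamp, aluminium base 10 mm thick. Origin: on the bench under the middle of the row; x away from the robot, z up. Places 1 to 4 at x = 0, y = +99, +33, -33, -99 mm (1, at the robot's left, has the yellow dot); adapters stand on the base, tops 66 mm above the bench. Blue fence on the robot's side, 30 mm high; dividers between the places 18 mm high; the bar runs behind the row
- bar (a joint): slide of the steel clamp bar, m: 0 clamped (its lip, top 28 mm above the bench, lies over the feet of the adapters, which cannot be lifted), 0.035 fully back; it moves away from the robot along the clamp's +x. 3 N of friction; stays where it is left. Blocked near 0 while the pawl is down
- bar_grip (a point): point on the middle line of the bar's black handle post, 10 mm below its top. The post is 18 mm along the clamp's x, 22 mm along y, 44 mm tall, its top 66 mm above the bench. Pinch it across y from above and slide
- pawl (a joint): hinge of the red ratchet pawl, rad: 0 down in the bar's teeth (bar locked), grows as the tab is lifted, up to 0.8; lift it to 0.4 or more to free the bar; it stays where it is left (friction 0.12 N m)
- pawl_tab (a point): point in the pawl's upright red lifting tab (12 mm along x, 14 mm along y), 8 mm below its top and 24 mm above the pawl's arm. With the pawl down it lies 56 mm from the hinge line along the clamp's -x and 30 mm above it. Pinch it across the clamp's y from above and lift round the hinge
- pawl_hinge (a point): point on the hinge line of the pawl, which runs along the clamp's y, 38 mm above the bench. Lifting turns the tab up and towards the clamp's +x
- mat_green: green mat, 160 x 160 mm, 4 mm thick, fixed flat on the bench; origin at the centre of its underside, x and y along its sides
- mat_red: red mat, 160 x 160 mm, 4 mm thick, fixed flat on the bench; origin at the centre of its underside, x and y along its sides
- reagent: bystander: amber bottle with blue cap, 64 mm in diameter, 130 mm tall; origin at the centre of its underside
- tube_rack: bystander: teal rack with small tubes, 70 x 130 mm, 45 mm tall; origin at the centre of its underside
- cap_box: bystander: blue box 100 x 100 x 60 mm with a grey cap on top, 80 mm tall in all; origin at the centre of its underside
- adapter_1a: white adapter that starts in place 1, or absent (None from the start). Body 34 x 34 mm, 56 mm tall in all, square foot 46 x 46 x 8 mm, 0.07-0.12 kg. A 17 mm bore in its top either runs full width to the bottom or, 20 mm down, narrows to 8 mm at a shoulder that stops the pin; both kinds look alike; it varies by start. Origin: underside centre, z up the bore, x, y square to its sides
- adapter_1b: white adapter that starts in place 1, or absent (None from the start). Body 34 x 34 mm, 56 mm tall in all, square foot 46 x 46 x 8 mm, 0.07-0.12 kg. A 17 mm bore in its top either runs full width to the bottom or, 20 mm down, narrows to 8 mm at a shoulder that stops the pin; both kinds look alike; it varies by start. Origin: underside centre, z up the bore, x, y square to its sides
- adapter_2a: white adapter that starts in place 2, or absent (None from the start). Body 34 x 34 mm, 56 mm tall in all, square foot 46 x 46 x 8 mm, 0.07-0.12 kg. A 17 mm bore in its top either runs full width to the bottom or, 20 mm down, narrows to 8 mm at a shoulder that stops the pin; both kinds look alike; it varies by start. Origin: underside centre, z up the bore, x, y square to its sides
- adapter_2b: white adapter that starts in place 2, or absent (None from the start). Body 34 x 34 mm, 56 mm tall in all, square foot 46 x 46 x 8 mm, 0.07-0.12 kg. A 17 mm bore in its top either runs full width to the bottom or, 20 mm down, narrows to 8 mm at a shoulder that stops the pin; both kinds look alike; it varies by start. Origin: underside centre, z up the bore, x, y square to its sides
- adapter_3a: white adapter that starts in place 3, or absent (None from the start). Body 34 x 34 mm, 56 mm tall in all, square foot 46 x 46 x 8 mm, 0.07-0.12 kg. A 17 mm bore in its top either runs full width to the bottom or, 20 mm down, narrows to 8 mm at a shoulder that stops the pin; both kinds look alike; it varies by start. Origin: underside centre, z up the bore, x, y square to its sides
- adapter_3b: white adapter that starts in place 3, or absent (None from the start). Body 34 x 34 mm, 56 mm tall in all, square foot 46 x 46 x 8 mm, 0.07-0.12 kg. A 17 mm bore in its top either runs full width to the bottom or, 20 mm down, narrows to 8 mm at a shoulder that stops the pin; both kinds look alike; it varies by start. Origin: underside centre, z up the bore, x, y square to its sides
- adapter_4a: white adapter that starts in place 4, or absent (None from the start). Body 34 x 34 mm, 56 mm tall in all, square foot 46 x 46 x 8 mm, 0.07-0.12 kg. A 17 mm bore in its top either runs full width to the bottom or, 20 mm down, narrows to 8 mm at a shoulder that stops the pin; both kinds look alike; it varies by start. Origin: underside centre, z up the bore, x, y square to its sides
- adapter_4b: white adapter that starts in place 4, or absent (None from the start). Body 34 x 34 mm, 56 mm tall in all, square foot 46 x 46 x 8 mm, 0.07-0.12 kg. A 17 mm bore in its top either runs full width to the bottom or, 20 mm down, narrows to 8 mm at a shoulder that stops the pin; both kinds look alike; it varies by start. Origin: underside centre, z up the bore, x, y square to its sides

How it is judged:
On the way, in this order (a step that is already met when the one before it is completed fails the run):
1. the pin has been put into the adapter in place 1, down to where it stops (((horizontal distance between gauge and adapter_1a below 0.006 m and z of gauge in the frame of adapter_1a below 0.016 m) or (horizontal distance between gauge and adapter_1b below 0.006 m and z of gauge in the frame of adapter_1b below 0.04 m))), for 0.1 s.
2. the pin has been put into the adapter in place 2, down to where it stops (((horizontal distance between gauge and adapter_2a below 0.006 m and z of gauge in the frame of adapter_2a below 0.04 m) or (horizontal distance between gauge and adapter_2b below 0.006 m and z of gauge in the frame of adapter_2b below 0.016 m))), for 0.1 s.
3. the pin has been put into the adapter in place 3, down to where it stops (((horizontal distance between gauge and adapter_3a below 0.006 m and z of gauge in the frame of adapter_3a below 0.04 m) or (horizontal distance between gauge and adapter_3b below 0.006 m and z of gauge in the frame of adapter_3b below 0.016 m))), for 0.1 s.
4. the pin has been put into the adapter in place 4, down to where it stops (((horizontal distance between gauge and adapter_4a below 0.006 m and z of gauge in the frame of adapter_4a below 0.016 m) or (horizontal distance between gauge and adapter_4b below 0.006 m and z of gauge in the frame of adapter_4b below 0.04 m))), for 0.1 s.
5. the gauge is back in its stand, let go (horizontal distance between gauge and stand below 0.008 m and z of gauge in the frame of stand below 0.01 m and angle between gauge's own z axis and vertical below 0.15 rad and contact force between the fingers and gauge below 0.1 N), for 0.2 s.
6. the pawl is lifted out of the teeth (value of joint pawl above 0.25 rad), for 0.1 s.
7. the clamp bar is slid fully back (value of joint bar above 0.03 m), for 0.1 s.
At the end, for the whole second after the job is handed in: Each adapter stands upright (0.15 rad) and still, its centre within 62 mm of the mat's centre along each side: on green if its bore takes the pin to the collar, else on red. The gauge hangs in its stand, collar down (within 4 mm); the bar is back (above 0.028) (horizontal distance between gauge and stand below 0.008 m and z of gauge in the frame of stand below 0.01 m and angle between each of gauge, adapter_1a, adapter_1b, adapter_2a, adapter_2b, adapter_3a, adapter_3b, adapter_4a, adapter_4b's own z axis and vertical below 0.15 rad and value of joint bar above 0.028 m and x of adapter_1a in the frame of mat_green between -0.062 and 0.062 m and y of adapter_1a in the frame of mat_green between -0.062 and 0.062 m and z of each of adapter_1a, adapter_2b, adapter_3b, adapter_4a in the frame of mat_green below 0.012 m and linear speed of each of adapter_1a, adapter_1b, adapter_2a, adapter_2b, adapter_3a, adapter_3b, adapter_4a, adapter_4b below 0.02 m/s and x of adapter_1b in the frame of mat_red between -0.062 and 0.062 m and y of adapter_1b in the frame of mat_red between -0.062 and 0.062 m and z of each of adapter_1b, adapter_2a, adapter_3a, adapter_4b in the frame of mat_red below 0.012 m and x of adapter_2a in the frame of mat_red between -0.062 and 0.062 m and y of adapter_2a in the frame of mat_red between -0.062 and 0.062 m and x of adapter_2b in the frame of mat_green between -0.062 and 0.062 m and y of adapter_2b in the frame of mat_green between -0.062 and 0.062 m and x of adapter_3a in the frame of mat_red between -0.062 and 0.062 m and y of adapter_3a in the frame of mat_red between -0.062 and 0.062 m and x of adapter_3b in the frame of mat_green between -0.062 and 0.062 m and y of adapter_3b in the frame of mat_green between -0.062 and 0.062 m and x of adapter_4a in the frame of mat_green between -0.062 and 0.062 m and y of adapter_4a in the frame of mat_green between -0.062 and 0.062 m and x of adapter_4b in the frame of mat_red between -0.062 and 0.062 m and y of adapter_4b in the frame of mat_red between -0.062 and 0.062 m); the robot touches nothing.
It fails at once if the reagent bottle is moved more than 2 cm (distance of reagent from where it was at the start of the episode above 0.02 m).
It fails at once if the tube rack is moved more than 2 cm (distance of tube_rack from where it was at the start of the episode above 0.02 m).
It fails at once if the blue box is moved more than 2 cm (distance of cap_box from where it was at the start of the episode above 0.02 m).
Of adapter_1a, adapter_1b only 1 to 1 are there at a start; the rules pass over those that are not, and their reading is None.
Of adapter_2a, adapter_2b only 1 to 1 are there at a start; the rules pass over those that are not, and their reading is None.
Of adapter_3a, adapter_3b only 1 to 1 are there at a start; the rules pass over those that are not, and their reading is None.
Of adapter_4a, adapter_4b only 1 to 1 are there at a start; the rules pass over those that are not, and their reading is None.
Of adapter_3a, adapter_3b, adapter_4a, adapter_4b only 3 to 3 are there at a start; the rules pass over those that are not, and their reading is None.
At some moment in a run one of adapter_1a, adapter_1b, adapter_2a, adapter_2b, adapter_3a, adapter_3b, adapter_4a, adapter_4b may be knocked a few centimetres aside while the robot is not near it.
It also fails if it takes over 200 s, if anything falls off the work surface, if the arm or the gripper's body presses on something with over 40 N, if the wrist force passes 120 N, or if a joint passes its speed limit or range.

ROBOT

A 6-joint arm with a two-finger parallel gripper is mounted at the origin on the work surface. World frame = base frame: x ahead of the robot, y to its left, z up, the work surface at z = 0. Lengths are in m, angles in rad, forces in N, time in s.
With the tool pointing down it reaches from about 0.35 to 0.85 m from the base axis. Payload 8.1 kg.
Tool frame: the origin (TCP) lies on the centre line of the jaws, within the pads' length; the fingertips stand 19 mm ahead of it and the grasp point (between the pads) is the TCP (robot.tips_ahead is the distance from the TCP to the fingertips, in m); y points along the fingers, z is the direction in which the jaws open and shut, and the axes are right-handed (so a half turn about y gives the same grasp; the last joint's range is limited). The gripper opens to 93 mm and grips with 3 to 60 N. Pads are 15 mm wide; open, the fingers measure 128 mm over their backs; the gripper's body (75 mm by 188 mm) begins 65 mm behind the grasp point.
Start: joints at [-1.336, 0.13, 1.488, -0, 1.523, -0.085], TCP at [0.189, -0.57, 0.238] pointing down, gripper open.
Joint ranges: [-2.96, 2.96], [-0.89, 2.26], [0.02, 2.5], [-1.34, 4.48], [0, 2.73], [-2.66, 2.66]. Speed limits (rad/s): [2.39, 2.39, 2.79, 3.14, 3.14, 3.14].

INTERFACE

Orientations are given as a rotation vector (axis times angle).
In Python, from plant import robot, imaging, models gives the robot as it stands.
- The arm moves only by the tool carry_out, never from a script. Its argument "motion" is one flat list of numbers, 7 for each row, row after row: the shift along the tool's x, y, z in m, then the turn, a rotation vector about the tool's x, y, z in degrees, then the opening, from -1 (shut) to 1 (fully open). A call has exactly 5 rows; each row shifts and turns the pose as measured when the row begins, along the tool's axes as they then stand; what a row does not reach is not made up. A row lasts 1/10 s, in which the tool goes at most 50 mm and 8.59 degrees, less where a joint would pass 70% of its speed; a pose out of reach is approached as far as the arm can. A call is refused whole if a number of a shift passes 0.05 or a number of a turn 8.59, either way. A call with a gripper value outside its range is refused whole. The fingers move at their own pace and stop on an object; "squeeze" is the grip in N (left out, the last holds). Time passes only in rows, so rows that do not move let the fingers close, or fill a call up. It gives the time, the measured TCP pose, the force and the opening at its end, in the units of the state.
- robot.read_state(): the state, without advancing time (a new reading comes with each control period).
- imaging.read_camera(name): name is "scene" or "side" or "wrist"; returns the picture (480x640x3 uint8, blue, green, red); there is no depth.
- imaging.camera_model(name): a dict with "K" (3x3 intrinsics, pixels), "position" and "orientation" of the camera in the world. Camera axes: x right, y down, z forward; pixel columns grow to the right and rows downward; lengths in m; the calibration is good to about 2 mm. A picture is of the moment at which its call begins: read the wrist's pose just before it. camera_model takes no time and is no camera call; for the wrist camera it gives the pose at the moment of the call.
- robot.close_job(): hands the job in, once; it reports no verdict.
Trained networks look in the newest picture that a camera, given by its name, has taken for a name from the list of things; names that differ only in an ending like _2 or _b are one class to them, and where a whole thing is asked for, a point or a joint stands for the part that bears it (a point fixed in the world has none). Each returns a list of dicts, best first, with "confidence" (0 to 1); they miss things now and then, are a little off and sometimes report something else, mostly with a low value. They report only what shows in the picture. A call takes as long as a camera call.
- models.outline_of(camera, thing): "pixels" (480x640 bool, what is visible of it) and "pixel" ([column, row] in pixels, amid what is visible of it).
The state is a dict: "t": time; "q": joint angles; "dq": joint speeds; "joint_torque": joint torques, N m; "tool_pos": TCP position; "orientation": TCP orientation; "force": force on the tool from outside, world axes, zero at the start; "wrist_torque": the same for the moment, N m; "opening": finger opening in m.
Only numpy, scipy, OpenCV 4.12 (cv2) and the standard library are available. Lean on these libraries where they do the work, as an engineer would, in place of code of your own. Each camera call takes 0.05 s, during which the arm holds its last target.

## Working session

There is one attempt and no reset: what is moved stays moved. The work goes in short steps, Python scripts to look and compute and a tool call to move; the robot and the scene stay as the last step left them, time stands still between calls to the robot, and variables do not carry over. Pictures are saved under pics/ and viewed, and the job is handed in when it is done.

Besides the shell and the picture viewer there is one more tool, called after "Request:" by a JSON object that holds its "method" and its "body". carry_out: Moves the arm, as the interface text tells. Its arguments: {"type":"object","properties":{"motion":{"type":"array","items":{"type":"number"}},"squeeze":{"type":"number"}},"required":["motion"]}

```bash
ls; mkdir -p pics; python3 - <<'E'
from plant import robot, imaging, models
import cv2,numpy as np
s=robot.read_state();print(s)
for n in("scene","side","wrist"):
    im=imaging.read_camera(n);cv2.imwrite(f"pics/{n}0.png",im)
    print(n,imaging.camera_model(n))
E
```

```text
pics
{'t': 0.0, 'q': array([-1.33639997e+00,  1.31173324e-01,  1.48924106e+00, -2.67813567e-05,
        1.52299839e+00, -8.54002046e-02]), 'dq': array([ 0.00073458,  0.00011507, -0.0003841 , -0.00036729, -0.00048778,
        0.00196385]), 'joint_torque': array([-1.12780352e-03, -5.59846258e+01, -4.91758525e+01,  7.65344454e-02,
        3.55972617e-02, -1.82767712e-04]), 'tool_pos': array([ 0.18851439, -0.56906631,  0.23660114]), 'orientation': array([-0.33056964,  2.05055487, -2.04679246]), 'force': array([ 0.02081168,  0.4051074 , -0.13385212]), 'wrist_torque': array([ 0.01206834, -0.00646048,  0.04381093]), 'opening': 0.09279226633725814}
scene {'K': array([[558.1613211 ,   0.        , 312.99136878],
       [  0.        , 558.1613211 , 247.90165528],
       [  0.        ,   0.        ,   1.        ]]), 'position': array([ 1.4508902 , -0.33744898,  1.18320166]), 'orientation': array([-2.08821916, -1.35781433,  0.4830838 ])}
side {'K': array([[540.91312832,   0.        , 320.57025544],
       [  0.        , 540.91312832, 235.655342  ],
       [  0.        ,   0.        ,   1.        ]]), 'position': array([-0.14826794,  0.76442185,  0.70295006]), 'orientation': array([-0.95544912,  2.24856166, -1.24002563])}
wrist {'K': array([[424.31238941,   0.        , 323.40227705],
       [  0.        , 424.31238941, 235.97274549],
       [  0.        ,   0.        ,   1.        ]]), 'position': array([ 0.25994329, -0.54621456,  0.3845921 ]), 'orientation': array([ 2.36042187, -1.70388535, -0.23667839])}
```

View pics/scene0.png

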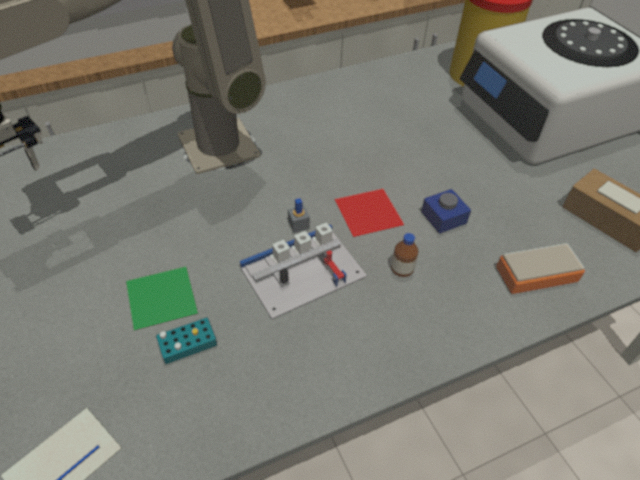

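View pics/side0.png

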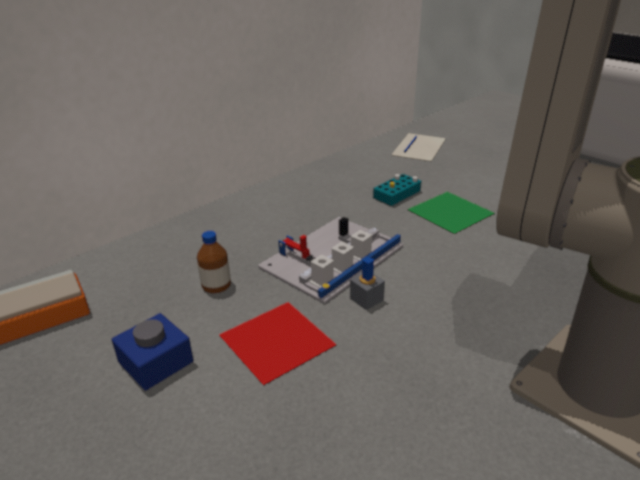

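View pics/wrist0.png

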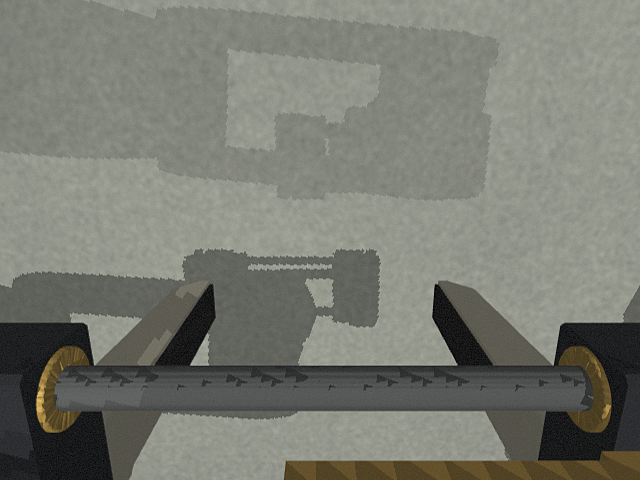

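```bash
cat > h.py <<'E'
from plant import robot, imaging, models
import cv2,numpy as np
from scipy.spatial.transform import Rotation as R
def cam(n):
    m=imaging.camera_model(n);return m
def ray(m,px):
    d=np.linalg.inv(m["K"])@np.array([px[0],px[1],1.]);d=R.from_rotvec(m["orientation"]).as_matrix()@d
    return m["position"],d
def at_z(m,px,z):
    o,d=ray(m,px);return (o+d*(z-o[2])/d[2])
def proj(m,p):
    q=R.from_rotvec(m["orientation"]).as_matrix().T@(np.asarray(p,float)-m["position"]);q=m["K"]@q;return q[:2]/q[2]
def tri(m1,p1,m2,p2):
    A=np.zeros((3,3));b=np.zeros(3)
    for m,p in((m1,p1),(m2,p2)):
        o,d=ray(m,p);d=d/np.linalg.norm(d);M=np.eye(3)-np.outer(d,d);A+=M;b+=M@o
    return np.linalg.solve(A,b)
E
python3 - <<'E'
from h import *
ms={n:cam(n) for n in("scene","side")}
H=dict(gauge=.075,stand=.03,clamp=.01,bar_grip=.045,pawl_tab=.05,mat_green=.004,mat_red=.004,reagent=.065,tube_rack=.03,cap_box=.04,adapter_1a=.05)
for n in ms: imaging.read_camera(n)
for th,z in H.items():
    for n in ms:
        for o in models.outline_of(n,th)[:5]:
            if o["confidence"]<.3: continue
            print(th,n,round(o["confidence"],2),np.round(o["pixel"]),int(o["pixels"].sum()),np.round(at_z(ms[n],o["pixel"],z),3))
print(robot.read_state()["t"])
E
```

```text
gauge scene 0.54 [297. 211.] 120 [0.446 0.09  0.075]
gauge side 0.87 [367. 273.] 328 [0.429 0.108 0.075]
stand scene 0.96 [301. 220.] 404 [0.444 0.102 0.03 ]
stand side 0.67 [211. 268.] 1568 [0.719 0.286 0.03 ]
clamp scene 0.6 [302. 273.] 5697 [0.607 0.035 0.01 ]
clamp side 0.81 [319. 256.] 4820 [0.612 0.067 0.01 ]
bar_grip scene 0.79 [287. 263.] 1142 [0.586 0.003 0.045]
bar_grip scene 0.34 [405. 256.] 905 [0.686 0.301 0.045]
bar_grip side 0.94 [342. 238.] 577 [0.588 0.018 0.045]
pawl_tab scene 0.7 [331. 264.] 236 [0.637 0.105 0.05 ]
pawl_tab scene 0.65 [324. 231.] 300 [0.523 0.138 0.05 ]
pawl_tab side 0.81 [302. 247.] 269 [0.617 0.112 0.05 ]
mat_green scene 0.97 [161. 297.] 3268 [ 0.53  -0.327  0.004]
mat_green side 0.72 [453. 213.] 1931 [ 0.516 -0.321  0.004]
mat_red scene 0.81 [367. 212.] 2082 [0.466 0.308 0.004]
mat_red side 0.74 [276. 343.] 5066 [0.461 0.319 0.004]
mat_red side 0.58 [343. 237.] 513 [ 0.637 -0.036  0.004]
reagent scene 0.95 [404. 254.] 889 [0.694 0.29  0.065]
reagent side 0.58 [211. 265.] 1562 [0.684 0.305 0.065]
tube_rack scene 0.97 [183. 339.] 1791 [ 0.689 -0.311  0.03 ]
tube_rack side 0.83 [396. 188.] 993 [ 0.683 -0.288  0.03 ]
cap_box scene 0.95 [445. 208.] 1506 [0.574 0.501 0.04 ]
cap_box side 0.74 [153. 350.] 4069 [0.568 0.507 0.04 ]
adapter_1a scene 0.69 [323. 232.] 328 [0.527 0.133 0.05 ]
adapter_1a side 0.63 [321. 269.] 607 [0.529 0.139 0.05 ]
1.35
```

```bash
cat >> h.py <<'E'
def pose():
    s=robot.read_state();return np.array(s["tool_pos"]),R.from_rotvec(s["orientation"]),s
def down(yaw):
    "tool pointing down, jaws open along (cos yaw, sin yaw)"
    y=np.array([0,0,-1.]);z=np.array([np.cos(yaw),np.sin(yaw),0]);x=np.cross(y,z)
    return R.from_matrix(np.array([x,y,z]).T)
def yaw_of(Rt):
    z=Rt.as_matrix()[:,2];return np.arctan2(z[1],z[0])
def plan(wps,grip=None,step=.045,deg=8.0,p0=None,r0=None,quiet=False):
    """wps: list of (pos,Rot[,step]); prints rows in tool axes"""
    p,r,s=pose()
    if p0 is not None:p=np.array(p0)
    if r0 is not None:r=r0
    rows=[]
    for w in wps:
        P,Rt=np.array(w[0]),w[1];st=w[2] if len(w)>2 else step
        for _ in range(60):
            d=P-p;rv=(r.inv()*Rt).as_rotvec(degrees=True)
            n=max(np.linalg.norm(d)/st,np.linalg.norm(rv)/deg)
            if n<0.02: break
            k=int(np.ceil(n-1e-6));k=max(k,1)
            dd=r.inv().apply(d/k);tv=rv/k
            dd=np.round(dd,4);tv=np.round(tv,1)
            rows.append(list(dd)+list(tv))
            p=p+r.apply(dd);r=r*R.from_rotvec(tv,degrees=True)
            if k==1:break
    out=[]
    while len(rows)%5: rows.append([0]*6)
    for i in range(0,len(rows),5):
        print("[ "+",\n".join(",".join("%g"%(v+0) for v in q)+",%s"%(grip if grip is not None else 'G') for q in rows[i:i+5])+" ]")
    return p,r
E
python3 - <<'E'
from h import *
p,r,s=pose();m=cam("wrist")
print("yaw",np.degrees(yaw_of(r)));print(r.as_matrix().round(3))
print("cam off tool",r.inv().apply(m["position"]-p).round(4)); print("cam axes in tool\n",(r.inv()*R.from_rotvec(m["orientation"])).as_matrix().round(3))
for yaw in (90,-90):
    Rt=down(np.radians(yaw)); off=r.inv().apply(m["position"]-p)
    print(yaw,Rt.apply(off), "rot",np.degrees((r.inv()*Rt).magnitude()))
plan([([.43,.06,.36],down(np.radians(90)))],1)
plan([([.43,.06,.36],down(np.radians(-90)))],1)
E
```

```text
yaw -71.67722180309413
[[-0.949  0.     0.314]
 [-0.314  0.    -0.949]
 [-0.    -1.    -0.   ]]
cam off tool [-0.075  -0.1478  0.0005]
cam axes in tool
 [[-0.     0.963  0.271]
 [ 0.    -0.271  0.963]
 [ 1.     0.    -0.   ]]
90 [-0.07500314  0.00045383  0.14776112] rot 161.67722186395153
-90 [ 0.07500314 -0.00045383  0.14776112] rot 18.32277854063363
[ -0.0203,-0.0058,-0.0248,0,-7.7,0,1,
-0.0235,-0.0058,-0.0219,0,-7.7,0,1,
-0.0262,-0.0058,-0.0186,0,-7.7,0,1,
-0.0285,-0.0058,-0.0149,0,-7.7,0,1,
-0.0302,-0.0058,-0.0109,0,-7.7,0,1 ]
[ -0.0314,-0.0058,-0.0068,0,-7.7,0,1,
-0.032,-0.0058,-0.0025,0,-7.7,0,1,
-0.0321,-0.0058,0.0018,0,-7.7,0,1,
-0.0315,-0.0058,0.0061,0,-7.7,0,1,
-0.0304,-0.0058,0.0102,0,-7.7,0,1 ]
[ -0.0288,-0.0058,0.0142,0,-7.7,0,1,
-0.0266,-0.0059,0.018,0,-7.7,0,1,
-0.024,-0.0058,0.0213,0,-7.7,0,1,
-0.0209,-0.0059,0.0244,0,-7.7,0,1,
-0.0174,-0.0058,0.027,0,-7.7,0,1 ]
[ -0.0137,-0.0059,0.029,0,-7.7,0,1,
-0.0097,-0.0058,0.0306,0,-7.7,0,1,
-0.0055,-0.0059,0.0316,0,-7.7,0,1,
-0.0012,-0.0058,0.0321,0,-7.7,0,1,
0.0032,-0.0059,0.0319,0,-7.7,0,1 ]
[ 0.0074,-0.0058,0.0313,0,-7.7,0,1,
0,0,0,0,0,0,1,
0,0,0,0,0,0,1,
0,0,0,0,0,0,1,
0,0,0,0,0,0,1 ]
[ -0.0267,-0.0076,-0.0326,0,1.1,0,1,
-0.0261,-0.0076,-0.0331,0,1.1,0,1,
-0.0254,-0.0077,-0.0336,0,1.2,0,1,
-0.0247,-0.0076,-0.0341,0,1.1,0,1,
-0.024,-0.0077,-0.0346,0,1.2,0,1 ]
[ -0.0233,-0.0076,-0.0351,0,1.1,0,1,
-0.0226,-0.0077,-0.0355,0,1.2,0,1,
-0.0219,-0.0076,-0.036,0,1.1,0,1,
-0.0212,-0.0077,-0.0364,0,1.2,0,1,
-0.0204,-0.0076,-0.0369,0,1.1,0,1 ]
[ -0.0197,-0.0077,-0.0373,0,1.2,0,1,
-0.019,-0.0076,-0.0377,0,1.1,0,1,
-0.0182,-0.0077,-0.038,0,1.2,0,1,
-0.0174,-0.0076,-0.0384,0,1.1,0,1,
-0.0167,-0.0077,-0.0387,0,1.2,0,1 ]
[ -0.0159,-0.0076,-0.039,0,1.1,0,1,
0,0,0,0,0,0,1,
0,0,0,0,0,0,1,
0,0,0,0,0,0,1,
0,0,0,0,0,0,1 ]
```

```bash
python3 - <<'E'
from h import *
plan([([.48,.06,.34],down(np.radians(-90)))],1,step=.0465)
E
```

```text
[ -0.0297,-0.0064,-0.0316,0,1.1,0,1,
-0.029,-0.0064,-0.0322,0,1.1,0,1,
-0.0284,-0.0064,-0.0327,0,1.2,0,1,
-0.0277,-0.0064,-0.0333,0,1.1,0,1,
-0.0271,-0.0064,-0.0339,0,1.2,0,1 ]
[ -0.0264,-0.0064,-0.0344,0,1.1,0,1,
-0.0257,-0.0064,-0.0349,0,1.2,0,1,
-0.025,-0.0064,-0.0355,0,1.1,0,1,
-0.0243,-0.0064,-0.0359,0,1.2,0,1,
-0.0235,-0.0064,-0.0364,0,1.1,0,1 ]
[ -0.0228,-0.0064,-0.0369,0,1.2,0,1,
-0.022,-0.0064,-0.0373,0,1.1,0,1,
-0.0213,-0.0064,-0.0378,0,1.2,0,1,
-0.0205,-0.0064,-0.0382,0,1.1,0,1,
-0.0198,-0.0064,-0.0386,0,1.2,0,1 ]
[ -0.019,-0.0063,-0.039,0,1.1,0,1,
0,0,0,0,0,0,1,
0,0,0,0,0,0,1,
0,0,0,0,0,0,1,
0,0,0,0,0,0,1 ]
```

Request:
{"method": "carry_out", "body": {"motion": [-0.03,-0.006,-0.032,0,1.1,0,1,-0.029,-0.006,-0.032,0,1.1,0,1,-0.028,-0.006,-0.033,0,1.2,0,1,-0.028,-0.006,-0.033,0,1.1,0,1,-0.027,-0.006,-0.034,0,1.2,0,1]}}

```text
t: 1.85
tool_pos: [0.2795, -0.3695, 0.2649]
orientation: [-0.224, 2.117, -2.107]
force: [1.2, -0.0, 0.7]
opening: 0.0929
```

Request:
{"method": "carry_out", "body": {"motion": [-0.026,-0.006,-0.034,0,1.1,0,1,-0.026,-0.006,-0.035,0,1.2,0,1,-0.025,-0.006,-0.035,0,1.1,0,1,-0.024,-0.006,-0.036,0,1.2,0,1,-0.024,-0.006,-0.036,0,1.1,0,1]}}

```text
t: 2.35
tool_pos: [0.3755, -0.1671, 0.2978]
orientation: [-0.11, 2.17, -2.166]
force: [0.3, -0.7, -0.1]
opening: 0.0927
```

Request:
{"method": "carry_out", "body": {"motion": [-0.023,-0.006,-0.037,0,1.2,0,1,-0.022,-0.006,-0.037,0,1.1,0,1,-0.021,-0.006,-0.038,0,1.2,0,1,-0.02,-0.006,-0.038,0,1.1,0,1,-0.02,-0.006,-0.039,0,1.2,0,1]}}

```text
t: 2.85
tool_pos: [0.4721, 0.0372, 0.3316]
orientation: [0.01, 2.22, -2.219]
force: [1.0, -0.1, -0.0]
opening: 0.0928
```

Request:
{"method": "carry_out", "body": {"motion": [-0.019,-0.006,-0.039,0,1.1,0,1,0,0,0,0,0,0,1,0,0,0,0,0,0,1,0,0,0,0,0,0,1,0,0,0,0,0,0,1]}}

```text
t: 3.35
tool_pos: [0.4924, 0.0822, 0.3384]
orientation: [-0.027, -2.219, 2.216]
force: [-0.3, 0.1, -0.1]
opening: 0.0928
```

```bash
python3 - <<'E'
from h import *
p,r,s=pose();print(p,np.degrees(yaw_of(r)),s["q"].round(3))
m=cam("wrist");im=imaging.read_camera("wrist");cv2.imwrite("pics/w1.png",im)
np.savez("w1.npz",**m)
for th,z in dict(adapter_1a=.066,gauge=.09,stand=.05,pawl_tab=.06,bar_grip=.066).items():
    for o in models.outline_of("wrist",th)[:5]:
        print(th,round(o["confidence"],2),np.round(o["pixel"]),int(o["pixels"].sum()),np.round(at_z(m,o["pixel"],z),3))
E
```

```text
[0.4924277 0.0822391 0.338351 ] -90.93098546588205 [ 6.200e-02 -1.710e-01  1.604e+00  1.000e-03  1.701e+00  1.649e+00]
adapter_1a 0.8 [271. 157.] 1731 [0.533 0.133 0.066]
adapter_1a 0.34 [124. 206.] 18872 [0.486 0.283 0.066]
gauge 0.89 [306. 250.] 875 [0.444 0.1   0.09 ]
stand 0.88 [309. 233.] 1674 [0.451 0.098 0.05 ]
pawl_tab 0.87 [292.  40.] 1407 [0.639 0.109 0.06 ]
bar_grip 0.39 [308. 252.] 840 [0.435 0.099 0.066]
bar_grip 0.3 [389. 111.] 7181 [0.574 0.018 0.066]
```

View pics/w1.png

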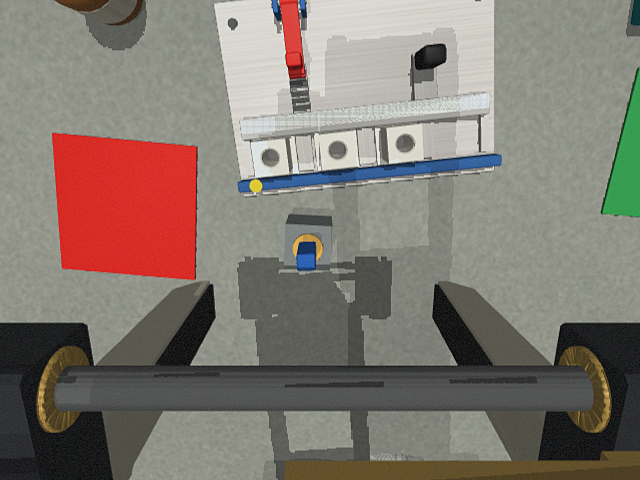

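```bash
python3 - <<'E'
import cv2
im=cv2.imread("pics/w1.png")
a=cv2.resize(im[120:200,230:430],None,fx=4,fy=4,interpolation=cv2.INTER_CUBIC)
cv2.imwrite("pics/z1.png",a)
b=cv2.resize(im[205:280,270:345],None,fx=7,fy=7,interpolation=cv2.INTER_CUBIC)
cv2.imwrite("pics/z2.png",b)
E
```

```text
(no output)
```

View pics/z1.png

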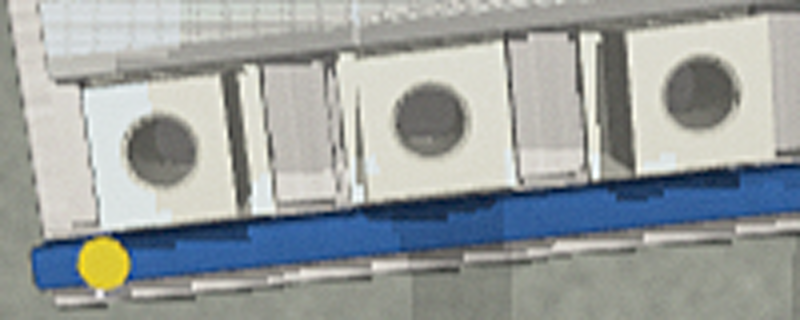

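View pics/z2.png

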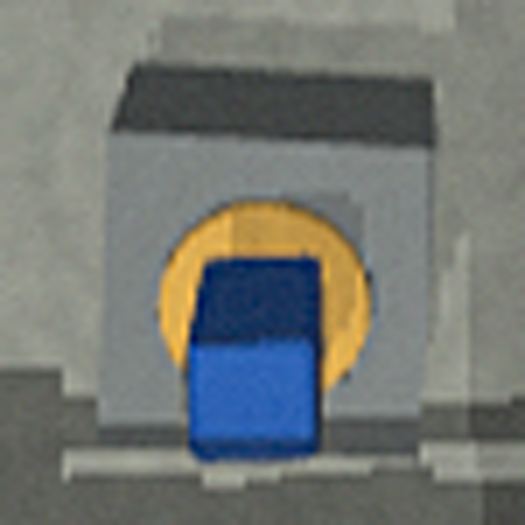

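```bash
python3 - <<'E'
from h import *
m=dict(np.load("w1.npz"))
B=[at_z(m,q,.066) for q in((269.7,157.3),(337.5,149.5),(405,142.7))]
for b in B:print(b.round(4))
print(np.linalg.norm(B[0]-B[1]),np.linalg.norm(B[1]-B[2]))
v=B[0]-B[2];ca=np.arctan2(v[1],v[0])-np.pi/2;print("clamp yaw",np.degrees(ca))
print("collar",at_z(m,(308,248.5),.055),"top",at_z(m,(306.6,260.7),.1))
for z,q in(((.1),(270+190/7,205+338/7)),(.1,(270+322/7,205+338/7)),(.1,(270+190/7,205+448/7)),(.1,(270+322/7,205+448/7)),(.05,(270+112/7,205+133/7)),(.05,(270+434/7,205+148/7)),(.05,(270+100/7,205+425/7)),(.05,(270+420/7,205+413/7))): print(at_z(m,q,z).round(4))
# clamp origin
c=np.array([np.cos(ca),np.sin(ca)]);n=np.array([-np.sin(ca),np.cos(ca)])
O=np.mean([b[:2]-n*k for b,k in zip(B,(.099,.033,-.033))],0);print("O",O)
print("handle",at_z(m,(431,52),.066),"tab",at_z(m,(294,58),.076))
E
```

```text
[0.5323 0.1342 0.066 ]
[0.5388 0.0678 0.066 ]
[0.5442 0.0023 0.066 ]
0.06669015286205433 0.06568323341943444
clamp yaw 5.150842610647371
collar [0.4351768  0.09956228 0.055     ] top [0.4366455  0.09921621 0.1       ]
[0.4442 0.1081 0.1   ]
[0.444 0.09  0.1  ]
[0.4284 0.1086 0.1   ]
[0.4281 0.0904 0.1   ]
[0.4611 0.1224 0.05  ]
[0.458  0.0737 0.05  ]
[0.4145 0.1261 0.05  ]
[0.4157 0.0763 0.05  ]
O [0.54138553 0.03523207]
handle [ 0.62535193 -0.01871514  0.066     ] tab [0.62093128 0.10666914 0.076     ]
```

```bash
python3 - <<'E'
from h import *
Rt=down(np.radians(-90))
plan([([.436,.0993,.16],Rt),([.436,.0993,.12],Rt,.03),([.436,.0993,.12],Rt)],1,step=.049)
E
```

```text
[ 0.0146,0.0445,-0.0039,0,-0.2,-0.1,1,
0.0145,0.0445,-0.0039,0,-0.2,-0.1,1,
0.0144,0.0446,-0.004,0,-0.3,-0.1,1,
0.0143,0.0446,-0.004,0.1,-0.2,-0.2,1,
0,0.02,0,0,0,0,1 ]
[ 0,0.02,0,0,0,0,1,
0,0,0,0,0,0,1,
0,0,0,0,0,0,1,
0,0,0,0,0,0,1,
0,0,0,0,0,0,1 ]
```

Request:
{"method": "carry_out", "body": {"motion": [0.0145,0.0445,-0.004,0,-0.2,-0.1,0,0.0145,0.0445,-0.004,0,-0.2,-0.1,0,0.0145,0.0445,-0.004,0,-0.3,-0.1,0,0.0145,0.0445,-0.004,0,-0.2,-0.1,0,0,0,0,0,0,0,0], "squeeze": 25}}

```text
t: 4.15
tool_pos: [0.4348, 0.0983, 0.1556]
orientation: [0.009, 2.222, -2.219]
force: [-1.3, 0.1, -0.3]
opening: 0.0577
```

```bash
python3 - <<'E'
from h import *
p,r,s=pose();print(p,np.degrees(yaw_of(r)),s["opening"],r.as_matrix()[:,1])
Rt=down(np.radians(-90))
plan([([.436,.0993,.125],Rt),([.436,.0993,.08],Rt,.024)],0,step=.024)
E
```

```text
[0.4347909  0.09826448 0.15556518] -90.17764089886066 0.0576529428754869 [ 0.00507602  0.00133978 -0.99998622]
[ -0.0005,0.0153,-0.0005,0,-0.1,-0.1,0,
-0.0006,0.0153,-0.0005,0.1,-0.1,-0.2,0,
0,0.0225,0,0,0,0,0,
0,0.0225,0,0,0,0,0,
0,0,0,0,0,0,0 ]
```

Request:
{"method": "carry_out", "body": {"motion": [-0.0006,0.015,-0.0005,0,-0.1,-0.1,0,-0.0006,0.015,-0.0005,0,-0.1,-0.2,0,0,0.0225,0,0,0,0,0,0,0.0225,0,0,0,0,0,0,0,0,0,0,0,0]}}

```text
t: 4.65
tool_pos: [0.4461, 0.0991, 0.0891]
orientation: [0.017, 2.217, -2.211]
force: [0.1, 0.2, 0.2]
opening: 0.0459
```

Request:
{"method": "carry_out", "body": {"motion": [0,0,0,0,0,0,-1,0,0,0,0,0,0,-1,0,0,0,0,0,0,-1,0,0,0,0,0,0,-1,0,0,0,0,0,0,-1], "squeeze": 25}}

```text
t: 5.15
tool_pos: [0.4524, 0.0993, 0.0971]
orientation: [0.03, 2.213, -2.205]
force: [-1.2, 0.1, -0.8]
opening: 0.0135
```

```bash
python3 - <<'E'
from h import *
p,r,s=pose();print(p,np.degrees(yaw_of(r)),s["opening"],r.as_matrix()[:,1],s["force"])
m=cam("wrist");im=imaging.read_camera("wrist");cv2.imwrite("pics/w2.png",im)
E
```

```text
[0.45241114 0.09933374 0.09707814] -90.06546391586245 0.013453536259767859 [ 0.02573332  0.00359507 -0.99966238] [-1.22404571  0.11769081 -0.79428657]
```

View pics/w2.png

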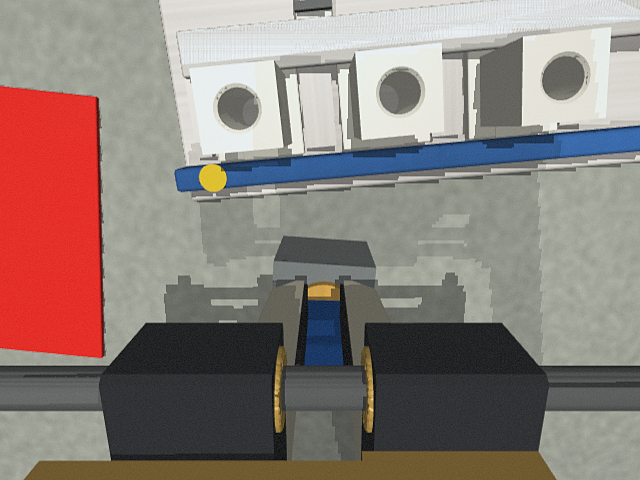

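```bash
python3 - <<'E'
from h import *
for i in range(4):
    p,r,s=pose();print(s["t"],p.round(4),s["q"].round(4),s["dq"].round(4),s["opening"],s["joint_torque"].round(2),s["force"].round(1))
    imaging.read_camera("scene")
E
```

```text
5.2 [0.4524 0.0993 0.0971] [ 1.0470e-01 -1.5590e-01  2.0364e+00  1.0000e-03  1.2350e+00  1.6763e+00] [ 0.0005  0.0023  0.0045  0.0019 -0.0034 -0.0003] 0.009960393477512106 [-4.400e-01 -3.699e+01 -4.463e+01 -3.000e-01  7.000e-02 -1.000e-02] [1.5 0.9 1.2]
5.25 [0.4524 0.0994 0.097 ] [ 1.0470e-01 -1.5580e-01  2.0365e+00  1.1000e-03  1.2347e+00  1.6764e+00] [ 0.0009  0.0036  0.0004  0.0015 -0.007  -0.0003] 0.004628065693654898 [-3.600e-01 -3.673e+01 -4.422e+01 -3.400e-01  3.400e-01 -2.000e-02] [2.  1.5 1.8]
5.3 [0.4526 0.0996 0.097 ] [ 1.0480e-01 -1.5570e-01  2.0363e+00  1.4000e-03  1.2344e+00  1.6764e+00] [ 0.0015  0.0011 -0.0065  0.0095 -0.0057 -0.0004] 0.0020979573713407096 [-1.150e+00 -3.514e+01 -4.193e+01 -1.040e+00  8.200e-01 -1.000e-02] [2.1 3.1 4.3]
5.35 [0.4528 0.0997 0.0971] [ 1.0490e-01 -1.5570e-01  2.0361e+00  1.6000e-03  1.2342e+00  1.6764e+00] [ 0.0005  0.0021 -0.0029  0.0027 -0.0023  0.    ] 0.0012885702460199416 [ -1.21 -35.24 -42.03  -1.08   0.74   0.  ] [2.5 3.4 4. ]
```

Request:
{"method": "carry_out", "body": {"motion": [0,0,0,0,0,0,0,0,0,0,0,0,0,0,0,0,0,0,0,0,0,0,0,0,0,0,0,0,0,0,0,0,0,0,0]}}

```text
t: 5.9
tool_pos: [0.4508, 0.099, 0.0955]
orientation: [0.026, 2.214, -2.208]
force: [-0.1, -0.1, -0.5]
opening: 0.0364
```

```bash
python3 - <<'E'
from h import *
for i in range(1):
    p,r,s=pose();print(s["t"],p.round(4),s["q"].round(4),s["dq"].round(4),s["opening"],s["joint_torque"].round(2),s["force"].round(1))
cv2.imwrite("pics/w3.png",imaging.read_camera("wrist"))
E
```

```text
5.9 [0.4508 0.099  0.0955] [ 1.0470e-01 -1.5480e-01  2.0384e+00  4.0000e-04  1.2356e+00  1.6763e+00] [-0.0019  0.0011  0.0049 -0.0003  0.0039  0.0002] 0.03643568008642479 [ 1.000e-02 -3.771e+01 -4.573e+01  1.000e-02 -2.400e-01 -0.000e+00] [-0.1 -0.1 -0.5]
```

View pics/w3.png

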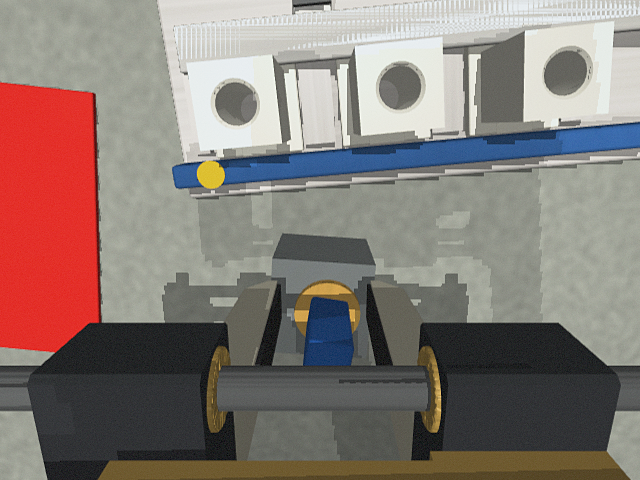

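Request:
{"method": "carry_out", "body": {"motion": [0,-0.02,0,0,0,0,0,0,-0.02,0,0,0,0,0,0,-0.015,0,0,0,0,0,0,0,0,0,0,0,0,0,0,0,0,0,0,0]}}

```text
t: 6.45
tool_pos: [0.4479, 0.0985, 0.1501]
orientation: [0.021, 2.215, -2.211]
force: [0.7, 0.1, -0.3]
opening: 0.0465
```

```bash
python3 - <<'E'
from h import *
p,r,s=pose();print(s["t"],p.round(4),s["q"].round(4),s["dq"].round(4),s["opening"],np.degrees(yaw_of(r)),r.as_matrix()[:,1])
m=cam("wrist");im=imaging.read_camera("wrist");cv2.imwrite("pics/w4.png",im)
Rt=down(np.radians(-90))
plan([([.436,.0993,.14],Rt),([.436,.0993,.14],Rt)],0,step=.024)
E
```

```text
6.45 [0.4479 0.0985 0.1501] [ 1.0450e-01 -2.2160e-01  1.9912e+00  1.0000e-04  1.3539e+00  1.6764e+00] [-0.0004 -0.0067 -0.0114 -0.0009  0.0039 -0.0009] 0.046533600715935215 -90.06470109267936 [ 0.01799062  0.0019975  -0.99983616]
[ 0.0121,0.0098,-0.0008,0.1,-0.1,-1,0,
0,0,0,0,0,0,0,
0,0,0,0,0,0,0,
0,0,0,0,0,0,0,
0,0,0,0,0,0,0 ]
```

View pics/w4.png

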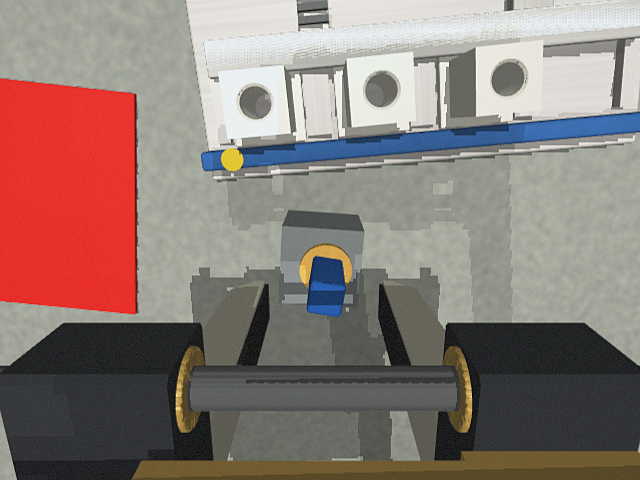

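```bash
python3 - <<'E'
import cv2
im=cv2.imread("pics/w4.png")
cv2.imwrite("pics/z4.png",cv2.resize(im[205:325,265:385],None,fx=5,fy=5,interpolation=cv2.INTER_CUBIC))
E
```

```text
(no output)
```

View pics/z4.png

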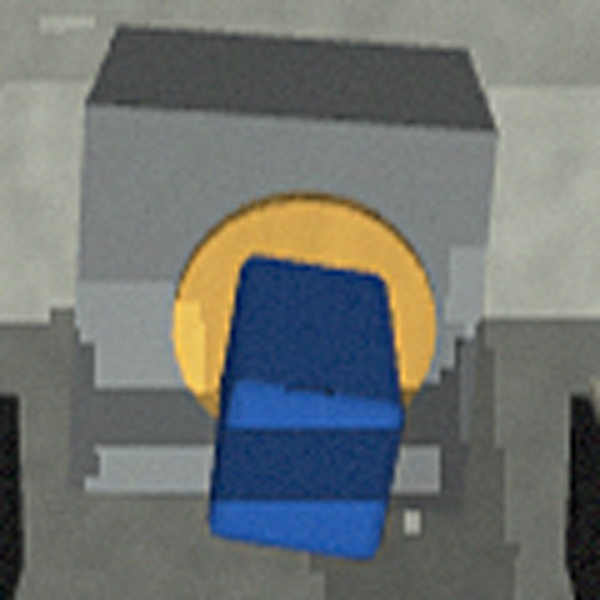

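Request:
{"method": "carry_out", "body": {"motion": [0.006,0.005,0,0,0,-0.5,0,0.006,0.005,0,0,0,-0.5,0,0,0,0,0,0,0,0,0,0,0,0,0,0,0,0,0,0,0,0,0,0]}}

```text
t: 7.0
tool_pos: [0.4324, 0.0983, 0.1351]
orientation: [0.007, -2.219, 2.216]
force: [0.1, 0.3, -0.6]
opening: 0.0465
```

```bash
python3 - <<'E'
from h import *
p,r,s=pose();print(s["t"],p.round(4),np.degrees(yaw_of(r)),r.as_matrix()[:,1])
E
```

```text
7.0 [0.4324 0.0983 0.1351] -90.06337322324809 [-0.00740687  0.00137473 -0.99997162]
```

```bash
cat >> h.py <<'E'
_off=np.array([-0.075,-0.1478,0.0005]);_ax=R.from_matrix([[0,.963,.271],[0,-.271,.963],[1,0,0]])
def wcam(p,r):
    K=np.array([[424.31,0,323.4],[0,424.31,235.97],[0,0,1]])
    return dict(K=K,position=p+r.apply(_off),orientation=(r*_ax).as_rotvec())
E
python3 - <<'E'
from h import *
m=wcam(np.array([.4479,.0985,.1501]),R.from_rotvec([.021,2.215,-2.211]))
t=[(228,380),(402,405),(378,555),(212,530)]
P=np.array([at_z(m,(265+a/5,205+b/5),.1) for a,b in t]);print(P.round(4),P.mean(0))
print([np.degrees(np.arctan2(*(P[j]-P[i])[:2][::-1])) for i,j in((0,1),(3,2),(1,2),(0,3))])
print(at_z(m,(265+305/5,205+322/5),.055))
E
```

```text
[[0.4448 0.1045 0.1   ]
 [0.4421 0.0871 0.1   ]
 [0.4258 0.0893 0.1   ]
 [0.4285 0.1063 0.1   ]] [0.43528922 0.09678849 0.1       ]
[np.float64(-98.71982001864318), np.float64(-99.30137372112898), np.float64(172.14799656554874), np.float64(173.77636916753366)]
[0.43521038 0.09660688 0.055     ]
```

```bash
python3 - <<'E'
from h import *
Rt=down(np.radians(-98))
plan([([.4355,.0967,.13],Rt)],0,step=.024)
plan([([.4355,.0967,.079],Rt)],0,step=.012)
E
```

```text
[ -0.0031,0.0051,0.0016,0,7.9,0.4,0,
0,0,0,0,0,0,0,
0,0,0,0,0,0,0,
0,0,0,0,0,0,0,
0,0,0,0,0,0,0 ]
[ -0.0007,0.0112,0.0003,0,1.6,0.1,0,
-0.0007,0.0112,0.0003,0,1.6,0.1,0,
-0.0007,0.0112,0.0003,0,1.6,0.1,0,
-0.0007,0.0112,0.0003,0,1.6,0.1,0,
-0.0006,0.0113,0.0003,0.1,1.5,0,0 ]
```

Request:
{"method": "carry_out", "body": {"motion": [-0.001,0.007,0.0005,0,3,0.2,0,-0.001,0.007,0.0005,0,3,0.1,0,0,0.004,0,0,1,0,0,0,0,0,0,0,0,0,0,0,0,0,0,0,0]}}

```text
t: 7.5
tool_pos: [0.435, 0.0972, 0.1171]
orientation: [-0.135, -2.157, 2.155]
force: [0.1, 0.4, -0.2]
opening: 0.0464
```

```bash
python3 - <<'E'
from h import *
p,r,s=pose();print(s["t"],p.round(4),np.degrees(yaw_of(r)),r.as_matrix()[:,1])
Rt=down(np.radians(-98))
plan([([.4355,.0967,.079],Rt)],0,step=.012)
E
```

```text
7.5 [0.435  0.0972 0.1171] -97.20303206514583 [-8.04866111e-04  1.21689967e-03 -9.99998936e-01]
[ -0.0001,0.0095,0.0001,0,0.2,0,0,
-0.0002,0.0095,0.0001,0,0.2,0,0,
-0.0001,0.0096,0.0002,0,0.2,0,0,
-0.0002,0.0095,0.0001,0.1,0.2,0.1,0,
0,0,0,0,0,0,0 ]
```

Request:
{"method": "carry_out", "body": {"motion": [0,0.01,0,0,0.2,0,0,0,0.01,0,0,0.2,0,0,0,0.01,0,0,0.2,0,0,0,0.006,0,0,0,0,0,0,0,0,0,0,0,0]}}

```text
t: 8.0
tool_pos: [0.435, 0.0974, 0.078]
orientation: [-0.145, -2.152, 2.15]
force: [-0.5, -0.4, -0.6]
opening: 0.0464
```

```bash
python3 - <<'E'
from h import *
p,r,s=pose();print(s["t"],p.round(4),np.degrees(yaw_of(r)),r.as_matrix()[:,1],s["force"])
Rt=down(np.radians(-98))
plan([([.4355,.0967,.079],Rt)],0,step=.012)
E
```

```text
8.0 [0.435  0.0974 0.078 ] -97.73791454782902 [-6.00066737e-04  1.27114960e-03 -9.99999012e-01] [-0.45940793 -0.4200731  -0.57651352]
[ -0.0006,-0.001,0.0006,0.1,0.3,0,0,
0,0,0,0,0,0,0,
0,0,0,0,0,0,0,
0,0,0,0,0,0,0,
0,0,0,0,0,0,0 ]
```

Well tracked at this speed. Close, then check.

Request:
{"method": "carry_out", "body": {"motion": [0,0,0,0,0,0,-1,0,0,0,0,0,0,-1,0,0,0,0,0,0,-1,0,0,0,0,0,0,-1,0,0,0,0,0,0,-1], "squeeze": 30}}

```text
t: 8.5
tool_pos: [0.4354, 0.0974, 0.0786]
orientation: [-0.145, -2.153, 2.15]
force: [0.1, 0.6, -1.6]
opening: 0.0181
```

Request:
{"method": "carry_out", "body": {"motion": [0,0,0,0,0,0,-1,0,0,0,0,0,0,-1,0,0,0,0,0,0,-1,0,-0.008,0,0,0,0,-1,0,-0.008,0,0,0,0,-1]}}

```text
t: 9.0
tool_pos: [0.4343, 0.0973, 0.0944]
orientation: [-0.142, -2.151, 2.149]
force: [-0.3, -0.2, -0.9]
opening: 0.0179
```

```bash
python3 - <<'E'
from h import *
p,r,s=pose();print(s["t"],p.round(4),np.degrees(yaw_of(r)),r.as_matrix()[:,1],s["force"],s["opening"])
m=cam("wrist");im=imaging.read_camera("wrist");cv2.imwrite("pics/w5.png",im)
E
```

```text
9.0 [0.4343 0.0973 0.0944] -97.72695779595271 [-0.00259419  0.00109116 -0.99999604] [-0.28061418 -0.1674674  -0.89751995] 0.017929031423809076
```

View pics/w5.png

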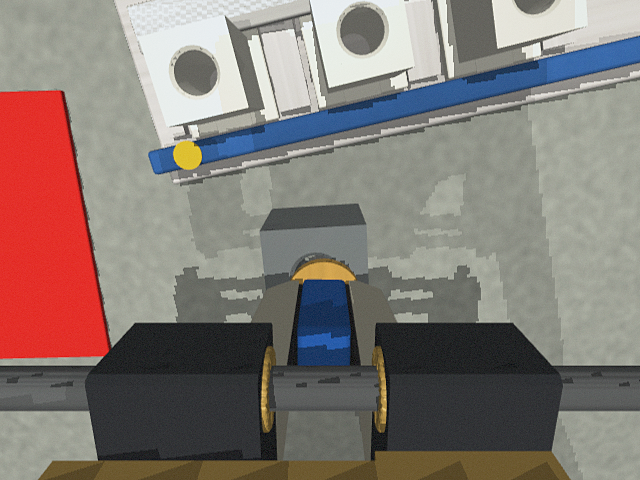

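```bash
python3 - <<'E'
from h import *
m=wcam(*pose()[:2]); m2=cam("wrist"); print(m["position"]-m2["position"])
print(at_z(m2,(195,70),.066),at_z(m2,(362,30),.066))
m=wcam(np.array([.4479,.0985,.1501]),R.from_rotvec([.021,2.215,-2.211]))
for q in((255.5,102),(382,89),(509,78)):print(at_z(m,q,.066))
p,r,s=pose()
plan([([.4345,.0973,.165],r)],-1,step=.02)
plan([([.5325,.134,.165],r)],-1,step=.02,p0=[.4345,.0973,.165])
E
```

```text
[-2.27075971e-04  5.28947741e-05  4.49242039e-05]
[0.53380977 0.13436522 0.066     ] [0.53925854 0.06796206 0.066     ]
[0.53181528 0.13370403 0.066     ]
[0.53820166 0.06753712 0.066     ]
[0.54351441 0.00203935 0.066     ]
[ 0.0002,-0.0173,0,0,0,0,-1,
0.0002,-0.0173,0,0,0,0,-1,
0.0001,-0.0173,0,0,0,0,-1,
0.0002,-0.0172,0.0001,0,0,0,-1,
0,0,0,0,0,0,-1 ]
[ -0.0154,0,-0.0083,0,0,0,-1,
-0.0154,0,-0.0082,0,0,0,-1,
-0.0153,0,-0.0083,0,0,0,-1,
-0.0154,0,-0.0082,0,0,0,-1,
-0.0153,0,-0.0083,0,0,0,-1 ]
[ -0.0154,0,-0.0082,0,0,0,-1,
0,0,0,0,0,0,-1,
0,0,0,0,0,0,-1,
0,0,0,0,0,0,-1,
0,0,0,0,0,0,-1 ]
```

Request:
{"method": "carry_out", "body": {"motion": [0,-0.018,0,0,0,0,-1,0,-0.018,0,0,0,0,-1,0,-0.018,0,0,0,0,-1,0,-0.012,0,0,0,0,-1,0,0,0,0,0,0,-1]}}

```text
t: 9.55
tool_pos: [0.4358, 0.0973, 0.1669]
orientation: [-0.148, -2.154, 2.151]
force: [-0.6, 0.1, -2.0]
opening: 0.0178
```

Request:
{"method": "carry_out", "body": {"motion": [-0.018,0,-0.01,0,0,0,-1,-0.018,0,-0.01,0,0,0,-1,-0.018,0,-0.01,0,0,0,-1,-0.018,0,-0.01,0,0,0,-1,-0.012,0,-0.006,0,0,0,-1]}}

```text
t: 10.05
tool_pos: [0.5265, 0.1323, 0.1642]
orientation: [-0.147, -2.153, 2.15]
force: [-0.5, -0.9, -0.8]
opening: 0.0177
```

Request:
{"method": "carry_out", "body": {"motion": [-0.004,0,-0.002,0,0,0,-1,0,0,0,0,0,0,-1,0,0,0,0,0,0,-1,0,0,0,0,0,0,-1,0,0,0,0,0,0,-1]}}

```text
t: 10.55
tool_pos: [0.529, 0.1335, 0.1611]
orientation: [-0.141, -2.149, 2.149]
force: [-0.0, 0.2, -1.2]
opening: 0.0184
```

```bash
python3 - <<'E'
from h import *
p,r,s=pose();print(s["t"],p.round(4),np.degrees(yaw_of(r)),r.as_matrix()[:,1],s["force"],s["opening"])
m=cam("wrist");im=imaging.read_camera("wrist");cv2.imwrite("pics/w6.png",im)
im=imaging.read_camera("side");cv2.imwrite("pics/s6.png",cv2.resize(im[200:320,240:440],None,fx=4,fy=4))
plan([([.5327,.134,.145],down(yaw_of(r)))],-1,step=.015)
E
```

```text
10.55 [0.529  0.1335 0.1611] -97.75064643259029 [-4.12243091e-03  3.21964909e-04 -9.99991451e-01] [-0.01431003  0.23787279 -1.22473881] 0.018365912617458603
[ -0.0017,0.0081,-0.0005,0,0,0.1,-1,
-0.0017,0.0082,-0.0005,0,0,0.1,-1,
0,0,0,0,0,0,-1,
0,0,0,0,0,0,-1,
0,0,0,0,0,0,-1 ]
```

View pics/w6.png

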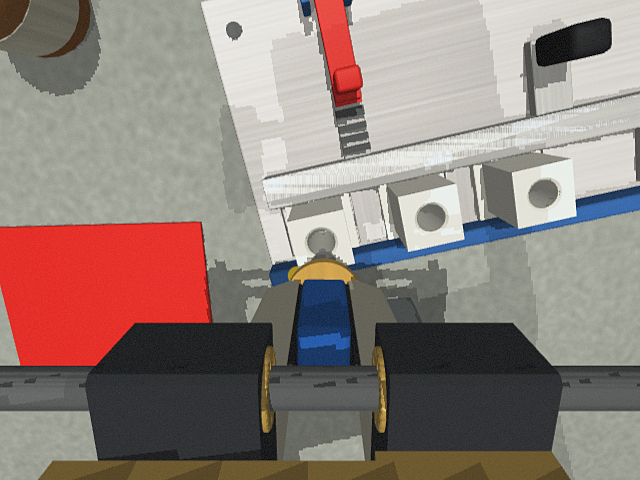

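View pics/s6.png

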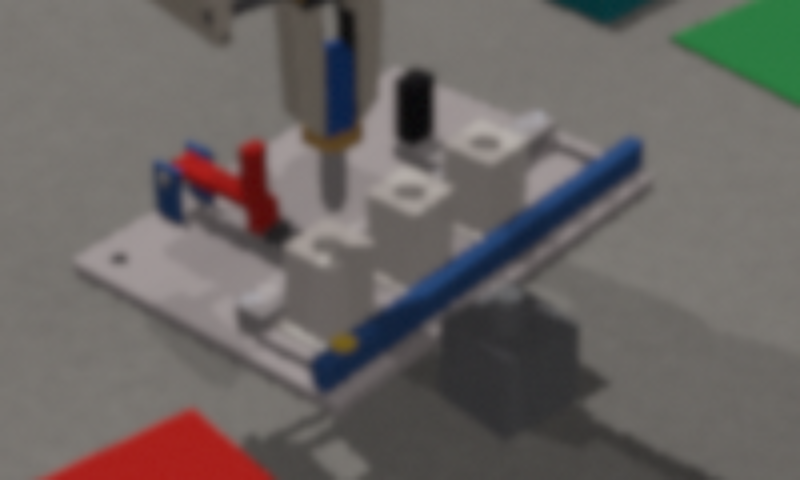

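```bash
python3 - <<'E'
from h import *
p,r,s=pose();m=cam("wrist")
print(at_z(m,(321,241),.066),at_z(m,(432,217.5),.066),at_z(m,(544,193),.066))
# expected collar outline given gauge on TCP axis
for z in(.1325,.1375):
  q=[proj(m,p+r.apply([.016*np.cos(a),0.0,.016*np.sin(a)])+[0,0,z-p[2]]) for a in np.linspace(0,2*np.pi,72)]
  q=np.array(q);print(z,q.min(0),q.max(0))
E
```

```text
[0.5327459  0.13399982 0.066     ] [0.53824587 0.06741823 0.066     ] [0.54408881 0.0023224  0.066     ]
0.1325 [286.69717563 256.80055557] [358.08884543 323.01978464]
0.1375 [285.74215453 260.56769818] [358.98592092 328.2928655 ]
```

Request:
{"method": "carry_out", "body": {"motion": [-0.0015,0.005,-0.0003,0,0,0.1,-1,-0.0015,0.007,-0.0003,0,0,0.1,-1,0,0.003,0,0,0,0,-1,0,0,0,0,0,0,-1,0,0,0,0,0,0,-1]}}

```text
t: 11.15
tool_pos: [0.5321, 0.1335, 0.1448]
orientation: [-0.146, -2.151, 2.151]
force: [0.5, 0.6, -1.2]
opening: 0.0181
```

```bash
python3 - <<'E'
from h import *
p,r,s=pose();print(s["t"],p.round(4),np.degrees(yaw_of(r)),r.as_matrix()[:,1],s["force"],s["opening"])
im=imaging.read_camera("side");cv2.imwrite("pics/s7.png",cv2.resize(im[200:320,240:440],None,fx=4,fy=4))
plan([([.5327,.134,.145],down(yaw_of(r)))],-1,step=.015)
E
```

```text
11.15 [0.5321 0.1335 0.1448] -97.75945350426792 [-3.64599258e-05 -1.92686592e-04 -9.99999981e-01] [ 0.46730772  0.57138457 -1.24362208] 0.018133807984029443
[ -0.0005,-0.0002,-0.0005,0,0,0,-1,
0,0,0,0,0,0,-1,
0,0,0,0,0,0,-1,
0,0,0,0,0,0,-1,
0,0,0,0,0,0,-1 ]
```

View pics/s7.png

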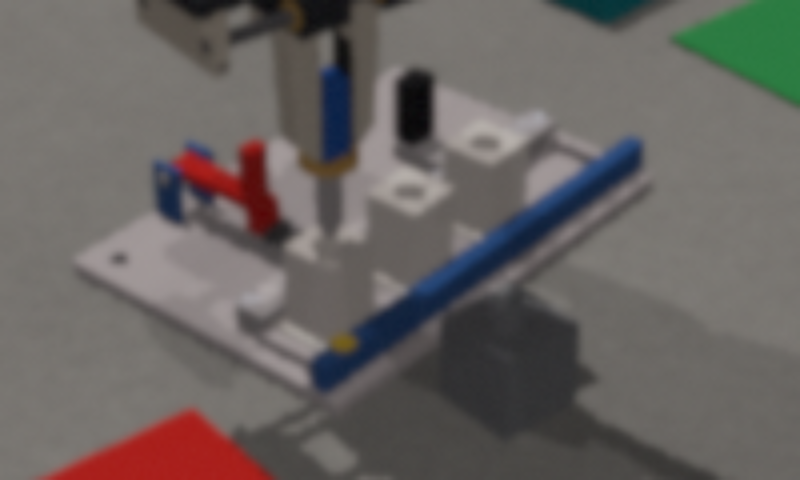

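Request:
{"method": "carry_out", "body": {"motion": [-0.0015,0.004,-0.0003,0,0,0,-1,0,0.007,0,0,0,0,-1,0,0.004,0,0,0,0,-1,0,0,0,0,0,0,-1,0,0,0,0,0,0,-1]}}

```text
t: 11.7
tool_pos: [0.5336, 0.1336, 0.1284]
orientation: [-0.145, -2.151, 2.151]
force: [0.3, -1.0, -0.3]
opening: 0.0178
```

```bash
python3 - <<'E'
from h import *
p,r,s=pose();print(s["t"],p.round(4),np.degrees(yaw_of(r)),r.as_matrix()[:,1],s["force"],s["opening"])
im=imaging.read_camera("side");cv2.imwrite("pics/s8.png",cv2.resize(im[200:320,240:440],None,fx=4,fy=4))
im=imaging.read_camera("wrist");cv2.imwrite("pics/w8.png",im)
E
```

```text
11.7 [0.5336 0.1336 0.1284] -97.75757721148327 [-5.26430254e-04 -2.27303289e-04 -9.99999836e-01] [ 0.30932183 -0.99834243 -0.33863176] 0.017795513582266394
```

View pics/s8.png

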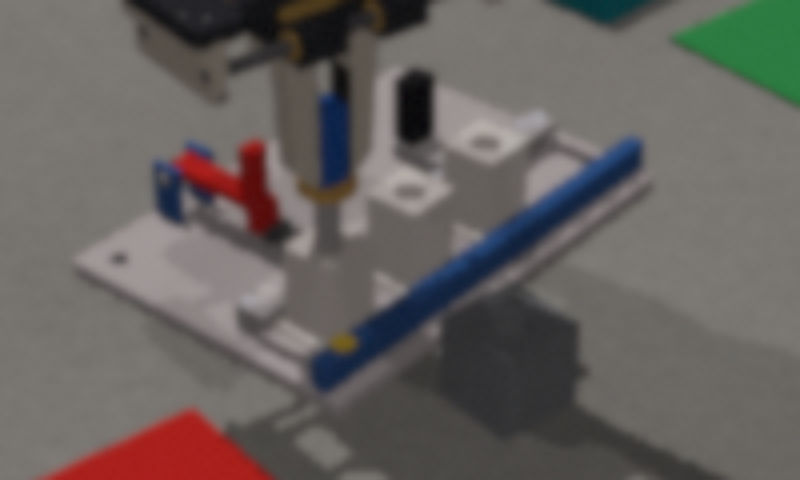

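View pics/w8.png

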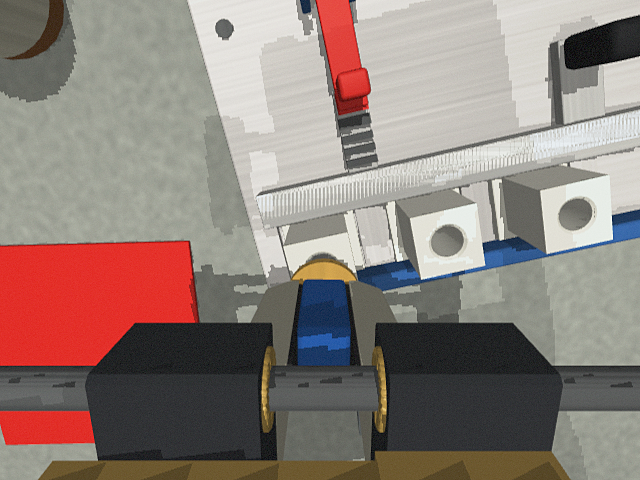

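Request:
{"method": "carry_out", "body": {"motion": [0,0.004,0,0,0,0,-1,0,0.005,0,0,0,0,-1,0,0.005,0,0,0,0,-1,0,0.004,0,0,0,0,-1,0,0,0,0,0,0,-1]}}

```text
t: 12.3
tool_pos: [0.5337, 0.1337, 0.1092]
orientation: [-0.146, -2.151, 2.151]
force: [0.1, -0.3, -1.3]
opening: 0.0179
```

Request:
{"method": "carry_out", "body": {"motion": [0,0.002,0,0,0,0,-1,0,0.002,0,0,0,0,-1,0,0.002,0,0,0,0,-1,0,0.002,0,0,0,0,-1,0,0,0,0,0,0,-1]}}

```text
t: 12.8
tool_pos: [0.5336, 0.1337, 0.1005]
orientation: [-0.145, -2.151, 2.151]
force: [-1.1, -0.2, -1.0]
opening: 0.0181
```

Request:
{"method": "carry_out", "body": {"motion": [0,0.003,0,0,0,0,-1,0,0.003,0,0,0,0,-1,0,0.002,0,0,0,0,-1,0,0.001,0,0,0,0,-1,0,0.001,0,0,0,0,-1]}}

```text
t: 13.3
tool_pos: [0.5349, 0.1338, 0.0943]
orientation: [-0.148, -2.153, 2.152]
force: [-6.4, -0.7, 10.5]
opening: 0.0176
```

```bash
python3 - <<'E'
from h import *
p,r,s=pose();print(s["t"],p.round(4),np.degrees(yaw_of(r)),r.as_matrix()[:,1],s["force"],s["opening"])
im=imaging.read_camera("side");cv2.imwrite("pics/s9.png",cv2.resize(im[200:320,240:440],None,fx=4,fy=4))
E
```

```text
13.3 [0.5349 0.1338 0.0943] -97.75457286906234 [ 2.22939525e-03 -7.02476450e-06 -9.99997515e-01] [-6.4049506  -0.66365604 10.456757  ] 0.017633569382773176
```

View pics/s9.png

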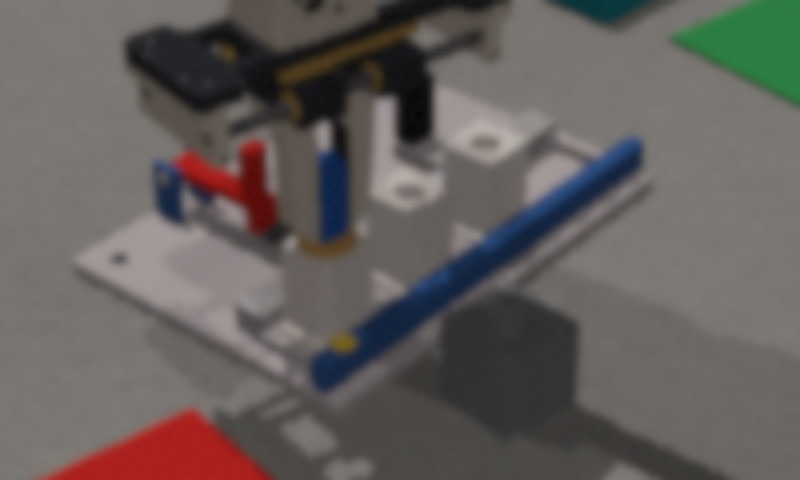

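Request:
{"method": "carry_out", "body": {"motion": [0,-0.005,0,0,0,0,-1,0,-0.011,0,0,0,0,-1,0,-0.013,0,0,0,0,-1,0,-0.013,0,0,0,0,-1,0,-0.012,0,0,0,0,-1]}}

```text
t: 13.85
tool_pos: [0.5346, 0.1337, 0.1512]
orientation: [-0.148, -2.152, 2.152]
force: [0.9, -0.9, -1.1]
opening: 0.0177
```

Request:
{"method": "carry_out", "body": {"motion": [0,-0.006,0,0,0,0,-1,0,0,0,0,0,0,-1,0,0,0,0,0,0,-1,0,0,0,0,0,0,-1,0,0,0,0,0,0,-1]}}

```text
t: 14.35
tool_pos: [0.5362, 0.1339, 0.1607]
orientation: [-0.153, -2.155, 2.153]
force: [0.3, 0.1, -1.1]
opening: 0.0178
```

```bash
python3 - <<'E'
from h import *
p,r,s=pose();print(s["t"],p.round(4),np.degrees(yaw_of(r)),r.as_matrix()[:,1],s["force"],s["opening"])
plan([([.5395,.0674,.155],down(yaw_of(r)))],-1,step=.017)
E
```

```text
14.35 [0.5362 0.1339 0.1607] -97.7620227856643 [ 6.38236082e-03  5.06583638e-04 -9.99979504e-01] [ 0.34128174  0.12123136 -1.07638539] 0.017755927650365485
[ -0.0031,0.0014,0.0164,0,0,-0.1,-1,
-0.0031,0.0014,0.0164,0,0,-0.1,-1,
-0.003,0.0015,0.0163,0,0,-0.1,-1,
-0.0031,0.0014,0.0164,0.1,0,-0.1,-1,
0,0,0,0,0,0,-1 ]
```

Request:
{"method": "carry_out", "body": {"motion": [-0.003,0.001,0.016,0,0,-0.1,-1,-0.003,0.001,0.016,0,0,-0.1,-1,-0.003,0.001,0.016,0,0,-0.1,-1,-0.002,0.001,0.011,0,0,0,-1,0,0,0.002,0,0,0,-1]}}

```text
t: 14.85
tool_pos: [0.5369, 0.0707, 0.1531]
orientation: [-0.139, -2.151, 2.149]
force: [-0.7, 0.4, -1.2]
opening: 0.0175
```

```bash
python3 - <<'E'
from h import *
p,r,s=pose();print(s["t"],p.round(4),np.degrees(yaw_of(r)),r.as_matrix()[:,1],s["force"],s["opening"])
plan([([.5395,.0674,.145],down(yaw_of(r)))],-1,step=.017)
E
```

```text
14.85 [0.5369 0.0707 0.1531] -97.65735165022538 [-0.00447358  0.00122445 -0.99998924] [-0.68348108  0.35425297 -1.23864187] 0.01746739847774746
[ -0.003,0.0081,0.0029,0,0,0.3,-1,
0,0,0,0,0,0,-1,
0,0,0,0,0,0,-1,
0,0,0,0,0,0,-1,
0,0,0,0,0,0,-1 ]
```

Request:
{"method": "carry_out", "body": {"motion": [-0.0014,0.002,0.0014,0,0,0.15,-1,-0.0013,0.003,0.0013,0,0,0.1,-1,0,0.001,0,0,0,0,-1,0,0,0,0,0,0,-1,0,0,0,0,0,0,-1]}}

```text
t: 15.35
tool_pos: [0.5389, 0.0689, 0.146]
orientation: [-0.143, -2.154, 2.151]
force: [-0.2, -0.7, -1.3]
opening: 0.0176
```

```bash
python3 - <<'E'
from h import *
p,r,s=pose();print(s["t"],p.round(4),np.degrees(yaw_of(r)),r.as_matrix()[:,1],s["force"],s["opening"])
plan([([.5395,.0674,.128],down(yaw_of(r)))],-1,step=.005)
im=imaging.read_camera("side");cv2.imwrite("pics/s10.png",cv2.resize(im[200:320,240:440],None,fx=4,fy=4))
E
```

```text
15.35 [0.5389 0.0689 0.146 ] -97.63014116799917 [-7.43230607e-04  1.38930205e-03 -9.99998759e-01] [-0.20744858 -0.72855631 -1.26552566] 0.01757936005794032
[ -0.0002,0.0045,0.0004,0,0,0,-1,
-0.0002,0.0045,0.0003,0,0,0,-1,
-0.0002,0.0045,0.0004,0,0,0,-1,
-0.0002,0.0045,0.0003,0.1,0,0.1,-1,
0,0,0,0,0,0,-1 ]
```

View pics/s10.png

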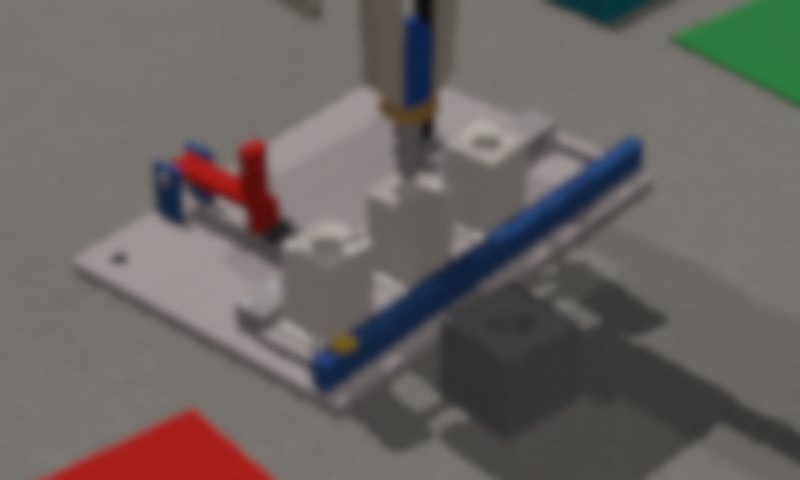

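Request:
{"method": "carry_out", "body": {"motion": [-0.0003,0.002,0.0004,0,0,0,-1,-0.0003,0.004,0.0004,0,0,0,-1,-0.0002,0.004,0.0003,0,0,0,-1,0,0.004,0.0002,0,0,0,-1,0,0.002,0,0,0,0,-1]}}

```text
t: 15.9
tool_pos: [0.5399, 0.0678, 0.1291]
orientation: [-0.143, -2.154, 2.151]
force: [-1.1, 0.4, -0.4]
opening: 0.0175
```

Request:
{"method": "carry_out", "body": {"motion": [0,0.001,0,0,0,0,-1,0,0.001,0,0,0,0,-1,0,0.001,0,0,0,0,-1,0,0.001,0,0,0,0,-1,0,0.001,0,0,0,0,-1]}}

```text
t: 16.4
tool_pos: [0.5397, 0.0677, 0.1233]
orientation: [-0.142, -2.154, 2.151]
force: [-0.2, 1.0, -0.9]
opening: 0.0176
```

Request:
{"method": "carry_out", "body": {"motion": [0,0.002,0,0,0,0,-1,0,0.002,0,0,0,0,-1,0,0.002,0,0,0,0,-1,0,0.002,0,0,0,0,-1,0,0.002,0,0,0,0,-1]}}

```text
t: 16.9
tool_pos: [0.5399, 0.0678, 0.1128]
orientation: [-0.143, -2.154, 2.151]
force: [-0.7, -0.1, -0.7]
opening: 0.0176
```

Request:
{"method": "carry_out", "body": {"motion": [0,0.003,0,0,0,0,-1,0,0.003,0,0,0,0,-1,0,0.003,0,0,0,0,-1,0,0.003,0,0,0,0,-1,0,0.002,0,0,0,0,-1]}}

```text
t: 17.4
tool_pos: [0.5397, 0.0678, 0.0973]
orientation: [-0.143, -2.154, 2.151]
force: [-0.4, -0.3, -1.1]
opening: 0.0177
```

Request:
{"method": "carry_out", "body": {"motion": [0,0.001,0,0,0,0,-1,0,0.001,0,0,0,0,-1,0,0.001,0,0,0,0,-1,0,0.001,0,0,0,0,-1,0,0.001,0,0,0,0,-1]}}

```text
t: 17.9
tool_pos: [0.5402, 0.0678, 0.0945]
orientation: [-0.143, -2.154, 2.151]
force: [-4.6, 0.0, 8.4]
opening: 0.0177
```

Request:
{"method": "carry_out", "body": {"motion": [0,-0.005,0,0,0,0,-1,0,-0.011,0,0,0,0,-1,0,-0.013,0,0,0,0,-1,0,-0.013,0,0,0,0,-1,0,-0.01,0,0,0,0,-1]}}

```text
t: 18.4
tool_pos: [0.5399, 0.0678, 0.1501]
orientation: [-0.142, -2.154, 2.151]
force: [0.5, 0.1, -1.2]
opening: 0.0175
```

Request:
{"method": "carry_out", "body": {"motion": [0,-0.003,0,0,0,0,-1,0,0,0,0,0,0,-1,-0.003,0,0.016,0,0,0,-1,-0.003,0,0.016,0,0,0,-1,-0.003,0,0.016,0,0,0,-1]}}

```text
t: 18.9
tool_pos: [0.5438, 0.0198, 0.156]
orientation: [-0.144, -2.159, 2.154]
force: [-0.4, 0.8, -1.8]
opening: 0.018
```

```bash
python3 - <<'E'
from h import *
p,r,s=pose();print(s["t"],p.round(4),np.degrees(yaw_of(r)),r.as_matrix()[:,1],s["force"],s["opening"])
plan([([.5453,.0022,.147],down(yaw_of(r)))],-1,step=.017)
E
```

```text
18.9 [0.5438 0.0198 0.156 ] -97.4033426706347 [ 0.0040535   0.00225267 -0.99998925] [-0.39174854  0.78838305 -1.82555015] 0.018043475585278808
[ -0.0018,0.0045,0.0086,0.1,0,-0.1,-1,
-0.0019,0.0044,0.0087,0.1,0,-0.1,-1,
0,0,0,0,0,0,-1,
0,0,0,0,0,0,-1,
0,0,0,0,0,0,-1 ]
```

Request:
{"method": "carry_out", "body": {"motion": [-0.0015,0.003,0.007,0,0,-0.1,-1,-0.0015,0.003,0.006,0,0,-0.1,-1,0,0.001,0.001,0,0,0,-1,0,0,0,0,0,0,-1,0,0,0,0,0,0,-1]}}

```text
t: 19.4
tool_pos: [0.5439, 0.0043, 0.1463]
orientation: [-0.138, -2.155, 2.149]
force: [0.4, -0.1, -0.5]
opening: 0.0179
```

```bash
python3 - <<'E'
from h import *
p,r,s=pose();print(s["t"],p.round(4),np.degrees(yaw_of(r)),r.as_matrix()[:,1],s["force"],s["opening"])
plan([([.5453,.0022,.128],down(yaw_of(r)))],-1,step=.005)
E
```

```text
19.4 [0.5439 0.0043 0.1463] -97.51831070968498 [-0.00301059  0.00331739 -0.99998997] [ 0.37745914 -0.14656688 -0.52035876] 0.017886224351435377
[ -0.0004,0.0046,0.0005,0,0,0,-1,
-0.0004,0.0046,0.0005,0.1,0,0.1,-1,
-0.0004,0.0045,0.0005,0,0,0,-1,
-0.0005,0.0046,0.0004,0.1,0,0.1,-1,
0,0,0,0,0,0,-1 ]
```

Request:
{"method": "carry_out", "body": {"motion": [-0.0006,0.001,0.0008,0,0,0.1,-1,-0.0006,0.003,0.0008,0.1,0,0.1,-1,-0.0004,0.004,0.0005,0,0,0,-1,0,0.004,0,0.1,0,0,-1,0,0.003,0,0,0,0,-1]}}

```text
t: 19.9
tool_pos: [0.5457, 0.0032, 0.1307]
orientation: [-0.141, -2.154, 2.156]
force: [-0.6, 0.6, -0.4]
opening: 0.0178
```

Request:
{"method": "carry_out", "body": {"motion": [0,0.001,0,0,0,0,-1,0,0.001,0,0,0,0,-1,0,0.001,0,0,0,0,-1,0,0.001,0,0,0,0,-1,0,0.001,0,0,0,0,-1]}}

```text
t: 20.4
tool_pos: [0.5454, 0.0032, 0.1246]
orientation: [-0.14, -2.154, 2.155]
force: [0.6, -0.1, -2.2]
opening: 0.0178
```

Request:
{"method": "carry_out", "body": {"motion": [0,0.0015,0,0,0,0,-1,0,0.0015,0,0,0,0,-1,0,0.0015,0,0,0,0,-1,0,0.001,0,0,0,0,-1,0,0.001,0,0,0,0,-1]}}

```text
t: 20.9
tool_pos: [0.5453, 0.0031, 0.1177]
orientation: [-0.14, -2.154, 2.155]
force: [0.2, 0.1, -0.3]
opening: 0.0178
```

Request:
{"method": "carry_out", "body": {"motion": [0,0.001,0,0,0,0,-1,0,0.001,0,0,0,0,-1,0,0.001,0,0,0,0,-1,0,0.001,0,0,0,0,-1,0,0.001,0,0,0,0,-1]}}

```text
t: 21.4
tool_pos: [0.5454, 0.0031, 0.1124]
orientation: [-0.14, -2.154, 2.156]
force: [-0.8, -0.1, -0.1]
opening: 0.0178
```

Request:
{"method": "carry_out", "body": {"motion": [0,0.003,0,0,0,0,-1,0,0.003,0,0,0,0,-1,0,0.003,0,0,0,0,-1,0,0.003,0,0,0,0,-1,0,0.002,0,0,0,0,-1]}}

```text
t: 21.9
tool_pos: [0.5452, 0.0031, 0.097]
orientation: [-0.14, -2.154, 2.155]
force: [-0.8, 0.2, -0.4]
opening: 0.0175
```

Request:
{"method": "carry_out", "body": {"motion": [0,0.001,0,0,0,0,-1,0,0.001,0,0,0,0,-1,0,0.001,0,0,0,0,-1,0,0.001,0,0,0,0,-1,0,0.001,0,0,0,0,-1]}}

```text
t: 22.4
tool_pos: [0.5456, 0.0032, 0.0943]
orientation: [-0.14, -2.154, 2.156]
force: [-5.5, 0.0, 7.7]
opening: 0.0178
```

```bash
python3 - <<'E'
from h import *
p,r,s=pose();print(s["t"],p.round(4),np.degrees(yaw_of(r)),r.as_matrix()[:,1],s["force"],s["opening"])
im=imaging.read_camera("side");cv2.imwrite("pics/s11.png",cv2.resize(im[200:320,240:440],None,fx=4,fy=4))
E
```

```text
22.4 [0.5456 0.0032 0.0943] -97.40801295768625 [ 4.19152270e-04 -8.22998500e-04 -9.99999573e-01] [-5.54823815  0.03917269  7.6910134 ] 0.017810399355621065
```

View pics/s11.png

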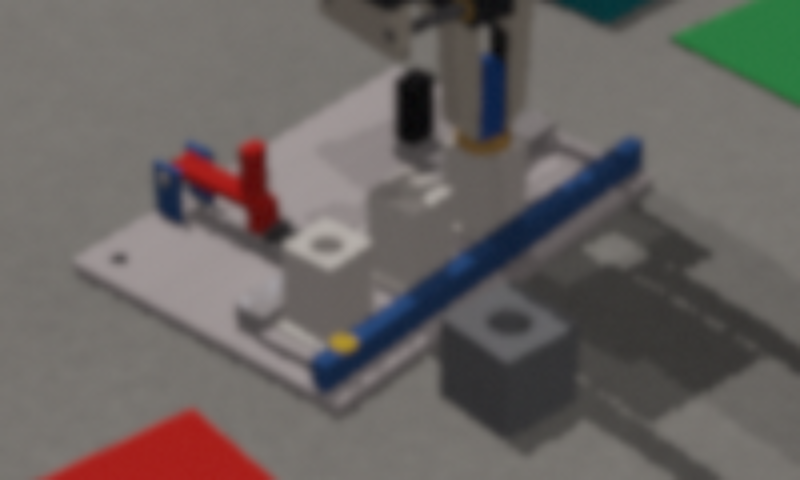

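Request:
{"method": "carry_out", "body": {"motion": [0,-0.005,0,0,0,0,-1,0,-0.011,0,0,0,0,-1,0,-0.013,0,0,0,0,-1,0,-0.013,0,0,0,0,-1,0,-0.013,0,0,0,0,-1]}}

```text
t: 22.95
tool_pos: [0.5451, 0.0033, 0.1527]
orientation: [-0.139, -2.154, 2.155]
force: [0.6, -0.9, -1.8]
opening: 0.0178
```

Request:
{"method": "carry_out", "body": {"motion": [0,-0.004,0,0,0,0,-1,0,0,0,0,0,0,-1,0,0,0,0,0,0,-1,0,0,0,0,0,0,-1,0,0,0,0,0,0,-1]}}

```text
t: 23.45
tool_pos: [0.5467, 0.0031, 0.1602]
orientation: [-0.144, -2.156, 2.157]
force: [-0.6, 0.9, -1.3]
opening: 0.0177
```

```bash
python3 - <<'E'
from h import *
p,r,s=pose();print(s["t"],p.round(4),np.degrees(yaw_of(r)),r.as_matrix()[:,1],s["force"],s["opening"])
plan([([.438,.0994,.155],down(yaw_of(r)))],-1,step=.018)
E
```

```text
23.45 [0.5467 0.0031 0.1602] -97.4136736568098 [ 0.00419665 -0.00105319 -0.99999064] [-0.64797961  0.94428758 -1.25306702] 0.017660794438680637
[ 0.0134,0.0005,-0.009,0,0,0,-1,
0.0134,0.0005,-0.0091,0,0,0,-1,
0.0134,0.0005,-0.009,0,0,0,-1,
0.0133,0.0005,-0.0091,0,0,0,-1,
0.0134,0.0005,-0.009,0,0,0,-1 ]
[ 0.0133,0.0005,-0.0091,0,0,-0.1,-1,
0.0134,0.0006,-0.009,0,0,0,-1,
0.0133,0.0006,-0.0091,0,0,-0.1,-1,
0.0134,0.0006,-0.009,0,0,0,-1,
0,0,0,0,0,0,-1 ]
```

Request:
{"method": "carry_out", "body": {"motion": [0.0134,0.0005,-0.009,0,0,0,-1,0.0134,0.0005,-0.009,0,0,0,-1,0.0134,0.0005,-0.009,0,0,0,-1,0.0134,0.0005,-0.009,0,0,0,-1,0.0134,0.0005,-0.009,0,0,0,-1]}}

```text
t: 23.95
tool_pos: [0.4832, 0.0567, 0.1539]
orientation: [-0.141, -2.151, 2.154]
force: [0.1, -0.6, -1.4]
opening: 0.0179
```

Request:
{"method": "carry_out", "body": {"motion": [0.0134,0.0005,-0.009,0,0,0,-1,0.0134,0.0005,-0.009,0,0,0,-1,0.012,0.0005,-0.008,0,0,0,-1,0.006,0,-0.004,0,0,0,-1,0,0,0,0,0,0,-1]}}

```text
t: 24.45
tool_pos: [0.438, 0.0947, 0.1497]
orientation: [-0.134, -2.149, 2.153]
force: [0.6, 0.2, -1.0]
opening: 0.0179
```

```bash
python3 - <<'E'
from h import *
p,r,s=pose();print(s["t"],p.round(4),np.degrees(yaw_of(r)),r.as_matrix()[:,1],s["force"],s["opening"])
m=cam("wrist");im=imaging.read_camera("wrist");cv2.imwrite("pics/w12.png",im)
im=imaging.read_camera("side");cv2.imwrite("pics/s12.png",cv2.resize(im[200:320,280:480],None,fx=4,fy=4))
plan([([.438,.0994,.14],down(yaw_of(r)))],-1,step=.018)
for o in models.outline_of("wrist","stand")[:2]: print(o["confidence"],o["pixel"])
E
```

```text
24.45 [0.438  0.0947 0.1497] -97.48448759216184 [-0.00597686 -0.00135437 -0.99998122] [ 0.59860675  0.15420914 -1.02641687] 0.01785395464601867
[ 0.0014,0.0099,-0.0051,-0.1,0,0.3,-1,
0,0,0,0,0,0,-1,
0,0,0,0,0,0,-1,
0,0,0,0,0,0,-1,
0,0,0,0,0,0,-1 ]
0.72 [305.9, 228.1]
```

View pics/w12.png

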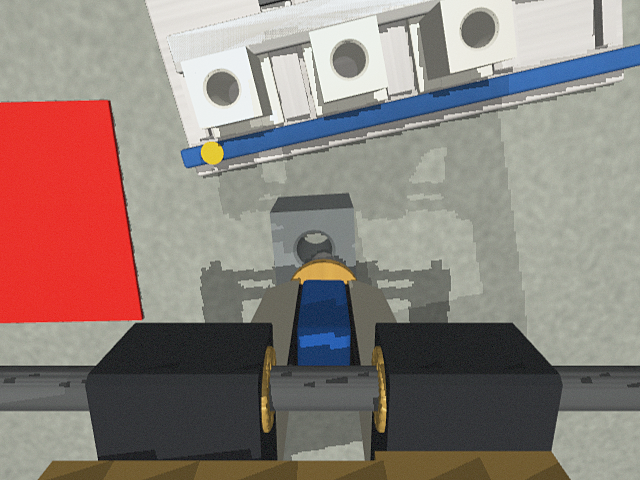

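View pics/s12.png

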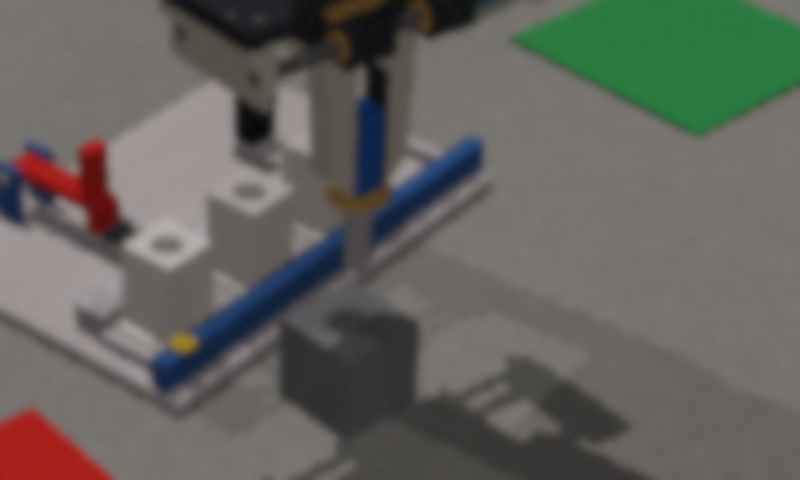

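```bash
python3 - <<'E'
from h import *
p,r,s=pose();m=cam("wrist")
H=at_z(m,(314.5,248.5),.05);print(H)
q=np.array([at_z(m,a,.05) for a in((271,211),(352,207))]);print(q)
plan([([.4385,.0995,.14],down(yaw_of(r)))],-1,step=.018)
E
```

```text
[0.43677722 0.09912967 0.05      ]
[[0.46342691 0.12163946 0.05      ]
 [0.45950545 0.07347521 0.05      ]]
[ 0.0012,0.01,-0.0054,-0.1,0,0.3,-1,
0,0,0,0,0,0,-1,
0,0,0,0,0,0,-1,
0,0,0,0,0,0,-1,
0,0,0,0,0,0,-1 ]
```

Request:
{"method": "carry_out", "body": {"motion": [0.0006,0.003,-0.0022,0,0,0.15,-1,0.0005,0.004,-0.0022,0,0,0.1,-1,0,0.003,0,0,0,0,-1,0,0,0,0,0,0,-1,0,0,0,0,0,0,-1]}}

```text
t: 25.1
tool_pos: [0.4395, 0.0978, 0.1389]
orientation: [-0.143, -2.15, 2.155]
force: [0.1, -0.2, -1.0]
opening: 0.0178
```

```bash
python3 - <<'E'
from h import *
p,r,s=pose();print(s["t"],p.round(4),np.degrees(yaw_of(r)),r.as_matrix()[:,1],s["force"],s["opening"])
plan([([.438,.0993,.11],down(yaw_of(r)))],-1,step=.007)
E
```

```text
25.1 [0.4395 0.0978 0.1389] -97.63796655986725 [-4.84269729e-04 -2.51337803e-03 -9.99996724e-01] [ 0.14564254 -0.21792954 -1.04374715] 0.01783941233132425
[ 0.0003,0.0058,-0.0003,0,0,0,-1,
0.0003,0.0058,-0.0003,0,0,0,-1,
0.0004,0.0058,-0.0003,0,0,0,-1,
0.0003,0.0058,-0.0002,-0.1,0,0,-1,
0.0004,0.0057,-0.0003,0,0,0,-1 ]
```

Request:
{"method": "carry_out", "body": {"motion": [0.0006,0.003,-0.0006,0,0,0,-1,0.0005,0.005,-0.0005,0,0,0,-1,0.0003,0.006,-0.0003,0,0,0,-1,0,0.006,0,0,0,0,-1,0,0.005,0,0,0,0,-1]}}

```text
t: 25.6
tool_pos: [0.4387, 0.0994, 0.1125]
orientation: [-0.145, -2.15, 2.155]
force: [-0.4, -0.7, -1.4]
opening: 0.0179
```

Request:
{"method": "carry_out", "body": {"motion": [0,0.006,0,0,0,0,-1,0,0.006,0,0,0,0,-1,0,0.006,0,0,0,0,-1,0,0.004,0,0,0,0,-1,0,0.001,0,0,0,0,-1]}}

```text
t: 26.1
tool_pos: [0.4377, 0.0992, 0.086]
orientation: [-0.142, -2.149, 2.155]
force: [0.4, 0.3, -0.2]
opening: 0.018
```

Request:
{"method": "carry_out", "body": {"motion": [0,0.003,0,0,0,0,-1,0,0.002,0,0,0,0,-1,0,0.001,0,0,0,0,-1,0,0.0005,0,0,0,0,-1,0,0,0,0,0,0,-1]}}

```text
t: 26.6
tool_pos: [0.4381, 0.0992, 0.0794]
orientation: [-0.143, -2.149, 2.155]
force: [0.2, -0.3, -2.1]
opening: 0.0176
```

Request:
{"method": "carry_out", "body": {"motion": [0,0,0,0,0,0,-0.1,0,0,0,0,0,0,-0.1,0,0,0,0,0,0,-0.1,0,0,0,0,0,0,-0.1,0,0,0,0,0,0,-0.1]}}

```text
t: 27.1
tool_pos: [0.4392, 0.0993, 0.0806]
orientation: [-0.146, -2.151, 2.155]
force: [1.1, 0.2, -0.1]
opening: 0.0422
```

```bash
python3 - <<'E'
from h import *
p,r,s=pose();print(s["t"],p.round(4),np.degrees(yaw_of(r)),r.as_matrix()[:,1],s["force"],s["opening"])
m=cam("wrist");im=imaging.read_camera("wrist");cv2.imwrite("pics/w13.png",im)
E
```

```text
27.1 [0.4392 0.0993 0.0806] -97.64950352866263 [ 0.00159727 -0.0023167  -0.99999604] [ 1.07039007  0.15105652 -0.11269898] 0.04219839830752219
```

View pics/w13.png

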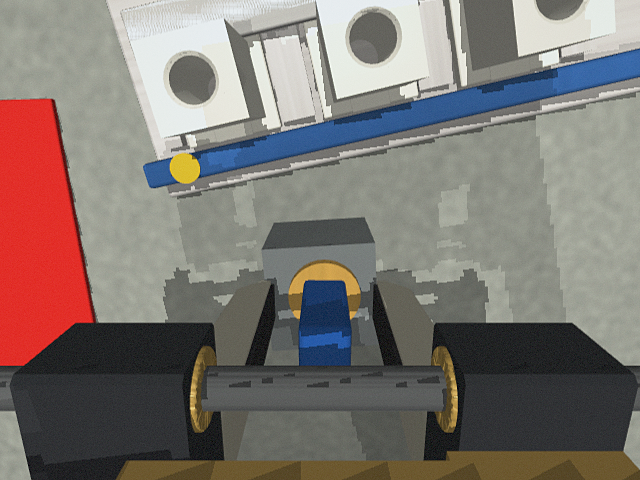

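Request:
{"method": "carry_out", "body": {"motion": [0,-0.01,0,0,0,0,-0.1,0,-0.015,0,0,0,0,-0.1,0,-0.02,0,0,0,0,-0.1,0,-0.02,0,0,0,0,-0.1,0,-0.02,0,0,0,0,-0.1]}}

```text
t: 27.65
tool_pos: [0.4365, 0.0993, 0.1676]
orientation: [-0.139, -2.147, 2.154]
force: [0.6, -0.5, 0.1]
opening: 0.0417
```

```bash
python3 - <<'E'
from h import *
p,r,s=pose();print(s["t"],p.round(4),np.degrees(yaw_of(r)),r.as_matrix()[:,1],s["force"],s["opening"])
plan([([.60,.08,.24],down(np.radians(-84.85)))],-.1,step=.024)
E
```

```text
27.65 [0.4365 0.0993 0.1676] -97.64920811850094 [-0.0046949  -0.0030011  -0.99998448] [ 0.61836652 -0.47933553  0.07570989] 0.041739066484478025
[ -0.0205,-0.0091,-0.0003,0,-1.6,0,-0.1,
-0.0205,-0.0091,0.0003,0,-1.6,0,-0.1,
-0.0205,-0.0091,0.0008,0,-1.6,0,-0.1,
-0.0205,-0.0092,0.0014,0,-1.6,0.1,-0.1,
-0.0205,-0.0091,0.002,0,-1.6,0,-0.1 ]
[ -0.0204,-0.0091,0.0026,-0.1,-1.6,0.1,-0.1,
-0.0203,-0.0091,0.0031,0,-1.6,0,-0.1,
-0.0203,-0.0091,0.0037,-0.1,-1.6,0.1,-0.1,
0,0,0,0,0,0,-0.1,
0,0,0,0,0,0,-0.1 ]
```

Request:
{"method": "carry_out", "body": {"motion": [-0.0205,-0.009,0,0,-1.6,0,-0.1,-0.0205,-0.009,0.0003,0,-1.6,0,-0.1,-0.0205,-0.009,0.0008,0,-1.6,0,-0.1,-0.0205,-0.009,0.0014,0,-1.6,0.1,-0.1,-0.0205,-0.009,0.002,0,-1.6,0,-0.1]}}

```text
t: 28.15
tool_pos: [0.5421, 0.0875, 0.222]
orientation: [-0.008, 2.211, -2.215]
force: [0.9, -0.0, 0.2]
opening: 0.042
```

Request:
{"method": "carry_out", "body": {"motion": [-0.02,-0.009,0.0026,0,-1.6,0,-0.1,-0.02,-0.009,0.003,0,-1.6,0,-0.1,-0.015,-0.006,0.003,0,-1,0,-0.1,-0.005,-0.002,0,0,0,0,-0.1,0,0,0,0,0,0,-0.1]}}

```text
t: 28.65
tool_pos: [0.607, 0.0808, 0.2544]
orientation: [-0.086, 2.169, -2.174]
force: [-0.4, -0.4, -0.3]
opening: 0.0423
```

```bash
python3 - <<'E'
from h import *
p,r,s=pose();print(s["t"],p.round(4),np.degrees(yaw_of(r)),r.as_matrix()[:,1],s["force"],s["opening"],s["q"].round(3))
m=cam("wrist");im=imaging.read_camera("wrist");cv2.imwrite("pics/w14.png",im)
np.savez("w14.npz",**m)
E
```

```text
28.65 [0.607  0.0808 0.2544] -84.94848281465836 [ 0.0092551  -0.00195957 -0.99995525] [-0.42629329 -0.43235858 -0.25136985] 0.04232364526663352 [ 0.05   0.149  1.438 -0.002  1.546  1.533]
```

View pics/w14.png

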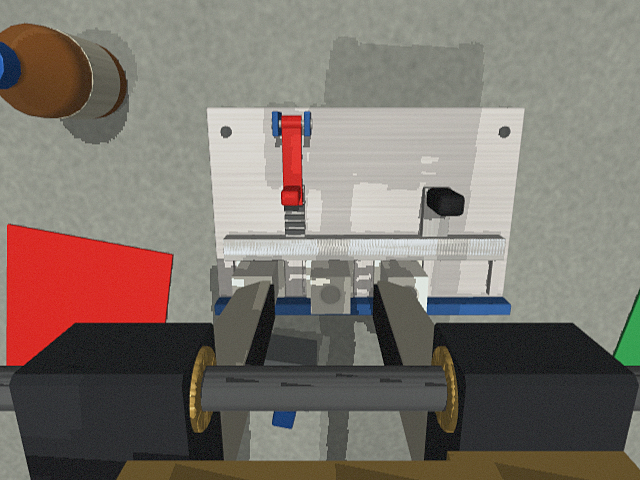

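```bash
python3 - <<'E'
import cv2
im=cv2.imread("pics/w14.png")
a=cv2.resize(im[100:220,260:320],None,fx=5,fy=5,interpolation=cv2.INTER_CUBIC)
b=cv2.resize(im[100:220,410:480],None,fx=5,fy=5,interpolation=cv2.INTER_CUBIC)
cv2.imwrite("pics/z14.png",cv2.hconcat([a,b]))
E
```

```text
(no output)
```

View pics/z14.png

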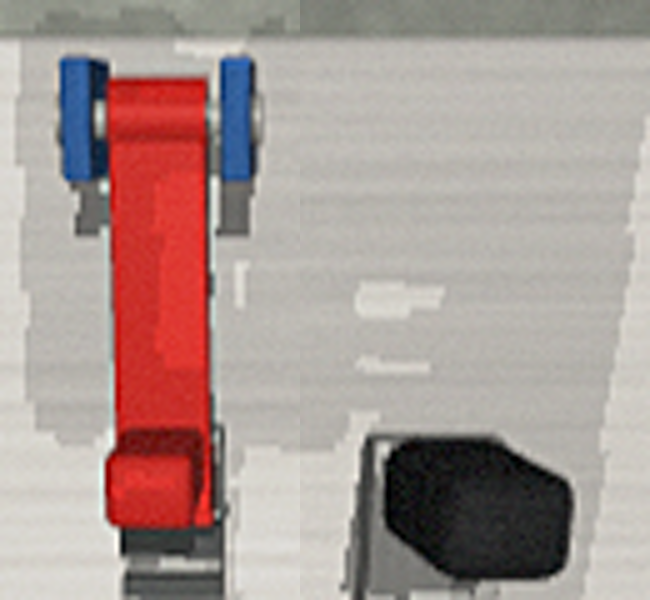

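```bash
python3 - <<'E'
from h import *
m=dict(np.load("w14.npz"))
T=at_z(m,(290,197.8),.076);Hn=at_z(m,(291.4,123.6),.038);G=at_z(m,(450.4,205.2),.066)
ca=np.radians(5.15);O=np.array([.5414,.0352]);Rc=np.array([[np.cos(ca),-np.sin(ca)],[np.sin(ca),np.cos(ca)]])
for n,P in(("tab",T),("hinge",Hn),("grip",G)):print(n,P.round(4),"clamp:",(Rc.T@(P[:2]-O)).round(4))
a=at_z(m,(216,306),.03);b=at_z(m,(510,306),.03);print(np.degrees(np.arctan2(*(a-b)[:2]))) 
E
```

```text
tab [0.6207 0.1073 0.076 ] clamp: [0.0854 0.0647]
hinge [0.6761 0.1127 0.038 ] clamp: [0.1411 0.0651]
grip [ 0.6242 -0.0215  0.066 ] clamp: [ 0.0774 -0.0639]
-5.002937788901486
```

```bash
python3 - <<'E'
from h import *
p,r,s=pose();Rt=down(np.radians(-84.85))
q,_=plan([([.6205,.1073,.135],Rt)],-.1,step=.026)
E
```

```text
[ -0.003,0.0239,-0.0051,0,0,-0.1,-0.1,
-0.0031,0.0239,-0.0051,0,0,-0.1,-0.1,
-0.0031,0.0238,-0.0051,-0.1,0,-0.1,-0.1,
-0.0031,0.0238,-0.005,0,0,-0.1,-0.1,
-0.0032,0.0239,-0.0051,-0.1,-0.1,-0.1,-0.1 ]
```

Request:
{"method": "carry_out", "body": {"motion": [-0.003,0.024,-0.005,0,0,-0.1,-0.1,-0.003,0.024,-0.005,0,0,-0.1,-0.1,-0.003,0.024,-0.005,0,0,-0.1,-0.1,-0.003,0.022,-0.005,0,0,-0.1,-0.1,-0.003,0.012,-0.005,0,0,-0.1,-0.1]}}

```text
t: 29.2
tool_pos: [0.6179, 0.108, 0.1479]
orientation: [-0.09, 2.173, -2.179]
force: [0.3, 0.1, -0.3]
opening: 0.042
```

Request:
{"method": "carry_out", "body": {"motion": [0,0,0,0,0,0,-0.2,0,0,0,0,0,0,-0.2,0,0,0,0,0,0,-0.2,0,0,0,0,0,0,-0.2,0,0,0,0,0,0,-0.2]}}

```text
t: 29.7
tool_pos: [0.6171, 0.1084, 0.1495]
orientation: [-0.091, 2.172, -2.179]
force: [0.4, -0.8, -0.0]
opening: 0.0373
```

```bash
python3 - <<'E'
from h import *
p,r,s=pose();print(s["t"],p.round(4),np.degrees(yaw_of(r)),r.as_matrix()[:,1],s["opening"])
m=cam("wrist");im=imaging.read_camera("wrist");cv2.imwrite("pics/w15.png",im)
plan([([.6205,.1073,.072],down(np.radians(-84.85)))],-.2,step=.014)
E
```

```text
29.7 [0.6171 0.1084 0.1495] -85.03340647844813 [ 0.00331444 -0.00282234 -0.99999052] 0.03731964408959341
[ -0.0005,0.013,0.0002,0,0,0,-0.2,
-0.0005,0.0129,0.0002,0,0,0,-0.2,
-0.0005,0.013,0.0002,0,0,0,-0.2,
-0.0004,0.0129,0.0002,-0.1,-0.1,-0.1,-0.2,
-0.0005,0.013,0.0002,0,0,0,-0.2 ]
[ -0.0005,0.0129,0.0002,-0.1,-0.1,-0.1,-0.2,
0,0,0,0,0,0,-0.2,
0,0,0,0,0,0,-0.2,
0,0,0,0,0,0,-0.2,
0,0,0,0,0,0,-0.2 ]
```

View pics/w15.png

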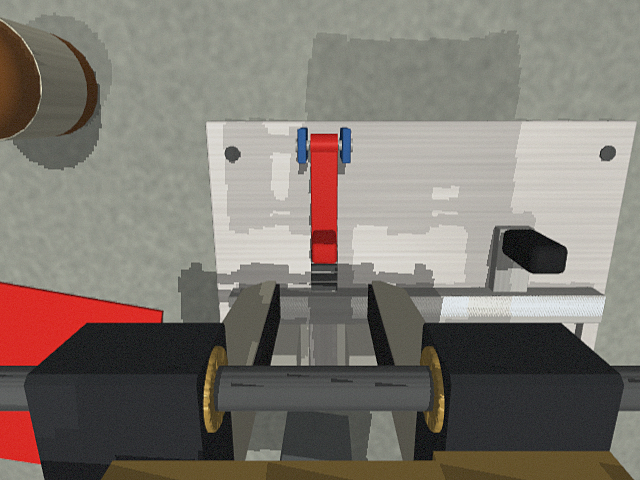

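Request:
{"method": "carry_out", "body": {"motion": [-0.0007,0.012,0.0003,0,0,0,-0.2,-0.0007,0.013,0.0003,0,0,0,-0.2,-0.0006,0.013,0.0003,0,0,0,-0.2,-0.0005,0.012,0.0002,0,0,0,-0.2,-0.0005,0.008,0,0,0,0,-0.2]}}

```text
t: 30.25
tool_pos: [0.6216, 0.1071, 0.088]
orientation: [-0.088, 2.171, -2.178]
force: [-0.9, -0.6, 0.6]
opening: 0.0375
```

```bash
python3 - <<'E'
from h import *
p,r,s=pose();print(s["t"],p.round(4),np.degrees(yaw_of(r)),r.as_matrix()[:,1],s["opening"])
m=cam("wrist");print(at_z(m,(0,0),.05)[:1])
im=imaging.read_camera("wrist");cv2.imwrite("pics/w16.png",im)
plan([([.6207,.1073,.072],down(np.radians(-84.85)))],-.2,step=.014)
E
```

```text
30.25 [0.6216 0.1071 0.088 ] -85.06395769901187 [ 0.00583054 -0.00263924 -0.99997952] 0.03754623031201476
[0.72974356]
[ 0,0.0072,-0.0002,-0.1,-0.1,-0.1,-0.2,
-0.0001,0.0072,-0.0002,-0.1,-0.1,-0.1,-0.2,
0,0,0,0,0,0,-0.2,
0,0,0,0,0,0,-0.2,
0,0,0,0,0,0,-0.2 ]
```

View pics/w16.png

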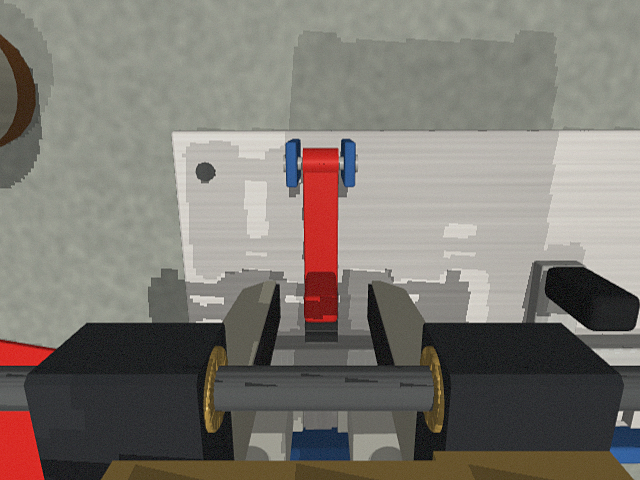

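Request:
{"method": "carry_out", "body": {"motion": [0.0003,0.005,0,0,0,-0.1,-0.2,0.0003,0.006,0,0,0,-0.1,-0.2,0,0.004,0,0,0,0,-0.2,0,0,0,0,0,0,-0.2,0,0,0,0,0,0,-0.2]}}

```text
t: 30.8
tool_pos: [0.6198, 0.1069, 0.0695]
orientation: [-0.095, 2.175, -2.181]
force: [0.1, 0.7, 0.4]
opening: 0.0372
```

Request:
{"method": "carry_out", "body": {"motion": [0,0,0,0,0,0,-1,0,0,0,0,0,0,-1,0,0,0,0,0,0,-1,0,0,0,0,0,0,-1,0,0,0,0,0,0,-1], "squeeze": 20}}

```text
t: 31.3
tool_pos: [0.6206, 0.1082, 0.0709]
orientation: [-0.093, 2.175, -2.178]
force: [2.0, -1.3, -1.1]
opening: 0.0138
```

```bash
python3 - <<'E'
from h import *
p,r,s=pose();print(s["t"],p.round(4),np.degrees(yaw_of(r)),r.as_matrix()[:,1],s["opening"],s["force"])
th=np.arange(0,.71,.1);P=np.array([-.056*np.cos(th)+.032*np.sin(th),.032*np.cos(th)+.056*np.sin(th)]).T
print((np.diff(P,axis=0)*1000).round(1).tolist())
E
```

```text
31.3 [0.6206 0.1082 0.0709] -85.04100998616761 [ 0.00100546 -0.00126511 -0.99999869] 0.013829784999491673 [ 2.04121155 -1.31338728 -1.06082851]
[[3.5, 5.4], [4.0, 5.1], [4.5, 4.6], [4.9, 4.2], [5.3, 3.6], [5.7, 3.1], [5.9, 2.5]]
```

Gripped (13.8 mm). Lift along the arc.

Request:
{"method": "carry_out", "body": {"motion": [-0.003,-0.005,0,0,0,0,-1,-0.0035,-0.0055,0,0,0,0,-1,-0.004,-0.005,0,0,0,0,-1,-0.0045,-0.005,0,0,0,0,-1,-0.004,-0.004,0,0,0,0,-1]}}

```text
t: 31.8
tool_pos: [0.636, 0.1095, 0.0923]
orientation: [-0.106, 2.18, -2.184]
force: [-1.4, 1.0, -6.3]
opening: 0.014
```

```bash
python3 - <<'E'
from h import *
p,r,s=pose();print(s["t"],p.round(4),np.degrees(yaw_of(r)),r.as_matrix()[:,1],s["opening"],s["force"])
im=imaging.read_camera("side");cv2.imwrite("pics/s17.png",cv2.resize(im[200:320,240:440],None,fx=4,fy=4))
E
```

```text
31.8 [0.636  0.1095 0.0923] -85.03777781422542 [-0.01059274 -0.00240131 -0.99994101] 0.013962140846588166 [-1.43838209  0.95967817 -6.32718978]
```

View pics/s17.png

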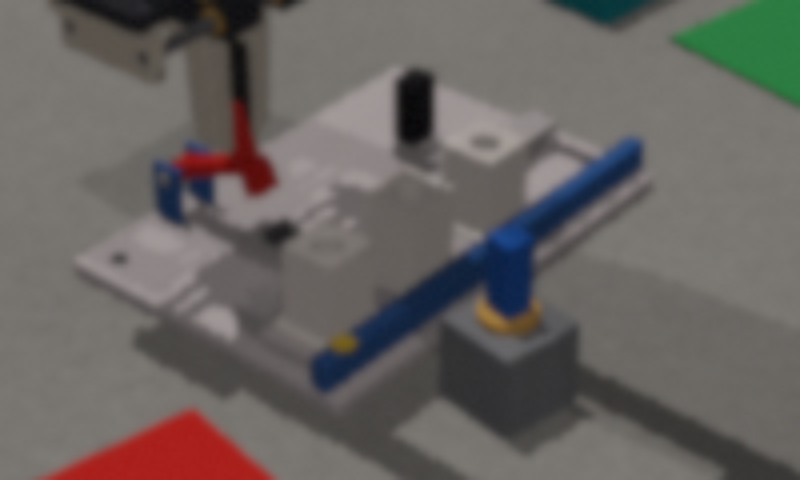

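Request:
{"method": "carry_out", "body": {"motion": [-0.004,-0.003,0,0,0,0,-1,-0.004,-0.003,0,0,0,0,-1,-0.003,-0.002,0,0,0,0,-1,0,0,0,0,0,0,-1,0,0,0,0,0,0,-1]}}

```text
t: 32.35
tool_pos: [0.6489, 0.1107, 0.1016]
orientation: [-0.106, 2.18, -2.184]
force: [-3.8, 0.2, -4.6]
opening: 0.0136
```

Request:
{"method": "carry_out", "body": {"motion": [0,0,0,0,0,0,-0.2,0,0,0,0,0,0,-0.2,0,0,0,0,0,0,-0.2,0,0,0,0,0,0,-0.2,0,0,0,0,0,0,-0.2]}}

```text
t: 32.85
tool_pos: [0.6537, 0.1104, 0.107]
orientation: [-0.092, 2.174, -2.179]
force: [0.6, -0.1, -0.4]
opening: 0.0371
```

Request:
{"method": "carry_out", "body": {"motion": [0,-0.01,0,0,0,0,-0.2,0,-0.015,0,0,0,0,-0.2,0,-0.02,0,0,0,0,-0.2,0,-0.02,0,0,0,0,-0.2,0,-0.01,0,0,0,0,-0.2]}}

```text
t: 33.35
tool_pos: [0.6531, 0.1105, 0.1874]
orientation: [-0.092, 2.174, -2.179]
force: [0.2, -0.1, -0.0]
opening: 0.0373
```

```bash
python3 - <<'E'
from h import *
p,r,s=pose();print(s["t"],p.round(4),np.degrees(yaw_of(r)),r.as_matrix()[:,1],s["opening"],s["force"])
im=imaging.read_camera("side");cv2.imwrite("pics/s18.png",cv2.resize(im[200:320,240:440],None,fx=4,fy=4))
plan([([.6225,-.0215,.13],down(np.radians(-84.85)))],-.2,step=.03)
E
```

```text
33.35 [0.6531 0.1105 0.1874] -85.06511792325529 [ 0.00162445 -0.00222257 -0.99999621] 0.037278226676361215 [ 0.22656925 -0.09399746 -0.02449074]
[ 0.0086,0.0118,0.0257,0,0,0,-0.2,
0.0086,0.0119,0.0258,0,-0.1,-0.1,-0.2,
0.0086,0.0119,0.0257,0,0,0,-0.2,
0.0086,0.0118,0.0257,-0.1,-0.1,-0.1,-0.2,
0.0085,0.0118,0.0258,0,0,0,-0.2 ]
```

View pics/s18.png

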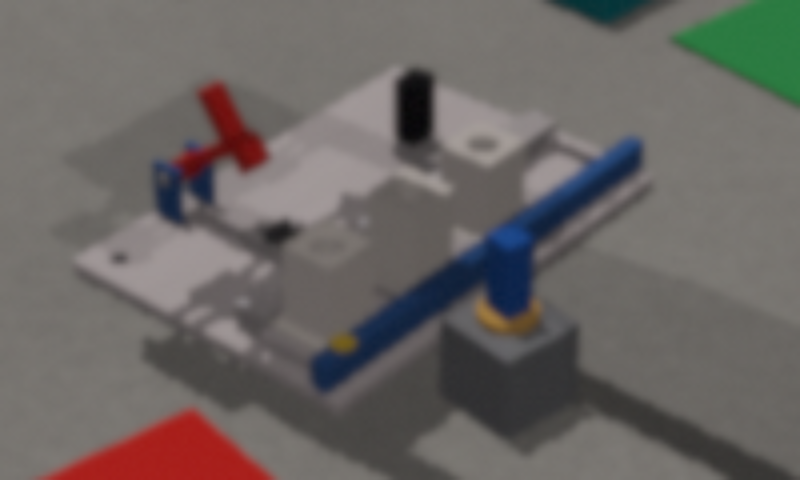

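Request:
{"method": "carry_out", "body": {"motion": [0.0086,0.011,0.0257,0,0,0,0,0.0086,0.011,0.0257,0,0,0,0,0.0086,0.011,0.0257,0,0,-0.1,0,0.007,0.009,0.024,0,0,0,0,0.005,0.006,0.014,0,0,0,0]}}

```text
t: 33.9
tool_pos: [0.6279, -0.0082, 0.1434]
orientation: [-0.089, 2.169, -2.172]
force: [1.1, 0.3, 0.3]
opening: 0.0464
```

Request:
{"method": "carry_out", "body": {"motion": [0,0,0,0,0,0,0,0,0,0,0,0,0,0,0,0,0,0,0,0,0,0,0,0,0,0,0,0,0,0,0,0,0,0,0]}}

```text
t: 34.4
tool_pos: [0.628, -0.0067, 0.1435]
orientation: [-0.088, 2.17, -2.171]
force: [0.9, 0.8, -0.1]
opening: 0.0467
```

```bash
python3 - <<'E'
from h import *
p,r,s=pose();print(s["t"],p.round(4),np.degrees(yaw_of(r)),r.as_matrix()[:,1],s["opening"],s["force"])
m=cam("wrist");im=imaging.read_camera("wrist");cv2.imwrite("pics/w19.png",im)
np.savez("w19.npz",**m)
plan([([.6240,-.0215,.06],down(np.radians(-84.85)))],0,step=.014)
E
```

```text
34.4 [ 0.628  -0.0067  0.1435] -84.81295707435774 [ 9.17885942e-03 -7.62512558e-05 -9.99957870e-01] 0.04665801309163642 [ 0.94339791  0.81655049 -0.11966404]
[ 0.0009,0.0119,0.002,0,0,-0.1,0,
0.0009,0.0119,0.002,0,0,-0.1,0,
0.0008,0.012,0.0021,0,0,-0.1,0,
0.0008,0.0119,0.002,0,0,-0.1,0,
0.0008,0.012,0.0021,0,0,0,0 ]
[ 0.0008,0.0119,0.002,0,0,-0.1,0,
0.0008,0.012,0.0021,0,0,0,0,
0,0,0,0,0,0,0,
0,0,0,0,0,0,0,
0,0,0,0,0,0,0 ]
```

View pics/w19.png

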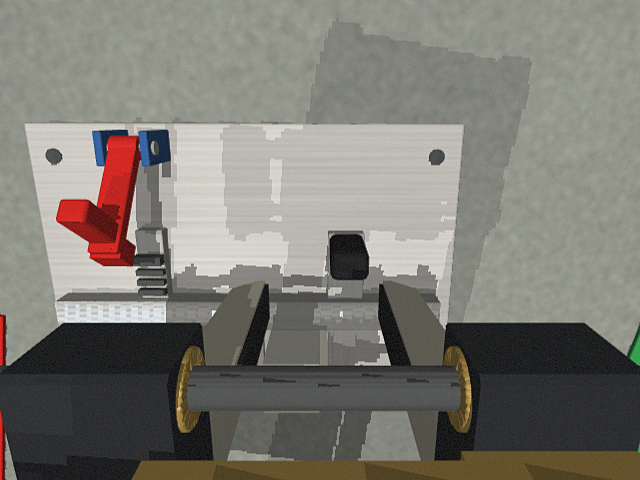

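```bash
python3 - <<'E'
from h import *
m=dict(np.load("w19.npz"))
print(at_z(m,(350,263),.066),at_z(m,(331,280),.066),at_z(m,(368,280),.066), proj(m,[.6242,-.0215,.066]))
E
```

```text
[ 0.62618336 -0.02243825  0.066     ] [ 0.61508831 -0.01278353  0.066     ] [ 0.616988   -0.03370582  0.066     ] [347.96472259 266.18655801]
```

Request:
{"method": "carry_out", "body": {"motion": [0.0012,0.003,0.004,0,0,-0.1,0,0.0012,0.006,0.004,0,0,-0.1,0,0.0012,0.008,0.003,0,0,-0.1,0,0,0.008,0.001,0,0,-0.1,0,0,0.004,0,0,0,0,0]}}

```text
t: 34.95
tool_pos: [0.626, -0.0195, 0.1128]
orientation: [-0.096, 2.172, -2.174]
force: [-0.4, 0.6, -0.2]
opening: 0.0464
```

```bash
python3 - <<'E'
from h import *
p,r,s=pose();print(s["t"],p.round(4),np.degrees(yaw_of(r)),r.as_matrix()[:,1],s["opening"],s["force"])
plan([([.6240,-.0215,.06],down(np.radians(-84.85)))],0,step=.014)
E
```

```text
34.95 [ 0.626  -0.0195  0.1128] -84.7509201964112 [ 2.94396993e-03 -8.88462471e-04 -9.99995272e-01] 0.046412973975742754 [-0.39525887  0.58785557 -0.21756115]
[ 0.0006,0.0132,0.0004,0,0,0,0,
0.0006,0.0132,0.0005,0,0,-0.1,0,
0.0005,0.0132,0.0004,0,0,0,0,
0.0006,0.0132,0.0005,-0.1,0.1,-0.1,0,
0,0,0,0,0,0,0 ]
```

Request:
{"method": "carry_out", "body": {"motion": [0.0003,0.009,0.0006,0,0,0,0,0.0003,0.012,0.0006,0,0,-0.1,0,0.0002,0.012,0.0005,0,0,0,0,0.0002,0.01,0.0005,0,0,-0.1,0,0,0.005,0,0,0,0,0]}}

```text
t: 35.45
tool_pos: [0.6242, -0.0219, 0.059]
orientation: [-0.103, 2.175, -2.177]
force: [-0.0, -1.1, -1.4]
opening: 0.0462
```

Request:
{"method": "carry_out", "body": {"motion": [0,0,0,0,0,0,-1,0,0,0,0,0,0,-1,0,0,0,0,0,0,-1,0,0,0,0,0,0,-1,0,0,0,0,0,0,-1], "squeeze": 25}}

```text
t: 35.95
tool_pos: [0.6238, -0.022, 0.0582]
orientation: [-0.104, 2.176, -2.178]
force: [-0.1, 0.3, -4.4]
opening: 0.0216
```

Request:
{"method": "carry_out", "body": {"motion": [-0.006,0,0,0,0,0,-1,-0.008,0,0,0,0,0,-1,-0.008,0,0,0,0,0,-1,-0.008,0,0,0,0,0,-1,-0.006,0,0,0,0,0,-1]}}

```text
t: 36.45
tool_pos: [0.6595, -0.0188, 0.0578]
orientation: [-0.111, 2.179, -2.181]
force: [-27.0, -4.2, 18.7]
opening: 0.0215
```

Request:
{"method": "carry_out", "body": {"motion": [-0.003,0,0,0,0,0,-1,-0.002,0,0,0,0,0,-1,-0.002,0,0,0,0,0,-1,-0.001,0,0,0,0,0,-1,0,0,0,0,0,0,-1]}}

```text
t: 36.95
tool_pos: [0.6606, -0.0188, 0.0575]
orientation: [-0.138, 2.19, -2.192]
force: [-4.6, -0.3, 0.5]
opening: 0.0217
```

```bash
python3 - <<'E'
from h import *
p,r,s=pose();print(s["t"],p.round(4),np.degrees(yaw_of(r)),r.as_matrix()[:,1],s["opening"],s["force"])
im=imaging.read_camera("scene");cv2.imwrite("pics/c20.png",cv2.resize(im[190:330,220:400],None,fx=4,fy=4))
E
```

```text
36.95 [ 0.6606 -0.0188  0.0575] -84.76809575330041 [-0.03436194 -0.00261778 -0.99940603] 0.02171704125292516 [-4.64798715 -0.2910674   0.50615317]
```

View pics/c20.png

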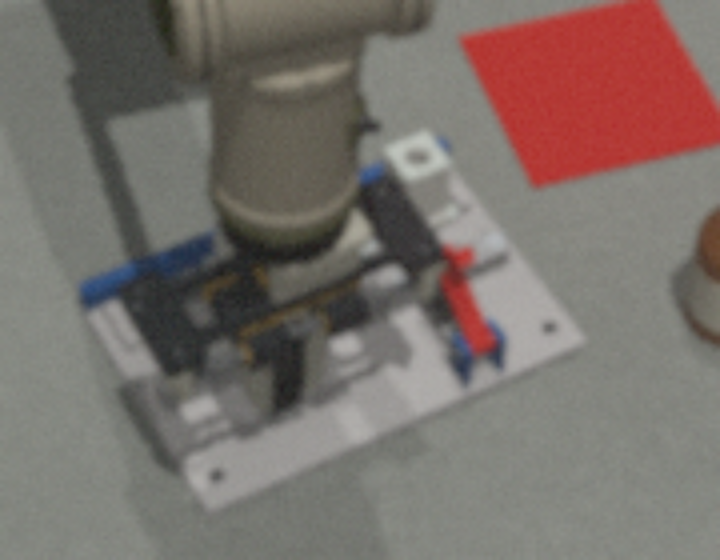

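Request:
{"method": "carry_out", "body": {"motion": [0,0,0,0,0,0.6,0,0,0,0,0,0,0.6,0,0,0,0,0,0,0,0,0,0,0,0,0,0,0,0,0,0,0,0,0,0]}}

```text
t: 37.5
tool_pos: [0.6646, -0.0182, 0.0589]
orientation: [-0.106, 2.177, -2.177]
force: [0.2, 0.0, -0.5]
opening: 0.0465
```

Request:
{"method": "carry_out", "body": {"motion": [0,-0.01,0,0,0,0,0,0,-0.015,0,0,0,0,0,0,-0.02,0,0,0,0,0,0,-0.025,0,0,0,0,0,0,-0.025,0,0,0,0,0]}}

```text
t: 38.0
tool_pos: [0.6629, -0.0179, 0.1567]
orientation: [-0.113, 2.18, -2.179]
force: [0.5, -0.2, -0.3]
opening: 0.0467
```

```bash
python3 - <<'E'
from h import *
p,r,s=pose();print(s["t"],p.round(4),np.degrees(yaw_of(r)),r.as_matrix()[:,1],s["opening"],s["force"])
im=imaging.read_camera("scene")
for n in("scene","side"):
    im=imaging.read_camera(n);m=cam(n)
    hsv=cv2.cvtColor(im,cv2.COLOR_BGR2HSV);k=((hsv[...,0]>50)&(hsv[...,0]<75)&(hsv[...,1]>120)).astype(np.uint8)
    c=max(cv2.findContours(k,cv2.RETR_EXTERNAL,cv2.CHAIN_APPROX_NONE)[0],key=cv2.contourArea)
    ap=cv2.approxPolyDP(cv2.convexHull(c),6,True)[:,0]
    Q=np.array([at_z(m,q,.004) for q in ap]);print(n,ap.tolist(),Q.round(3).tolist())
    if len(Q)==4:
        print(Q.mean(0),[np.linalg.norm(Q[i]-Q[i-1]).round(3) for i in range(4)],[np.degrees(np.arctan2(*(Q[i]-Q[i-1])[:2][::-1])).round(1) for i in range(4)])
im=imaging.read_camera("wrist");cv2.imwrite("pics/w21.png",im)
plan([([.55,.005,.2],down(np.radians(-84.85)))],0,step=.03)
E
```

```text
38.0 [ 0.6629 -0.0179  0.1567] -84.72773337236286 [-1.13121237e-02  2.36350375e-04 -9.99935988e-01] 0.046744435063671215 [ 0.46315176 -0.21721407 -0.32013886]
scene [[185, 268], [196, 312], [134, 328], [127, 282]] [[0.46, -0.244, 0.004], [0.61, -0.258, 0.004], [0.594, -0.411, 0.004], [0.445, -0.396, 0.004]]
[ 0.52738256 -0.32727562  0.004     ] [np.float64(0.153), np.float64(0.15), np.float64(0.154), np.float64(0.15)] [np.float64(84.5), np.float64(-5.3), np.float64(-95.7), np.float64(174.4)]
side [[410, 209], [449, 193], [492, 213], [453, 232]] [[0.609, -0.26, 0.004], [0.59, -0.408, 0.004], [0.445, -0.393, 0.004], [0.461, -0.243, 0.004]]
[ 0.52636436 -0.32592869  0.004     ] [np.float64(0.149), np.float64(0.149), np.float64(0.146), np.float64(0.151)] [np.float64(-6.7), np.float64(-97.3), np.float64(173.8), np.float64(83.8)]
[ 0.0223,-0.0085,-0.0067,0,0,0.1,0,
0.0223,-0.0086,-0.0067,0,0,0.1,0,
0.0223,-0.0086,-0.0067,0,0,0.1,0,
0.0223,-0.0086,-0.0066,0,0.1,0.1,0,
0.0223,-0.0087,-0.0066,0,0,0.1,0 ]
```

View pics/w21.png

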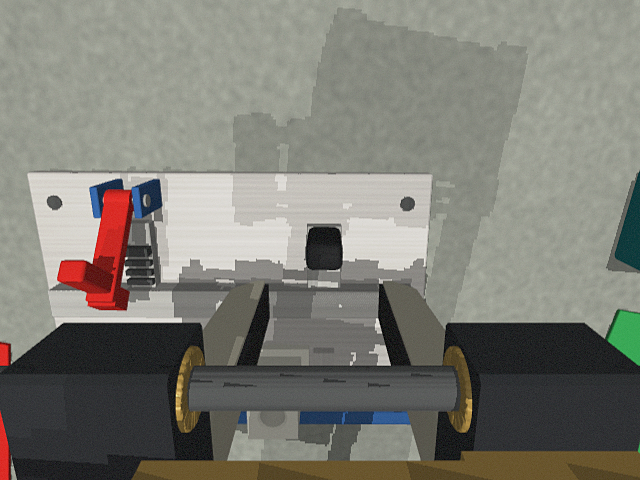

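Request:
{"method": "carry_out", "body": {"motion": [0.022,-0.008,-0.006,0,0,0.1,0,0.022,-0.008,-0.006,0,0,0.1,0,0.022,-0.008,-0.006,0,0,0.1,0,0.022,-0.008,-0.006,0,0,0.1,0,0.018,-0.006,-0.005,0,0,0.1,0]}}

```text
t: 38.7
tool_pos: [0.5486, 0.0016, 0.187]
orientation: [-0.115, 2.185, -2.178]
force: [0.1, -0.8, -0.2]
opening: 0.0463
```

Request:
{"method": "carry_out", "body": {"motion": [0.03,0,0,0,0,0,0,0.03,0,0,0,0,0,0,0.025,0,0,0,0,0,0,0,0,0,0,0,0,0,0,0,0,0,0,0,0]}}

```text
t: 39.2
tool_pos: [0.4558, -0.0052, 0.183]
orientation: [-0.126, 2.19, -2.18]
force: [0.5, -0.3, -0.2]
opening: 0.0465
```

```bash
python3 - <<'E'
from h import *
p,r,s=pose();print(s["t"],p.round(4),np.degrees(yaw_of(r)),r.as_matrix()[:,1],s["opening"],s["force"])
m=cam("wrist");im=imaging.read_camera("wrist");cv2.imwrite("pics/w22.png",im);np.savez("w22.npz",**m)
E
```

```text
39.2 [ 0.4558 -0.0052  0.183 ] -84.73572848443717 [-0.02315494  0.00327137 -0.99972654] 0.04652929138581974 [ 0.48167399 -0.30813287 -0.18074631]
```

View pics/w22.png

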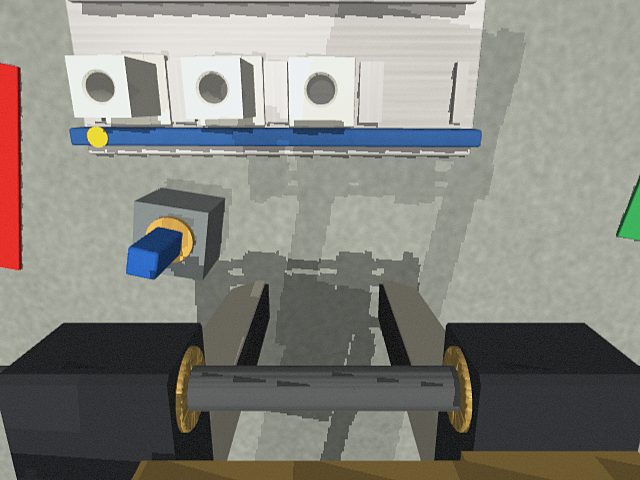

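```bash
python3 - <<'E'
from h import *
m=dict(np.load("w22.npz"))
for q in((100,86.5),(212.5,87.5),(321,89)):print(at_z(m,q,.066))
p,r,s=pose()
plan([([.5441,.0022,.13],down(np.radians(-84.85)))],0,step=.022)
E
```

```text
[0.53283954 0.13376027 0.066     ]
[0.53835337 0.0679265  0.066     ]
[0.54336756 0.00450365 0.066     ]
[ -0.018,0.0101,0.0002,0.1,0,0.3,0,
-0.0179,0.0103,0.0002,0.1,0,0.3,0,
-0.0178,0.0103,0.0002,0,0,0.2,0,
-0.0178,0.0104,0.0002,0.1,0.1,0.3,0,
-0.0178,0.0105,0.0001,0,0,0.2,0 ]
```

Request:
{"method": "carry_out", "body": {"motion": [-0.018,0.008,0,0,0,0.3,0,-0.018,0.009,0,0,0,0.3,0,-0.018,0.009,0,0,0,0.2,0,-0.018,0.009,0,0,0,0.2,0,-0.009,0.006,0,0,0,0,0]}}

```text
t: 39.75
tool_pos: [0.5424, 0.0029, 0.1383]
orientation: [-0.105, 2.182, -2.171]
force: [0.4, -0.4, 0.5]
opening: 0.0465
```

```bash
python3 - <<'E'
from h import *
p,r,s=pose();print(s["t"],p.round(4),np.degrees(yaw_of(r)),r.as_matrix()[:,1],s["opening"],s["force"])
plan([([.5437,.0040,.11],down(np.radians(-84.85)))],0,step=.012)
E
```

```text
39.75 [0.5424 0.0029 0.1383] -84.73563225494364 [-0.00469943  0.00505552 -0.99997618] 0.04650768838244214 [ 0.37128807 -0.43864338  0.49572785]
[ -0.0005,0.0094,-0.0003,0.1,0,0.1,0,
-0.0005,0.0095,-0.0003,0.1,0.1,0.1,0,
-0.0005,0.0094,-0.0003,0.1,0,0,0,
0,0,0,0,0,0,0,
0,0,0,0,0,0,0 ]
```

Request:
{"method": "carry_out", "body": {"motion": [-0.0005,0.01,-0.0004,0.1,0,0.1,0,-0.0004,0.012,-0.0003,0.1,0,0.1,0,-0.0004,0.012,-0.0003,0.1,0,0,0,0,0.01,0,0,0,0,0,0,0.006,0,0,0,0,0]}}

```text
t: 40.25
tool_pos: [0.5437, 0.0046, 0.0818]
orientation: [-0.105, 2.176, -2.176]
force: [0.0, 0.8, -0.1]
opening: 0.0465
```

```bash
python3 - <<'E'
from h import *
p,r,s=pose();print(s["t"],p.round(4),np.degrees(yaw_of(r)),r.as_matrix()[:,1],s["opening"],s["force"])
plan([([.5437,.0040,.052],down(np.radians(-84.85)))],0,step=.012)
cv2.imwrite("pics/w23.png",imaging.read_camera("wrist"))
E
```

```text
40.25 [0.5437 0.0046 0.0818] -84.70600729181847 [-4.17315717e-03  9.78587628e-05 -9.99991288e-01] 0.04649952840129159 [ 0.01371938  0.81777541 -0.06692781]
[ 0,0.0099,0.0002,0,0,0.1,0,
0,0.01,0.0002,0,0.1,0.1,0,
0,0.0099,0.0002,0,0,0,0,
0,0,0,0,0,0,0,
0,0,0,0,0,0,0 ]
```

View pics/w23.png

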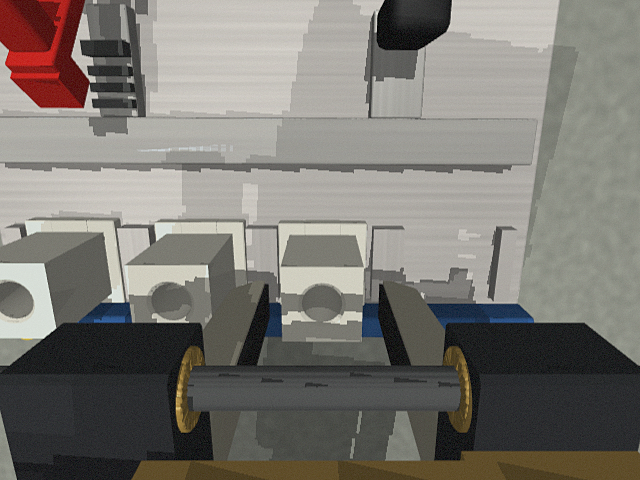

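Request:
{"method": "carry_out", "body": {"motion": [0,0.007,0,0,0,0.1,0,0,0.009,0,0,0,0,0,0,0.008,0,0,0,0,0,0,0.004,0,0,0,0,0,0,0,0,0,0,0,0]}}

```text
t: 40.8
tool_pos: [0.5431, 0.0044, 0.0512]
orientation: [-0.103, 2.176, -2.175]
force: [-0.1, -0.2, 1.0]
opening: 0.0464
```

Request:
{"method": "carry_out", "body": {"motion": [0,0,0,0,0,0,-1,0,0,0,0,0,0,-1,0,0,0,0,0,0,-1,0,0,0,0,0,0,-1,0,0,0,0,0,0,-1], "squeeze": 20}}

```text
t: 41.3
tool_pos: [0.5438, 0.0044, 0.0521]
orientation: [-0.101, 2.175, -2.174]
force: [-0.2, -0.9, -1.2]
opening: 0.0338
```

Request:
{"method": "carry_out", "body": {"motion": [0,-0.006,0,0,0,0,-1,0,-0.012,0,0,0,0,-1,0,-0.015,0,0,0,0,-1,0,-0.015,0,0,0,0,-1,0,-0.015,0,0,0,0,-1]}}

```text
t: 41.8
tool_pos: [0.5427, 0.0045, 0.1189]
orientation: [-0.104, 2.177, -2.175]
force: [0.5, -0.0, -0.4]
opening: 0.0335
```

```bash
python3 - <<'E'
from h import *
p,r,s=pose();print(s["t"],p.round(4),np.degrees(yaw_of(r)),r.as_matrix()[:,1],s["opening"],s["force"])
C=np.array([.527,-.3265]);u=np.array([np.cos(np.radians(-5.5)),np.sin(np.radians(-5.5))])
for k in(-.048,0,.048):print(C+k*u)
plan([([.527,-.3265,.15],down(np.radians(-95.5)))],-1,step=.036)
cv2.imwrite("pics/w24.png",imaging.read_camera("wrist"))
E
```

```text
41.8 [0.5427 0.0045 0.1189] -84.72465614595714 [-3.57811232e-03  3.82724550e-04 -9.99993525e-01] 0.03346490703404332 [ 0.48559865 -0.03710621 -0.37410876]
[ 0.47922098 -0.3218994 ]
[ 0.527  -0.3265]
[ 0.57477902 -0.3311006 ]
[ 0.0046,-0.0031,0.0328,0,1.1,0,-1,
0.004,-0.0031,0.0329,0,1.1,0,-1,
0.0034,-0.0031,0.033,0,1.1,0,-1,
0.0027,-0.0031,0.033,0,1.1,0,-1,
0.0021,-0.0031,0.0331,0,1.1,0,-1 ]
[ 0.0015,-0.0031,0.0331,0,1.1,0,-1,
0.0008,-0.0031,0.0331,0,1,0.1,-1,
0.0002,-0.0031,0.0331,0,1.1,0,-1,
-0.0004,-0.0032,0.0331,0,1,0.1,-1,
-0.001,-0.0031,0.0332,0,1.1,0,-1 ]
```

View pics/w24.png

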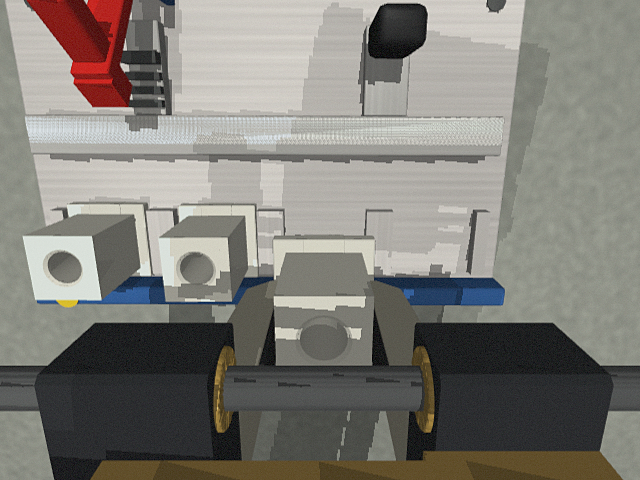

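```bash
python3 - <<'E'
from h import *
plan([([.5748,-.3311,.14],down(np.radians(-95.5)))],-1,step=.036)
E
```

```text
[ 0.0001,-0.0018,0.0337,0,1.1,0,-1,
-0.0006,-0.0018,0.0337,0,1.1,0,-1,
-0.0012,-0.0018,0.0337,0,1.1,0,-1,
-0.0018,-0.0017,0.0336,0,1.1,0,-1,
-0.0025,-0.0018,0.0336,0,1.1,0,-1 ]
[ -0.0031,-0.0017,0.0335,0,1.1,0,-1,
-0.0038,-0.0018,0.0335,0,1,0,-1,
-0.0044,-0.0017,0.0334,0,1.1,0,-1,
-0.005,-0.0018,0.0333,0,1,0,-1,
-0.0056,-0.0017,0.0331,0,1.1,-0.1,-1 ]
```

Request:
{"method": "carry_out", "body": {"motion": [0,-0.003,0.025,0,1.1,0,-1,-0.0006,-0.003,0.033,0,1.1,0,-1,-0.0012,-0.002,0.034,0,1.1,0,-1,-0.0018,-0.002,0.034,0,1.1,0,-1,-0.0025,-0.002,0.034,0,1.1,0,-1]}}

```text
t: 42.35
tool_pos: [0.5625, -0.1562, 0.1423]
orientation: [0.011, 2.215, -2.217]
force: [-0.1, -0.3, -1.3]
opening: 0.0341
```

Request:
{"method": "carry_out", "body": {"motion": [-0.003,-0.002,0.034,0,1.1,0,-1,-0.004,-0.002,0.034,0,1,0,-1,-0.0045,-0.001,0.034,0,1.1,0,-1,-0.005,0,0.03,0,1,0,-1,-0.004,0,0.018,0,0.5,0,-1]}}

```text
t: 42.85
tool_pos: [0.5789, -0.3163, 0.1537]
orientation: [-0.114, -2.181, 2.189]
force: [-0.1, -0.3, -0.4]
opening: 0.0338
```

Request:
{"method": "carry_out", "body": {"motion": [0,0,0,0,0,0,-1,0,0,0,0,0,0,-1,0,0,0,0,0,0,-1,0,0,0,0,0,0,-1,0,0,0,0,0,0,-1]}}

```text
t: 43.35
tool_pos: [0.5791, -0.3164, 0.1556]
orientation: [-0.116, -2.18, 2.19]
force: [0.1, 0.6, -1.3]
opening: 0.0337
```

```bash
python3 - <<'E'
from h import *
p,r,s=pose();print(s["t"],p.round(4),np.degrees(yaw_of(r)),r.as_matrix()[:,1],s["opening"],s["force"])
m=cam("wrist");im=imaging.read_camera("wrist");cv2.imwrite("pics/w25.png",im);np.savez("w25.npz",**m)
plan([([.5748,-.3311,.08],down(np.radians(-95.5)))],-1,step=.014)
E
```

```text
43.35 [ 0.5791 -0.3164  0.1556] -95.0378165265663 [ 0.01821469 -0.00513259 -0.99982092] 0.03368434164585513 [ 0.07803588  0.63733271 -1.28813363]
[ 0.0007,0.0126,0.0025,0,0.1,-0.2,-1,
0.0007,0.0126,0.0025,0,0.1,-0.2,-1,
0.0007,0.0126,0.0025,0,0.1,-0.2,-1,
0.0006,0.0126,0.0025,-0.1,0.1,-0.2,-1,
0.0005,0.0126,0.0024,0,0,-0.1,-1 ]
[ 0.0005,0.0126,0.0025,-0.1,0.1,-0.2,-1,
0,0,0,0,0,0,-1,
0,0,0,0,0,0,-1,
0,0,0,0,0,0,-1,
0,0,0,0,0,0,-1 ]
```

View pics/w25.png

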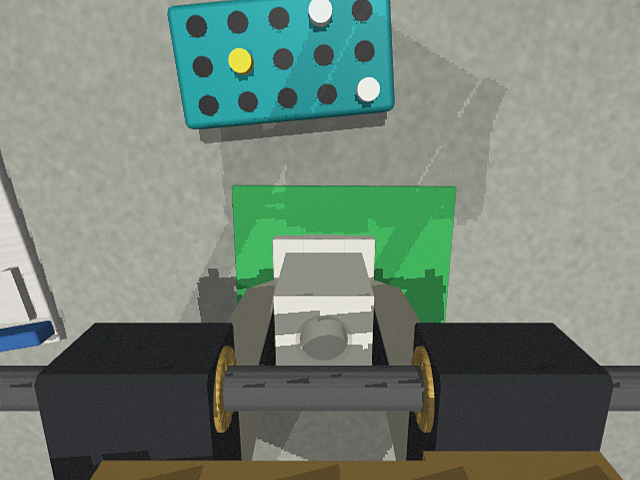

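```bash
python3 - <<'E'
from h import *
m=dict(np.load("w25.npz"))
a=at_z(m,(232.5,186),.004);b=at_z(m,(456,186),.004);print(a,b,np.linalg.norm(a-b))
v=(b-a)/np.linalg.norm(b-a);n=np.array([v[1],-v[0],0]);n=n if n[0]<0 else -n
print("centre",(a+b)/2+n*.08,"yaw",np.degrees(np.arctan2(-n[1],-n[0])))
E
```

```text
[ 0.61519415 -0.25571058  0.004     ] [ 0.60122798 -0.41399846  0.004     ] 0.1589028193204276
centre [ 0.52852066 -0.32782322  0.004     ] yaw -5.042303943102772
```

Request:
{"method": "carry_out", "body": {"motion": [0.0007,0.01,0.0027,0,0.1,-0.2,-1,0.0007,0.012,0.003,0,0.1,-0.2,-1,0.0007,0.013,0.003,0,0.1,-0.2,-1,0.0006,0.012,0.0025,0,0.1,-0.2,-1,0.0005,0.008,0.001,0,0,-0.1,-1]}}

```text
t: 43.9
tool_pos: [0.5754, -0.3282, 0.0962]
orientation: [-0.104, -2.17, 2.178]
force: [-0.1, 0.3, -0.5]
opening: 0.0337
```

```bash
python3 - <<'E'
from h import *
p,r,s=pose();print(s["t"],p.round(4),np.degrees(yaw_of(r)),r.as_matrix()[:,1],s["opening"],s["force"])
plan([([.5748,-.3311,.05],down(np.radians(-95.5)))],-1,step=.014)
E
```

```text
43.9 [ 0.5754 -0.3282  0.0962] -95.36691460346252 [ 0.00160154 -0.00366281 -0.99999201] 0.033679898376881665 [-0.12711937  0.33325278 -0.54441474]
[ 0.0001,0.0116,0.0007,-0.1,0,0,-1,
0.0001,0.0115,0.0007,0,0,0,-1,
0.0001,0.0116,0.0007,-0.1,0.1,-0.1,-1,
0.0001,0.0115,0.0007,0,0,0,-1,
0,0,0,0,0,0,-1 ]
```

Request:
{"method": "carry_out", "body": {"motion": [0.0001,0.009,0.001,0,0,0,-1,0,0.011,0.001,0,0,0,-1,0,0.011,0.001,0,0,0,-1,0,0.009,0.0005,0,0,0,-1,0,0.004,0,0,0,0,-1]}}

```text
t: 44.4
tool_pos: [0.5736, -0.3318, 0.0458]
orientation: [-0.101, -2.171, 2.174]
force: [0.7, 1.0, -0.8]
opening: 0.0336
```

Request:
{"method": "carry_out", "body": {"motion": [0,0.001,0,0,0,0,-1,0,0.001,0,0,0,0,-1,0,0,0,0,0,0,-1,0,0,0,0,0,0,-1,0,0,0,0,0,0,-1]}}

```text
t: 44.9
tool_pos: [0.575, -0.3325, 0.0465]
orientation: [-0.103, -2.17, 2.177]
force: [1.2, 0.2, -1.6]
opening: 0.0342
```

Request:
{"method": "carry_out", "body": {"motion": [0,0.001,0,0,0,0,-1,0,0.001,0,0,0,0,-1,0,0,0,0,0,0,0,0,0,0,0,0,0,0,0,0,0,0,0,0,0]}}

```text
t: 45.4
tool_pos: [0.5756, -0.3327, 0.0455]
orientation: [-0.105, -2.17, 2.179]
force: [-0.6, -0.5, 0.4]
opening: 0.046
```

Request:
{"method": "carry_out", "body": {"motion": [0,0,0,0,0,0,0,0,-0.01,0,0,0,0,0,0,-0.015,0,0,0,0,0,0,-0.02,0,0,0,0,0,0,-0.03,0,0,0,0,0]}}

```text
t: 45.9
tool_pos: [0.5725, -0.3305, 0.1194]
orientation: [-0.096, -2.172, 2.17]
force: [1.3, -1.0, -0.4]
opening: 0.0466
```

```bash
python3 - <<'E'
from h import *
p,r,s=pose();print(s["t"],p.round(4),np.degrees(yaw_of(r)),r.as_matrix()[:,1],s["opening"],s["force"])
m=cam("wrist");im=imaging.read_camera("wrist");cv2.imwrite("pics/w26.png",im)
plan([([.538,.0679,.17],down(np.radians(-84.85)))],0,step=.04)
E
```

```text
45.9 [ 0.5725 -0.3305  0.1194] -95.38010477934957 [-0.00550699  0.00127248 -0.99998403] 0.04659357090501931 [ 1.25469967 -1.03396231 -0.38926789]
[ 0.0068,-0.004,-0.0359,0,-1,0,0,
0.0062,-0.004,-0.036,0,-1,0,0,
0.0055,-0.004,-0.0361,0,-0.9,0,0,
0.005,-0.0041,-0.0362,0,-1,0,0,
0.0043,-0.004,-0.0363,0,-0.9,0,0 ]
[ 0.0038,-0.0041,-0.0364,0,-1,0,0,
0.0031,-0.004,-0.0364,0,-0.9,0,0,
0.0026,-0.0041,-0.0365,-0.1,-1,0,0,
0.0019,-0.004,-0.0365,0,-0.9,0,0,
0.0014,-0.004,-0.0365,-0.1,-1,-0.1,0 ]
[ 0.0007,-0.0038,-0.0366,0,-0.9,0,0,
0,0,0,0,0,0,0,
0,0,0,0,0,0,0,
0,0,0,0,0,0,0,
0,0,0,0,0,0,0 ]
```

View pics/w26.png

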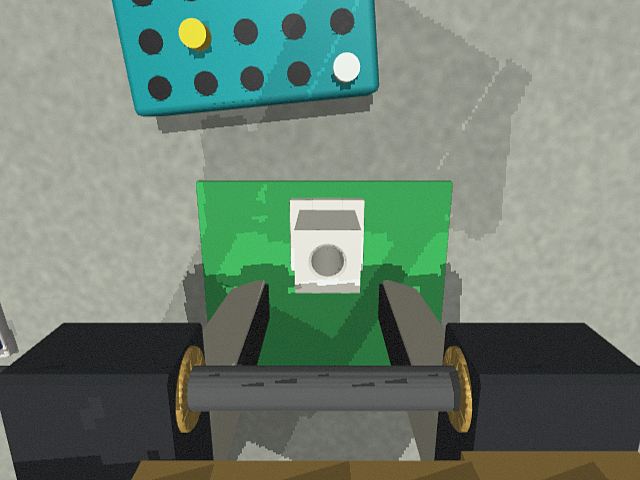

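Request:
{"method": "carry_out", "body": {"motion": [0.0068,-0.004,-0.03,0,-1,0,0,0.006,-0.004,-0.036,0,-1,0,0,0.0055,-0.004,-0.036,0,-1,0,0,0.005,-0.004,-0.036,0,-1,0,0,0.0045,-0.004,-0.036,0,-1,0,0]}}

```text
t: 46.45
tool_pos: [0.5612, -0.159, 0.1577]
orientation: [0.031, 2.204, -2.233]
force: [1.1, -0.4, 0.7]
opening: 0.0467
```

Request:
{"method": "carry_out", "body": {"motion": [0.004,-0.004,-0.036,0,-1,0,0,0.003,-0.004,-0.036,0,-1,0,0,0.0026,-0.004,-0.036,0,-1,0,0,0.002,-0.004,-0.036,0,-1,0,0,0.0014,-0.004,-0.036,0,-1,0,0]}}

```text
t: 46.95
tool_pos: [0.5444, 0.0276, 0.184]
orientation: [-0.055, 2.15, -2.184]
force: [0.3, 0.2, -0.5]
opening: 0.0466
```

Request:
{"method": "carry_out", "body": {"motion": [0.0007,0,-0.03,0,-0.7,0,0,0,0,-0.01,0,0,0,0,0,0,0,0,0,0,0,0,0,0,0,0,0,0,0,0,0,0,0,0,0]}}

```text
t: 47.45
tool_pos: [0.5419, 0.0714, 0.1895]
orientation: [-0.064, 2.136, -2.171]
force: [0.8, -0.0, 0.3]
opening: 0.0463
```

```bash
python3 - <<'E'
from h import *
p,r,s=pose();print(s["t"],p.round(4),np.degrees(yaw_of(r)),r.as_matrix()[:,1],s["opening"],s["force"])
m=cam("wrist");im=imaging.read_camera("wrist");cv2.imwrite("pics/w27.png",im);np.savez("w27.npz",**m)
plan([([.5383,.0679,.11],down(np.radians(-84.85)))],0,step=.016)
E
```

```text
47.45 [0.5419 0.0714 0.1895] -84.47745893723034 [ 0.03813779 -0.01443108 -0.99916828] 0.04632366902910556 [ 0.79576635 -0.03977757  0.33734439]
[ 0.0014,0.0159,0.0003,-0.2,0.1,-0.4,0,
0.0012,0.0159,0.0004,-0.2,0.1,-0.4,0,
0.0011,0.0158,0.0004,-0.2,0.1,-0.4,0,
0.001,0.0159,0.0005,-0.2,0,-0.4,0,
0.001,0.0159,0.0005,-0.2,0.1,-0.5,0 ]
```

View pics/w27.png

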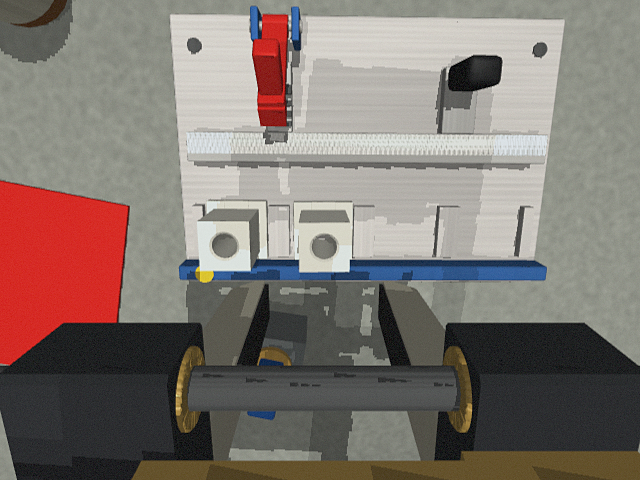

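```bash
python3 - <<'E'
from h import *
m=dict(np.load("w27.npz"))
print(at_z(m,(324,246),.066),at_z(m,(224.5,246),.066))
E
```

```text
[0.53866986 0.06802248 0.066     ] [0.53259209 0.13393884 0.066     ]
```

Request:
{"method": "carry_out", "body": {"motion": [0.0014,0.013,0.0003,-0.2,0.1,-0.4,0,0.0012,0.016,0.0004,-0.2,0.1,-0.4,0,0.001,0.016,0.0004,-0.2,0.1,-0.4,0,0.001,0.015,0.0005,-0.2,0,-0.4,0,0.0005,0.009,0.0005,-0.2,0,-0.4,0]}}

```text
t: 48.0
tool_pos: [0.538, 0.0647, 0.1137]
orientation: [-0.097, 2.179, -2.178]
force: [-0.4, 0.3, 0.2]
opening: 0.046
```

```bash
python3 - <<'E'
from h import *
p,r,s=pose();print(s["t"],p.round(4),np.degrees(yaw_of(r)),r.as_matrix()[:,1],s["opening"],s["force"])
plan([([.5385,.0679,.09],down(np.radians(-84.85)))],0,step=.014)
E
```

```text
48.0 [0.538  0.0647 0.1137] -85.0658841247096 [-2.44392954e-03  3.50418925e-04 -9.99996952e-01] 0.046042157523471315 [-0.42488285  0.27783892  0.21600011]
[ -0.0004,0.0119,-0.0016,0,-0.1,0.1,0,
-0.0004,0.0119,-0.0016,0,-0.1,0,0,
0,0,0,0,0,0,0,
0,0,0,0,0,0,0,
0,0,0,0,0,0,0 ]
```

Request:
{"method": "carry_out", "body": {"motion": [-0.0003,0.005,-0.0016,0,0,0.1,0,-0.0003,0.008,-0.0014,0,0,0,0,0,0.005,0,0,0,0,0,0,0,0,0,0,0,0,0,0,0,0,0,0,0]}}

```text
t: 48.5
tool_pos: [0.537, 0.068, 0.0915]
orientation: [-0.099, 2.181, -2.179]
force: [0.7, -0.2, -0.2]
opening: 0.0464
```

Request:
{"method": "carry_out", "body": {"motion": [0,0.008,0,0,0,0,0,0,0.01,0,0,0,0,0,0,0.01,0,0,0,0,0,0,0.006,0,0,0,0,0,0,0.003,0,0,0,0,0]}}

```text
t: 49.0
tool_pos: [0.5381, 0.0683, 0.053]
orientation: [-0.096, 2.179, -2.177]
force: [0.5, 0.2, -0.1]
opening: 0.0466
```

Request:
{"method": "carry_out", "body": {"motion": [0,0,0,0,0,0,-1,0,0,0,0,0,0,-1,0,0,0,0,0,0,-1,0,0,0,0,0,0,-1,0,0,0,0,0,0,-1]}}

```text
t: 49.5
tool_pos: [0.5378, 0.0682, 0.0526]
orientation: [-0.097, 2.179, -2.178]
force: [0.6, -0.5, -1.4]
opening: 0.0339
```

Request:
{"method": "carry_out", "body": {"motion": [0,-0.006,0,0,0,0,-1,0,-0.012,0,0,0,0,-1,0,-0.015,0,0,0,0,-1,0,-0.017,0,0,0,0,-1,0,-0.017,0,0,0,0,-1]}}

```text
t: 50.0
tool_pos: [0.5367, 0.0681, 0.1235]
orientation: [-0.1, 2.181, -2.179]
force: [-0.0, -0.3, -0.4]
opening: 0.034
```

```bash
python3 - <<'E'
from h import *
p,r,s=pose();print(s["t"],p.round(4),np.degrees(yaw_of(r)),r.as_matrix()[:,1],s["opening"],s["force"])
plan([([.527,-.328,.135],down(np.radians(-95.3)))],-1,step=.037)
E
```

```text
50.0 [0.5367 0.0681 0.1235] -85.04604835782757 [-5.43956380e-03  5.36846793e-04 -9.99985061e-01] 0.033975225257685884 [-0.03738315 -0.33443755 -0.42539196]
[ 0.004,-0.0011,0.0358,0,0.9,0,-1,
0.0034,-0.0011,0.0359,0,0.9,0,-1,
0.0029,-0.0011,0.0359,0,0.9,0,-1,
0.0023,-0.0011,0.0359,0,0.9,0,-1,
0.0017,-0.001,0.036,0,1,0,-1 ]
[ 0.0011,-0.0011,0.036,0,0.9,0.1,-1,
0.0006,-0.001,0.036,0,1,0,-1,
-0.0001,-0.0011,0.036,0,0.9,0.1,-1,
-0.0006,-0.001,0.036,0,1,0,-1,
-0.0013,-0.0011,0.036,0,0.9,0.1,-1 ]
[ -0.0019,-0.001,0.036,0,1,0,-1,
0,0,0,0,0,0,-1,
0,0,0,0,0,0,-1,
0,0,0,0,0,0,-1,
0,0,0,0,0,0,-1 ]
```

Request:
{"method": "carry_out", "body": {"motion": [0.004,-0.003,0.028,0,0.9,0,-1,0.0034,-0.003,0.036,0,0.9,0,-1,0.003,-0.002,0.036,0,0.9,0,-1,0.0023,-0.001,0.036,0,0.9,0,-1,0.0017,-0.001,0.036,0,1,0,-1]}}

```text
t: 50.5
tool_pos: [0.5371, -0.1058, 0.1476]
orientation: [-0.001, 2.21, -2.21]
force: [0.5, 0.4, -0.6]
opening: 0.0337
```

Request:
{"method": "carry_out", "body": {"motion": [0.001,-0.001,0.036,0,0.9,0.1,-1,0.0006,-0.001,0.036,0,1,0,-1,0,-0.001,0.036,0,0.9,0,-1,-0.0006,-0.001,0.036,0,1,0,-1,-0.0013,-0.001,0.036,0,0.9,0.1,-1]}}

```text
t: 51.0
tool_pos: [0.5346, -0.2945, 0.1635]
orientation: [-0.108, -2.191, 2.2]
force: [1.7, 1.5, -0.7]
opening: 0.0338
```

Request:
{"method": "carry_out", "body": {"motion": [-0.001,0,0.033,0,1,0,-1,0,0,0.015,0,0.3,0,-1,0,0,0,0,0,0,-1,0,0,0,0,0,0,-1,0,0,0,0,0,0,-1]}}

```text
t: 51.5
tool_pos: [0.5319, -0.3478, 0.1703]
orientation: [-0.143, -2.176, 2.191]
force: [-0.2, 0.7, -0.5]
opening: 0.0338
```

```bash
python3 - <<'E'
from h import *
p,r,s=pose();print(s["t"],p.round(4),np.degrees(yaw_of(r)),r.as_matrix()[:,1],s["opening"],s["force"])
m=cam("wrist");im=imaging.read_camera("wrist");cv2.imwrite("pics/w28.png",im);np.savez("w28.npz",**m)
plan([([.527,-.328,.08],down(np.radians(-95.3)))],-1,step=.014)
E
```

```text
51.5 [ 0.5319 -0.3478  0.1703] -95.79870920456004 [ 0.02962931 -0.00872632 -0.99952286] 0.033785504323862424 [-0.22757552  0.66907664 -0.49687055]
[ 0.0014,0.0128,-0.0028,0,-0.1,-0.2,-1,
0.0013,0.0128,-0.0028,-0.1,-0.1,-0.3,-1,
0.0013,0.0129,-0.0027,0,-0.1,-0.2,-1,
0.0012,0.0129,-0.0028,-0.1,0,-0.3,-1,
0.0011,0.0129,-0.0027,0,-0.1,-0.2,-1 ]
[ 0.0011,0.0128,-0.0027,-0.1,0,-0.3,-1,
0.0011,0.0129,-0.0028,0,-0.1,-0.2,-1,
0,0,0,0,0,0,-1,
0,0,0,0,0,0,-1,
0,0,0,0,0,0,-1 ]
```

View pics/w28.png

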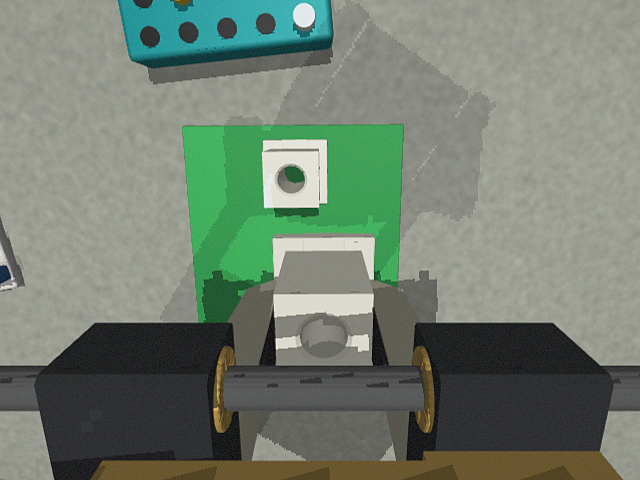

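```bash
python3 - <<'E'
from h import *
m=dict(np.load("w28.npz"))
print(at_z(m,(291,179),.060))
a=at_z(m,(183,126),.004);b=at_z(m,(404,124.5),.004)
v=(b-a)/np.linalg.norm(b-a);n=np.array([v[1],-v[0],0]);n=n if n[0]<0 else -n
print("centre",(a+b)/2+n*.08,"yaw",np.degrees(np.arctan2(-n[1],-n[0])))
E
```

```text
[ 0.57553337 -0.33338505  0.06      ]
centre [ 0.52830632 -0.32774833  0.004     ] yaw -5.401033180343042
```

Request:
{"method": "carry_out", "body": {"motion": [0.0014,0.01,-0.003,0,0,-0.2,-1,0.0013,0.013,-0.004,-0.1,0,-0.3,-1,0.0013,0.014,-0.004,0,0,-0.2,-1,0.0012,0.013,-0.004,-0.1,0,-0.3,-1,0.001,0.01,-0.003,0,0,-0.2,-1]}}

```text
t: 52.05
tool_pos: [0.5295, -0.3242, 0.1054]
orientation: [-0.113, -2.174, 2.178]
force: [0.3, 0.4, -0.4]
opening: 0.0338
```

```bash
python3 - <<'E'
from h import *
p,r,s=pose();print(s["t"],p.round(4),np.degrees(yaw_of(r)),r.as_matrix()[:,1],s["opening"],s["force"])
plan([([.527,-.328,.05],down(np.radians(-95.3)))],-1,step=.012)
E
```

```text
52.05 [ 0.5295 -0.3242  0.1054] -95.50930593130845 [ 0.00765948 -0.00200887 -0.99996865] 0.033828134083106316 [ 0.31065205  0.36380118 -0.43398405]
[ 0.0005,0.0111,0.0008,0,0,-0.1,-1,
0.0005,0.0111,0.0008,0,-0.1,-0.1,-1,
0.0005,0.011,0.0008,0,0,-0.1,-1,
0.0005,0.0111,0.0008,0,-0.1,-0.1,-1,
0.0004,0.011,0.0008,-0.1,0,0,-1 ]
```

Request:
{"method": "carry_out", "body": {"motion": [0.001,0.008,0.001,0,0,-0.1,-1,0.001,0.011,0.001,0,0,-0.1,-1,0.001,0.011,0.001,0,0,-0.1,-1,0.0005,0.01,0.0005,0,0,0,-1,0,0.006,0,0,0,0,-1]}}

```text
t: 52.55
tool_pos: [0.5244, -0.3266, 0.053]
orientation: [-0.103, -2.172, 2.171]
force: [0.4, -0.5, -0.8]
opening: 0.0341
```

```bash
python3 - <<'E'
from h import *
p,r,s=pose();print(s["t"],p.round(4),np.degrees(yaw_of(r)),r.as_matrix()[:,1],s["opening"],s["force"])
plan([([.5255,-.328,.046],down(np.radians(-95.3)))],-1,step=.012)
E
```

```text
52.55 [ 0.5244 -0.3266  0.053 ] -95.49178312167155 [-9.59456118e-04  4.42770695e-04 -9.99999442e-01] 0.034112205992620666 [ 0.36488044 -0.48046993 -0.79456954]
[ -0.0012,0.007,0.0013,0,-0.2,0.1,-1,
0,0,0,0,0,0,-1,
0,0,0,0,0,0,-1,
0,0,0,0,0,0,-1,
0,0,0,0,0,0,-1 ]
```

Request:
{"method": "carry_out", "body": {"motion": [0,0.003,0,0,0,0,-1,0,0.002,0,0,0,0,-1,0,0.001,0,0,0,0,-1,0,0.0005,0,0,0,0,-1,0,0,0,0,0,0,-1]}}

```text
t: 53.05
tool_pos: [0.5247, -0.3273, 0.0464]
orientation: [-0.105, -2.172, 2.172]
force: [0.1, -0.1, -1.1]
opening: 0.0337
```

Request:
{"method": "carry_out", "body": {"motion": [0,0,0,0,0,0,0,0,0,0,0,0,0,0,0,0,0,0,0,0,0,0,0,0,0,0,0,0,0,0,0,0,0,0,0]}}

```text
t: 53.55
tool_pos: [0.5258, -0.328, 0.0479]
orientation: [-0.107, -2.171, 2.175]
force: [-0.3, -0.6, -0.3]
opening: 0.0463
```

Request:
{"method": "carry_out", "body": {"motion": [0,-0.008,0,0,0,0,0,0,-0.015,0,0,0,0,0,0,-0.02,0,0,0,0,0,0,-0.025,0,0,0,0,0,0,-0.03,0,0,0,0,0]}}

```text
t: 54.05
tool_pos: [0.5229, -0.3258, 0.1473]
orientation: [-0.099, -2.173, 2.166]
force: [0.7, -0.3, 0.1]
opening: 0.0466
```

```bash
python3 - <<'E'
from h import *
p,r,s=pose();print(s["t"],p.round(4),np.degrees(yaw_of(r)),r.as_matrix()[:,1],s["opening"],s["force"])
m=cam("wrist");im=imaging.read_camera("wrist");cv2.imwrite("pics/w29.png",im)
plan([([.5327,.134,.17],down(np.radians(-84.85)))],0,step=.04)
E
```

```text
54.05 [ 0.5229 -0.3258  0.1473] -95.52111490636766 [-0.00464799  0.00328219 -0.99998381] 0.04660434758984898 [ 0.68919062 -0.33290752  0.08078697]
[ 0.0031,-0.0014,-0.0384,0,-0.9,0,0,
0.0025,-0.0014,-0.0384,0,-0.9,0,0,
0.0019,-0.0014,-0.0384,0,-0.9,0,0,
0.0013,-0.0013,-0.0385,0,-0.9,0,0,
0.0007,-0.0014,-0.0385,0,-0.9,0,0 ]
[ 0.0001,-0.0013,-0.0385,0,-0.9,0,0,
-0.0005,-0.0014,-0.0385,0,-0.9,0,0,
-0.0011,-0.0013,-0.0385,0,-0.9,0,0,
-0.0017,-0.0014,-0.0384,0,-0.9,0,0,
-0.0023,-0.0013,-0.0384,0,-0.9,0,0 ]
[ -0.0029,-0.0014,-0.0383,-0.1,-0.8,-0.1,0,
-0.0035,-0.0012,-0.0384,0,-0.9,0,0,
0,0,0,0,0,0,0,
0,0,0,0,0,0,0,
0,0,0,0,0,0,0 ]
```

View pics/w29.png

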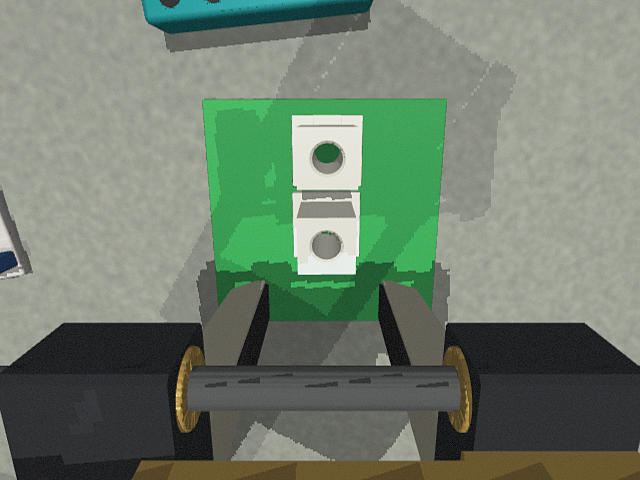

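Two stand on the mat. Now adapter 1.

Request:
{"method": "carry_out", "body": {"motion": [0.003,-0.0014,-0.03,0,-0.9,0,0,0.0025,-0.0014,-0.038,0,-0.9,0,0,0.002,-0.0014,-0.038,0,-0.9,0,0,0.0013,-0.0013,-0.038,0,-0.9,0,0,0.0007,-0.0014,-0.038,0,-0.9,0,0]}}

```text
t: 54.6
tool_pos: [0.5311, -0.1473, 0.1726]
orientation: [-0.044, -2.206, 2.231]
force: [0.7, 0.1, 0.6]
opening: 0.0463
```

Request:
{"method": "carry_out", "body": {"motion": [0,-0.0013,-0.038,0,-0.9,0,0,-0.0005,-0.0014,-0.038,0,-0.9,0,0,-0.001,-0.0013,-0.038,0,-0.9,0,0,-0.0017,-0.0014,-0.038,0,-0.9,0,0,-0.0023,-0.0013,-0.038,0,-0.9,0,0]}}

```text
t: 55.1
tool_pos: [0.5359, 0.0502, 0.1857]
orientation: [-0.033, 2.164, -2.194]
force: [0.0, -0.3, -0.3]
opening: 0.0463
```

Request:
{"method": "carry_out", "body": {"motion": [-0.003,0,-0.038,0,-0.8,0,0,-0.0025,0,-0.022,0,-0.5,0,0,0,0,-0.003,0,0,0,0,0,0,0,0,0,0,0,0,0,0,0,0,0,0]}}

```text
t: 55.6
tool_pos: [0.5382, 0.1204, 0.1918]
orientation: [-0.057, 2.145, -2.173]
force: [-0.2, -0.2, -0.0]
opening: 0.0462
```

```bash
python3 - <<'E'
from h import *
p,r,s=pose();print(s["t"],p.round(4),np.degrees(yaw_of(r)),r.as_matrix()[:,1],s["opening"],s["force"])
m=cam("wrist");im=imaging.read_camera("wrist");cv2.imwrite("pics/w30.png",im);np.savez("w30.npz",**m)
plan([([.5325,.1338,.11],down(np.radians(-84.85)))],0,step=.016)
E
```

```text
55.6 [0.5382 0.1204 0.1918] -84.97013114235573 [ 0.03617786 -0.01112925 -0.99928339] 0.04618011029120107 [-0.21567077 -0.16128429 -0.00669874]
[ 0.0012,0.0136,-0.0026,-0.1,0,-0.3,0,
0.0012,0.0136,-0.0025,-0.1,0,-0.3,0,
0.0011,0.0136,-0.0025,-0.2,0,-0.4,0,
0.001,0.0136,-0.0025,-0.1,0,-0.3,0,
0.001,0.0136,-0.0024,-0.2,-0.1,-0.4,0 ]
[ 0.0008,0.0136,-0.0024,-0.1,0,-0.3,0,
0,0,0,0,0,0,0,
0,0,0,0,0,0,0,
0,0,0,0,0,0,0,
0,0,0,0,0,0,0 ]
```

View pics/w30.png

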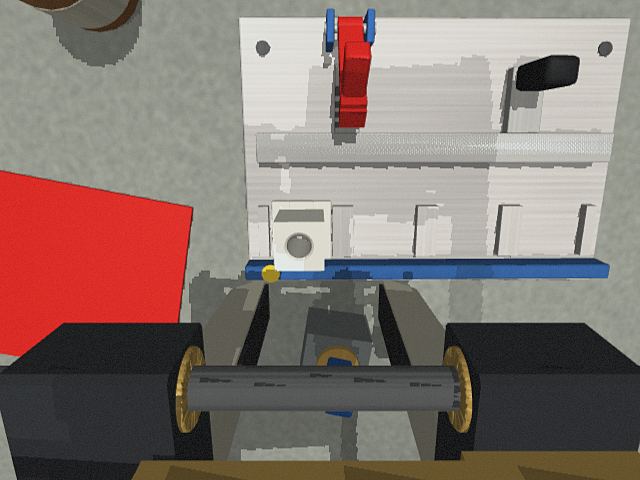

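```bash
python3 - <<'E'
from h import *
m=dict(np.load("w30.npz"))
print(at_z(m,(299,245),.066))
E
```

```text
[0.53345263 0.13418763 0.066     ]
```

Request:
{"method": "carry_out", "body": {"motion": [0.0012,0.012,-0.003,-0.1,0,-0.3,0,0.0012,0.015,-0.003,-0.1,0,-0.3,0,0.001,0.016,-0.003,-0.2,0,-0.4,0,0.001,0.015,-0.0025,-0.1,0,-0.3,0,0.001,0.012,-0.002,-0.1,0,-0.3,0]}}

```text
t: 56.15
tool_pos: [0.5335, 0.1298, 0.1162]
orientation: [-0.083, 2.173, -2.18]
force: [-0.1, -0.3, -0.7]
opening: 0.0465
```

```bash
python3 - <<'E'
from h import *
p,r,s=pose();print(s["t"],p.round(4),np.degrees(yaw_of(r)),r.as_matrix()[:,1],s["opening"],s["force"])
plan([([.5325,.1338,.09],down(np.radians(-84.85)))],0,step=.014)
E
```

```text
56.15 [0.5335 0.1298 0.1162] -85.31344412045874 [ 0.00594696 -0.00292076 -0.99997805] 0.04653230570047875 [-0.11981457 -0.26643607 -0.69366204]
[ 0.0004,0.0131,-0.0021,-0.1,-0.2,-0.2,0,
0.0004,0.0131,-0.002,-0.1,-0.3,-0.1,0,
0,0,0,0,0,0,0,
0,0,0,0,0,0,0,
0,0,0,0,0,0,0 ]
```

Request:
{"method": "carry_out", "body": {"motion": [0,0.006,-0.0018,-0.1,-0.2,-0.1,0,0,0.009,-0.0018,0,-0.1,-0.1,0,0,0.005,-0.0005,0,0,0,0,0,0,0,0,0,0,0,0,0,0,0,0,0,0]}}

```text
t: 56.65
tool_pos: [0.531, 0.1343, 0.0906]
orientation: [-0.101, 2.176, -2.181]
force: [0.5, -0.1, 0.1]
opening: 0.0464
```

Request:
{"method": "carry_out", "body": {"motion": [0,0.008,0,0,0,0,0,0,0.01,0,0,0,0,0,0,0.01,0,0,0,0,0,0,0.006,0,0,0,0,0,0,0.003,0,0,0,0,0]}}

```text
t: 57.15
tool_pos: [0.5324, 0.1343, 0.0525]
orientation: [-0.096, 2.175, -2.178]
force: [0.1, 0.0, -0.4]
opening: 0.0465
```

Request:
{"method": "carry_out", "body": {"motion": [0,0,0,0,0,0,-1,0,0,0,0,0,0,-1,0,0,0,0,0,0,-1,0,0,0,0,0,0,-1,0,0,0,0,0,0,-1]}}

```text
t: 57.65
tool_pos: [0.532, 0.1342, 0.0519]
orientation: [-0.097, 2.175, -2.179]
force: [0.7, 1.1, -1.4]
opening: 0.0342
```

Request:
{"method": "carry_out", "body": {"motion": [0,-0.006,0,0,0,0,-1,0,-0.012,0,0,0,0,-1,0,-0.015,0,0,0,0,-1,0,-0.018,0,0,0,0,-1,0,-0.018,0,0,0,0,-1]}}

```text
t: 58.15
tool_pos: [0.5307, 0.1342, 0.1246]
orientation: [-0.101, 2.176, -2.181]
force: [0.8, 0.0, -1.8]
opening: 0.0338
```

```bash
python3 - <<'E'
from h import *
p,r,s=pose();print(s["t"],p.round(4),np.degrees(yaw_of(r)),r.as_matrix()[:,1],s["opening"],s["force"])
plan([([.476,-.323,.135],down(np.radians(-95.3)))],-1,step=.039)
E
```

```text
58.15 [0.5307 0.1342 0.1246] -84.9560841781307 [-0.00466219 -0.00240228 -0.99998625] 0.03382388484289041 [ 0.77643752  0.04228741 -1.8301767 ]
[ 0.0079,-0.0008,0.0376,0,0.9,0,-1,
0.0073,-0.0008,0.0377,0,0.9,0,-1,
0.0067,-0.0007,0.0378,0,0.9,0,-1,
0.0061,-0.0008,0.0379,0,0.8,0,-1,
0.0056,-0.0007,0.0379,0,0.9,0,-1 ]
[ 0.005,-0.0008,0.038,0,0.8,0,-1,
0.0045,-0.0007,0.0381,0,0.9,0,-1,
0.0038,-0.0008,0.0382,0,0.8,0.1,-1,
0.0033,-0.0008,0.0382,0,0.9,0,-1,
0.0027,-0.0007,0.0383,-0.1,0.8,0.1,-1 ]
[ 0.0022,-0.0008,0.0383,0,0.9,0,-1,
0.0016,-0.0008,0.0383,-0.1,0.8,0.1,-1,
0,0,0,0,0,0,-1,
0,0,0,0,0,0,-1,
0,0,0,0,0,0,-1 ]
```

Request:
{"method": "carry_out", "body": {"motion": [0.006,-0.003,0.028,0,0.9,0,-1,0.0073,-0.002,0.038,0,0.9,0,-1,0.0067,-0.001,0.038,0,0.9,0,-1,0.006,-0.001,0.038,0,0.9,0,-1,0.0056,-0.001,0.038,0,0.9,0,-1]}}

```text
t: 58.65
tool_pos: [0.5145, -0.0481, 0.147]
orientation: [-0.002, 2.206, -2.208]
force: [0.8, 0.2, -0.8]
opening: 0.0338
```

Request:
{"method": "carry_out", "body": {"motion": [0.005,-0.001,0.038,0,0.9,0,-1,0.0045,-0.001,0.038,0,0.9,0,-1,0.004,-0.001,0.038,0,0.9,0,-1,0.0033,-0.001,0.038,0,0.9,0,-1,0.0027,0,0.038,0,0.8,0,-1]}}

```text
t: 59.15
tool_pos: [0.4922, -0.2466, 0.1618]
orientation: [-0.098, -2.195, 2.206]
force: [0.6, 0.1, -0.5]
opening: 0.0336
```

Request:
{"method": "carry_out", "body": {"motion": [0.002,0,0.036,0,0.6,0,-1,0.0015,0,0.016,0,0.3,0,-1,0,0,0.003,0,0,0,-1,0,0,0,0,0,0,-1,0,0,0,0,0,0,-1]}}

```text
t: 59.65
tool_pos: [0.4849, -0.3072, 0.1686]
orientation: [-0.127, -2.182, 2.202]
force: [-1.2, 0.0, -1.0]
opening: 0.034
```

```bash
python3 - <<'E'
from h import *
p,r,s=pose();print(s["t"],p.round(4),np.degrees(yaw_of(r)),r.as_matrix()[:,1],s["opening"],s["force"])
m=cam("wrist");im=imaging.read_camera("wrist");cv2.imwrite("pics/w31.png",im);np.savez("w31.npz",**m)
plan([([.476,-.323,.09],down(np.radians(-95.3)))],-1,step=.014)
E
```

```text
59.65 [ 0.4849 -0.3072  0.1686] -94.912001924804 [ 0.02996107 -0.01009709 -0.99950007] 0.033997645790128345 [-1.19597966  0.03530611 -0.99585224]
[ 0.0017,0.0131,0.0027,-0.1,0.1,-0.3,-1,
0.0016,0.0131,0.0027,-0.1,0.1,-0.3,-1,
0.0015,0.0131,0.0027,-0.1,0.1,-0.3,-1,
0.0015,0.0131,0.0028,0,0,-0.3,-1,
0.0014,0.013,0.0028,-0.1,0.1,-0.3,-1 ]
[ 0.0012,0.0131,0.0028,0,0,-0.3,-1,
0,0,0,0,0,0,-1,
0,0,0,0,0,0,-1,
0,0,0,0,0,0,-1,
0,0,0,0,0,0,-1 ]
```

View pics/w31.png

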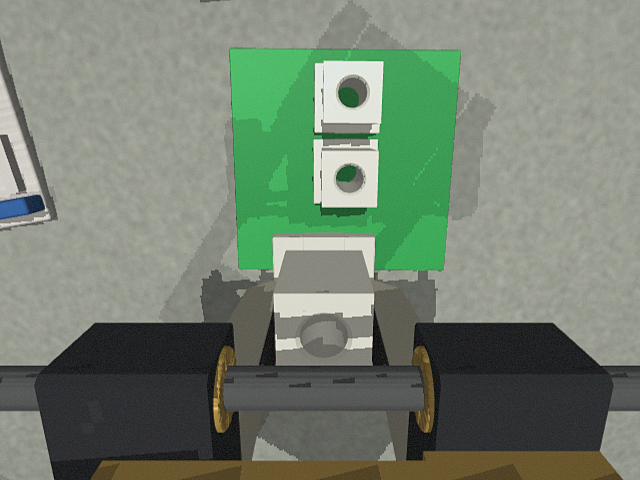

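```bash
python3 - <<'E'
from h import *
m=dict(np.load("w31.npz"))
print(at_z(m,(350.5,178),.060),at_z(m,(353.5,91),.06))
Q=np.array([at_z(m,q,.004) for q in((230,48),(460,50),(443,270),(238,270))]);print(Q.round(3),Q.mean(0))
E
```

```text
[ 0.52595412 -0.32855194  0.06      ] [ 0.57590262 -0.33379974  0.06      ]
[[ 0.616 -0.256  0.004]
 [ 0.601 -0.414  0.004]
 [ 0.442 -0.399  0.004]
 [ 0.456 -0.24   0.004]] [ 0.52858886 -0.3269725   0.004     ]
```

Request:
{"method": "carry_out", "body": {"motion": [0.0017,0.01,0.0027,-0.1,0.1,-0.3,-1,0.0016,0.013,0.003,-0.1,0.1,-0.3,-1,0.0015,0.014,0.003,-0.1,0.1,-0.3,-1,0.0015,0.013,0.003,0,0,-0.3,-1,0.0014,0.01,0.003,-0.1,0,-0.3,-1]}}

```text
t: 60.2
tool_pos: [0.4778, -0.3185, 0.1037]
orientation: [-0.096, -2.18, 2.178]
force: [-1.0, -0.2, -1.1]
opening: 0.0342
```

```bash
python3 - <<'E'
from h import *
p,r,s=pose();print(s["t"],p.round(4),np.degrees(yaw_of(r)),r.as_matrix()[:,1],s["opening"],s["force"])
plan([([.476,-.323,.055],down(np.radians(-95.3)))],-1,step=.012)
E
```

```text
60.2 [ 0.4778 -0.3185  0.1037] -94.89310960316115 [ 2.74448217e-03  4.44858524e-04 -9.99996135e-01] 0.0342106567909269 [-1.01271139 -0.17249886 -1.11026888]
[ 0.0003,0.0097,0.0009,0,0.1,0,-1,
0.0003,0.0097,0.0009,0,0.1,0,-1,
0.0003,0.0098,0.0009,0,0.1,-0.1,-1,
0.0003,0.0097,0.001,0,0.1,0,-1,
0.0003,0.0098,0.0009,0,0,-0.1,-1 ]
```

Request:
{"method": "carry_out", "body": {"motion": [0.0008,0.008,0.001,0,0.1,0,-1,0.0008,0.011,0.001,0,0.1,0,-1,0.0005,0.011,0.001,0,0.1,0,-1,0.0003,0.01,0.0005,0,0,0,-1,0,0.005,0,0,0,0,-1]}}

```text
t: 60.7
tool_pos: [0.4734, -0.3218, 0.0521]
orientation: [-0.1, -2.177, 2.171]
force: [-0.0, -0.2, -0.4]
opening: 0.0339
```

```bash
python3 - <<'E'
from h import *
p,r,s=pose();print(s["t"],p.round(4),np.degrees(yaw_of(r)),r.as_matrix()[:,1],s["opening"],s["force"])
plan([([.4755,-.323,.046],down(np.radians(-95.3)))],-1,step=.012)
E
```

```text
60.7 [ 0.4734 -0.3218  0.0521] -95.28423052137275 [-4.85837011e-04  2.99277610e-03 -9.99995404e-01] 0.033897862338533036 [-0.00656356 -0.20492287 -0.41707452]
[ -0.0022,0.0061,0.0011,0.2,0,0,-1,
0,0,0,0,0,0,-1,
0,0,0,0,0,0,-1,
0,0,0,0,0,0,-1,
0,0,0,0,0,0,-1 ]
```

Request:
{"method": "carry_out", "body": {"motion": [-0.001,0.003,0.0005,0,0,0,-1,-0.001,0.002,0,0,0,0,-1,0,0.001,0,0,0,0,-1,0,0,0,0,0,0,-1,0,0,0,0,0,0,-1]}}

```text
t: 61.2
tool_pos: [0.4762, -0.3227, 0.0463]
orientation: [-0.101, -2.177, 2.172]
force: [-0.1, 0.6, -0.8]
opening: 0.0341
```

Request:
{"method": "carry_out", "body": {"motion": [0,0,0,0,0,0,0,0,0,0,0,0,0,0,0,0,0,0,0,0,0,0,0,0,0,0,0,0,0,0,0,0,0,0,0]}}

```text
t: 61.7
tool_pos: [0.4773, -0.3235, 0.0479]
orientation: [-0.103, -2.176, 2.175]
force: [0.5, 0.2, -0.0]
opening: 0.0464
```

Request:
{"method": "carry_out", "body": {"motion": [0,-0.008,0,0,0,0,0,0,-0.015,0,0,0,0,0,0,-0.025,0,0,0,0,0,0,-0.03,0,0,0,0,0,0,-0.035,0,0,0,0,0]}}

```text
t: 62.2
tool_pos: [0.4738, -0.3211, 0.162]
orientation: [-0.094, -2.179, 2.165]
force: [0.3, 0.1, -0.2]
opening: 0.0472
```

Request:
{"method": "carry_out", "body": {"motion": [0.02,-0.02,0,0,0,0,0,0.03,-0.02,0,0,0,0,0,0.02,-0.02,0,0,0,0,0,0,0,0,0,0,0,0,0,0,0,0,0,0,0]}}

```text
t: 62.7
tool_pos: [0.4056, -0.3174, 0.2392]
orientation: [-0.11, -2.173, 2.185]
force: [-0.3, -0.1, -1.5]
opening: 0.0466
```

```bash
python3 - <<'E'
from h import *
p,r,s=pose();print(s["t"],p.round(4),np.degrees(yaw_of(r)),r.as_matrix()[:,1],s["opening"],s["force"])
m=cam("wrist");im=imaging.read_camera("wrist");cv2.imwrite("pics/w32.png",im);np.savez("w32.npz",**m)
im=imaging.read_camera("scene");cv2.imwrite("pics/c32.png",im)
im=imaging.read_camera("side");cv2.imwrite("pics/s32.png",im)
E
```

```text
62.7 [ 0.4056 -0.3174  0.2392] -95.2287516072052 [ 0.00923426 -0.00613187 -0.99993856] 0.046609805448576964 [-0.26759349 -0.09340187 -1.47236904]
```

View pics/w32.png

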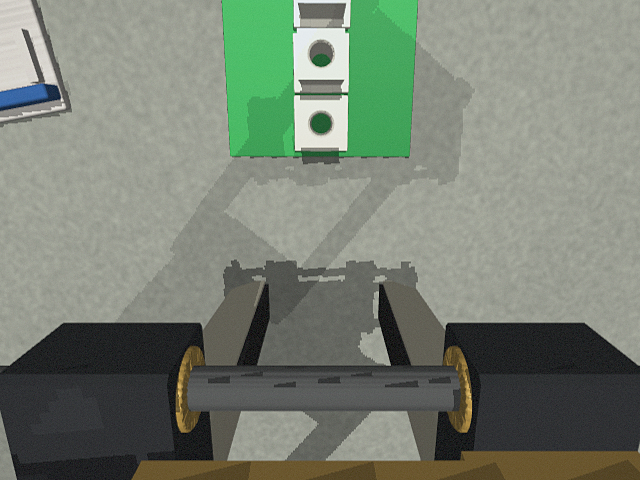

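View pics/c32.png

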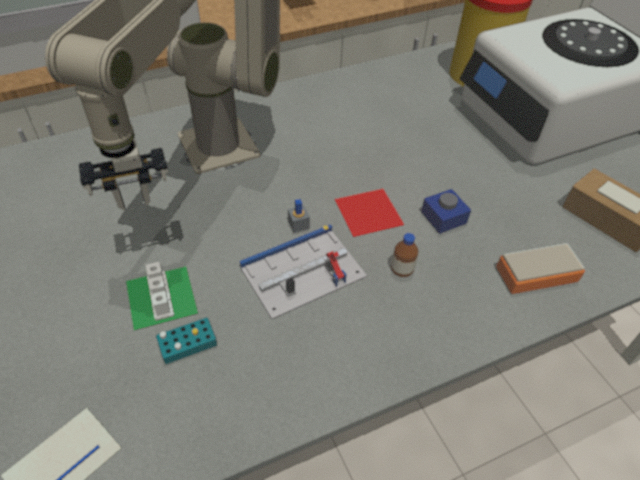

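View pics/s32.png

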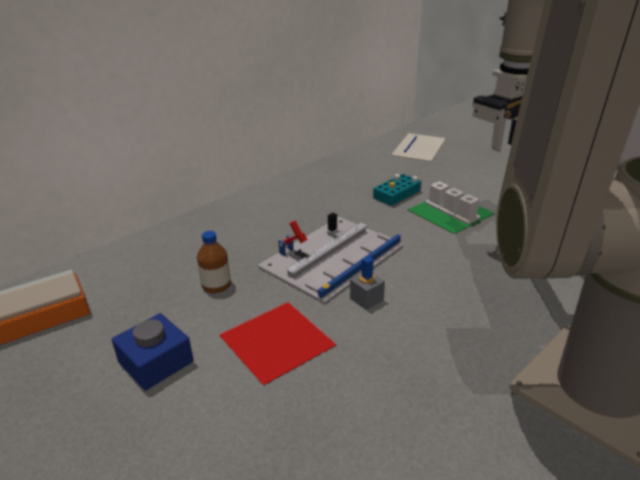

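```bash
python3 - <<'E'
from h import *
m=dict(np.load("w32.npz"))
A=[at_z(m,(320.5,122.5),.060),at_z(m,(321,53),.06)]
a=at_z(m,(231,156),.004);b=at_z(m,(411,156.5),.004);print(a,b,np.linalg.norm(a-b))
v=(b-a)/np.linalg.norm(b-a);n=np.array([-v[1],v[0],0]);n=n if n[0]>0 else -n
c=(a+b)/2+n*.08;print("centre",c)
for C in(c,np.array([.5285,-.3274,0])):
  for q in A:print(q.round(4),(q-C)[:2]@n[:2],(q-C)[:2]@v[:2])
for n_ in("scene","side"):
    im=imaging.read_camera(n_)
    if n_=="side":cv2.imwrite("pics/s33.png",cv2.resize(im[165:315,260:500],None,fx=3.3,fy=3.3))
E
```

```text
[ 0.45660412 -0.24105853  0.004     ] [ 0.44153511 -0.40077918  0.004     ] 0.16042992510645762
centre [ 0.52871593 -0.32843317  0.004     ]
[ 0.4782 -0.3232  0.06  ] -0.05077399474945793 -0.00048011238520916273
[ 0.5261 -0.328   0.06  ] -0.0026802056065402514 -0.00018611669557045253
[ 0.4782 -0.3232  0.06  ] -0.05046197990153204 0.0005282070056499
[ 0.5261 -0.328   0.06  ] -0.0023681907586143637 0.0008222026952886107
```

View pics/s33.png

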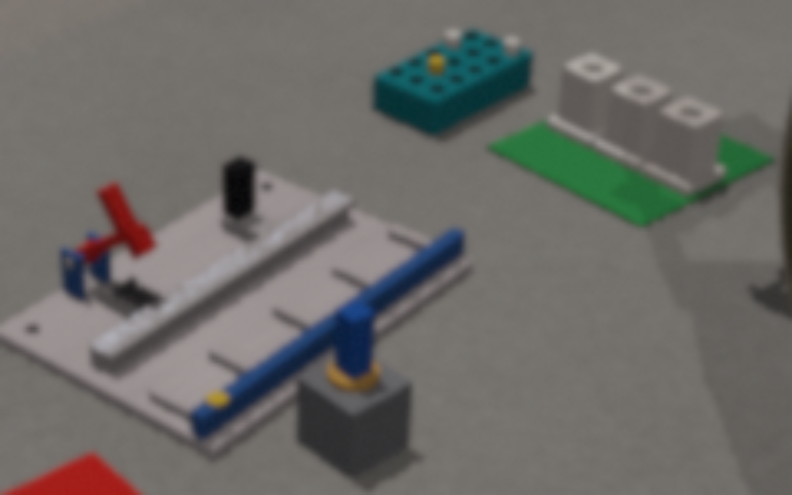

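```bash
python3 - <<'E'
from h import *
print(robot.close_job()); print(robot.read_state()["t"])
E
```

```text
the job is handed in; nothing more can be done
None
the job is handed in; nothing more can be done
```

I finished the task and handed it in at about 63 s of the 200 s allowed. The hand-in reports no verdict, so the checks below are my own.

**Gauging:** There were adapters in places 1, 2 and 3; place 4 was empty in the pictures. I tried them in that order. In all three the pin went in to the collar, with contact force of about 8–10 N at the expected depth. For the adapters from places 2 and 3, the wrist camera also showed the green mat through the bore once they were placed. All three therefore belong on green, and the red mat stays empty. The gauge went back in its stand and was let go.

**Clamp:** I lifted the pawl to about 0.7 rad, estimated from the tool's path. I slid the bar to its stop, about 37 mm of tool travel. Both looked unchanged in the last pictures.

**Placing:** The adapters stand in a row on the green mat. Measured along the mat's length, their centres are about +47, −2 and −51 mm from its middle, and within a few millimetres of it sideways. The limit is ±62 mm.

**Last checks:** The last pictures show:
- all three adapters upright on the mat
- the gauge upright in its stand
- the bottle, rack and box where they started
- the gripper clear of everything

I saw no adapter knocked aside.

**What went wrong:** The first grasp of the gauge missed. The tool had drifted in x on a fast descent, and the closing fingers turned the gauge about 8° in its stand. I regrasped it more slowly and it held. No check failed after that.

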